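# Rig and load the vial carousel of an indexing drive

### The job

Get the indexing drive ready for a run: take the red dust cap off the shaft and put it in the aluminium tray, slide the orange spacer down the D shaft until it sits flat on the drive, then slide the blue carousel down the shaft until it sits fully home on the spacer. Only then move every vial from the grey rack into the carousel, each standing upright at the bottom of a cup of its own, and when all are in, press the green start button fully down. Leave everything else on the bench where it is.

Things in the scene. Friction and masses are not known exactly. Their poses are not given: they have to be found in the camera images.
- drive: white indexing drive unit, a low box fixed to the bench, 270 x 170 mm, top face 60 mm above the bench. Origin: on the bench right below the shaft axis; z up; own -x points to its button end (the housing runs from 185 mm on the -x side to 85 mm on the +x side, 85 mm either side in y)
- shaft_seat (a point): foot of the vertical steel D shaft: point on its axis at the level of the drive's top face (60 mm above the bench). Shaft 20 mm in diameter, 50 mm tall, a flat along its whole length 6 mm from the axis on this frame's own +x side; top 8 mm taper inward by 3 mm. It does not turn; its rotation about z differs from the drive's and from start to start
- cap_center (a point): red dust cap, an upturned cup of 36 mm outside diameter, 28 mm inside, 60 mm tall, 60 g, standing loosely over the shaft at the start; point: its centre, 30 mm above its lower rim; z up
- tray: open aluminium parts tray, fixed, 120 x 120 mm, walls 4 mm thick and 30 mm high, floor 4 mm thick; origin under its centre at bench level
- spacer_center (a point): orange spacer block, 64 mm (own x) x 40 mm (own y) x 26 mm tall, 100 g, with an upright D bore right through its centre: 22.4 mm in diameter, flat 7.2 mm from the axis on the own +x side, which a black stripe on the top marks. Point: its centre, 13 mm above its underside; z up. It can be gripped across its 40 mm
- hub_center (a point): blue vial carousel, 300 g: square hub 40 x 40 x 44 mm, with an upright D bore like the spacer's right through (22.4 mm, flat 7.2 mm from the axis on the own +x side, white stripe on top), and four cups 60 mm from the axis at 45, 135, 225, 315 degrees from own +x. Point: hub centre, 22 mm above the underside; z up. The hub's own +y and -y faces are free for gripping
- rack: grey vial rack, fixed, 100 x 100 x 22 mm, four round holes (17 mm deep) at own x, y = +-26 mm; origin under its centre at bench level. Vials start upright in some of the holes
- start (a joint): green start button on the drive, 32 mm in diameter: 0 up, 0.006 m fully pressed; spring, 5 N when fully down, comes up again by itself
- start_top (a point): centre of the top of the green start button, which is pressed straight down; 137 mm from the shaft axis on the drive's -x side
- cup0 (a point): cup 0 of the carousel (21.5 mm inside, floor 5 mm above the carousel's underside, rim 26 mm above it): the point where the centre of a vial lies when it stands home in the cup, on the cup's axis 37 mm above the carousel's underside
- cup1 (a point): cup 1 of the carousel (21.5 mm inside, floor 5 mm above the carousel's underside, rim 26 mm above it): the point where the centre of a vial lies when it stands home in the cup, on the cup's axis 37 mm above the carousel's underside
- cup2 (a point): cup 2 of the carousel (21.5 mm inside, floor 5 mm above the carousel's underside, rim 26 mm above it): the point where the centre of a vial lies when it stands home in the cup, on the cup's axis 37 mm above the carousel's underside
- cup3 (a point): cup 3 of the carousel (21.5 mm inside, floor 5 mm above the carousel's underside, rim 26 mm above it): the point where the centre of a vial lies when it stands home in the cup, on the cup's axis 37 mm above the carousel's underside
- vial0_center (a point): amber glass vial with a white screw cap, 18 mm in diameter, 64 mm tall, 30 g, chamfered foot; absent in some starts. Point: its centre, 32 mm above its foot; z up. The upper 22 mm is the cap; grip it up there (about 16 mm above the centre), since the cup hides the lower 21 mm
- vial1_center (a point): amber glass vial with a white screw cap, 18 mm in diameter, 64 mm tall, 30 g, chamfered foot; absent in some starts. Point: its centre, 32 mm above its foot; z up. The upper 22 mm is the cap; grip it up there (about 16 mm above the centre), since the cup hides the lower 21 mm
- vial2_center (a point): amber glass vial with a white screw cap, 18 mm in diameter, 64 mm tall, 30 g, chamfered foot; absent in some starts. Point: its centre, 32 mm above its foot; z up. The upper 22 mm is the cap; grip it up there (about 16 mm above the centre), since the cup hides the lower 21 mm
- vial3_center (a point): amber glass vial with a white screw cap, 18 mm in diameter, 64 mm tall, 30 g, chamfered foot; absent in some starts. Point: its centre, 32 mm above its foot; z up. The upper 22 mm is the cap; grip it up there (about 16 mm above the centre), since the cup hides the lower 21 mm
- reagent: bystander, to be left alone: green reagent bottle with a blue cap, 48 mm diameter, 110 mm tall
- wide_jar: bystander, to be left alone: wide jar, 60 mm diameter, 65 mm tall
- collar: bystander, to be left alone: plain round aluminium collar, 44 mm outside, 14 mm tall (no D bore, not part of the job)
- tip_box: bystander, to be left alone: pipette tip box, 117 x 82 x 62 mm
- mouse: bystander, to be left alone: pink pointing puck, 62 mm diameter, 30 mm tall
- screwdriver: bystander, to be left alone: screwdriver lying flat, 150 mm
Not all that is in view belongs to the job. What is shaped like the part that bears vial2_center but purple is not meant.

How it is judged:
On the way, in this order (a step that is already met when the one before it is completed fails the run):
1. the dust cap lies in the tray (x of cap_center in the frame of tray between -0.05 and 0.05 m and y of cap_center in the frame of tray between -0.05 and 0.05 m and z of cap_center in the frame of tray below 0.045 m), for 0.2 s.
2. the spacer is down on the drive, its D bore on the shaft (horizontal distance between spacer_center and shaft_seat below 0.004 m and z of spacer_center in the frame of shaft_seat below 0.017 m and angle between spacer_center's own z axis and vertical below 0.06 rad and angle between the x axis of spacer_center and the x axis of shaft_seat, either way round below 0.2 rad), for 0.2 s.
3. the carousel is home on the spacer, its D bore on the shaft (all of step 2 and horizontal distance between hub_center and shaft_seat below 0.004 m and z of hub_center in the frame of shaft_seat below 0.052 m and angle between hub_center's own z axis and vertical below 0.06 rad and angle between the x axis of hub_center and the x axis of shaft_seat, either way round below 0.2 rad), for 0.2 s.
4. every vial stands home in a cup of the mounted carousel (all of step 3 and (distance between vial0_center and cup0 below 0.006 m or distance between vial0_center and cup1 below 0.006 m or distance between vial0_center and cup2 below 0.006 m or distance between vial0_center and cup3 below 0.006 m) and angle between each of vial0_center, vial1_center, vial2_center, vial3_center's own z axis and vertical below 0.15 rad and (distance between vial1_center and cup0 below 0.006 m or distance between vial1_center and cup1 below 0.006 m or distance between vial1_center and cup2 below 0.006 m or distance between vial1_center and cup3 below 0.006 m) and (distance between vial2_center and cup0 below 0.006 m or distance between vial2_center and cup1 below 0.006 m or distance between vial2_center and cup2 below 0.006 m or distance between vial2_center and cup3 below 0.006 m) and (distance between vial3_center and cup0 below 0.006 m or distance between vial3_center and cup1 below 0.006 m or distance between vial3_center and cup2 below 0.006 m or distance between vial3_center and cup3 below 0.006 m)), for 0.2 s.
5. the start button is pressed (value of joint start above 0.0045 m).
At the end, for the whole second after the job is handed in: Cap low in the tray (within 50 mm of its middle each way); spacer and carousel on the shaft: 4 mm of the axis, 4 mm of home height, tilt under 0.06, flats within 0.2 rad; every vial centre within 6 mm of its home point in a cup, tilt under 0.15 rad; button pressed and up again (all of step 1 and all of step 4 and value of joint start below 0.002 m); the robot touches nothing.
It fails at once if a bystander on the bench is moved more than 3 cm (distance of any of reagent, wide_jar, collar, tip_box, mouse, screwdriver from where it was at the start of the episode above 0.03 m).
It fails at once if the start button is pressed before every vial is in the carousel (value of joint start above 0.0045 m and not (((distance between vial0_center and cup0 below 0.006 m or distance between vial0_center and cup1 below 0.006 m or distance between vial0_center and cup2 below 0.006 m or distance between vial0_center and cup3 below 0.006 m) and angle between vial0_center's own z axis and vertical below 0.15 rad) and ((distance between vial1_center and cup0 below 0.006 m or distance between vial1_center and cup1 below 0.006 m or distance between vial1_center and cup2 below 0.006 m or distance between vial1_center and cup3 below 0.006 m) and angle between vial1_center's own z axis and vertical below 0.15 rad) and ((distance between vial2_center and cup0 below 0.006 m or distance between vial2_center and cup1 below 0.006 m or distance between vial2_center and cup2 below 0.006 m or distance between vial2_center and cup3 below 0.006 m) and angle between vial2_center's own z axis and vertical below 0.15 rad) and ((distance between vial3_center and cup0 below 0.006 m or distance between vial3_center and cup1 below 0.006 m or distance between vial3_center and cup2 below 0.006 m or distance between vial3_center and cup3 below 0.006 m) and angle between vial3_center's own z axis and vertical below 0.15 rad))).
Of vial0, vial1, vial2, vial3 only 2 to 4 are there at a start; the rules pass over those that are not, and their reading is None.
At some moment in a run one of spacer, carousel may be knocked a few centimetres aside while the robot is not near it.
It also fails if it takes over 210 s, if anything falls off the work surface, if the arm or the gripper's body presses on something with over 40 N, if the wrist force passes 120 N, or if a joint passes its speed limit or range.

### The arm

A 7-joint arm with a two-finger parallel gripper is mounted at the origin on the work surface. World frame = base frame: x ahead of the robot, y to its left, z up, the work surface at z = 0. Lengths are in m, angles in rad, forces in N, time in s.
With the tool pointing down it reaches from about 0.4 to 0.85 m from the base axis. Payload 4.5 kg.
Tool frame: the origin (TCP) lies at the very end of the fingers, on their centre line; the grasp point (between the pads) lies 19 mm behind it; y points along the fingers, z is the direction in which the jaws open and shut, and the axes are right-handed (so a half turn about y gives the same grasp; the last joint's range is limited). The gripper opens to 88 mm and grips with 3 to 60 N. Pads are 18 mm wide; open, the fingers measure 123 mm over their backs; the gripper's body (75 mm by 187 mm) begins 45 mm behind the grasp point.
Start: joints at [-1.07, 0.689, -0.195, 1.565, 0.157, 0.902, -0.215], TCP at [0.281, 0.558, 0.239] pointing down, gripper open.
Joint ranges: [-3.01, 3.01], [-0.46, 2.08], [-1.47, 1.51], [0.13, 2.56], [-1, 4.14], [0.04, 2.09], [-2.66, 2.66]. Speed limits (rad/s): [2.57, 2.57, 3.14, 3.14, 3.14, 3.14, 3.14].

### API

Orientations are given as a unit quaternion [x, y, z, w].
In Python, from workcell import robot, camera, camera_model gives the robot as it stands.
- The arm moves only by the tool arm_command, never from a script. Its argument "plan" is one flat list of numbers, 7 for each row, row after row: the shift along the tool's x, y, z in mm, then the turn, a rotation vector about the tool's x, y, z in rad, then the opening, from 0 (shut) to 1 (fully open). A call has 1 to 12 rows; each row shifts and turns the pose as measured when the row begins, along the tool's axes as they then stand; what a row does not reach is not made up. A row lasts 1/10 s, in which the tool goes at most 50 mm and 8.59 degrees, less where a joint would pass 70% of its speed; a pose out of reach is approached as far as the arm can. A call is refused whole if a number of a shift passes 50 or a number of a turn 0.15, either way. A call with a gripper value outside its range is refused whole. The fingers move at their own pace and stop on an object; "grip_force" is the grip in N (left out, the last holds). Time passes only in rows, so rows that do not move let the fingers close. It gives the time, the measured TCP pose, the force and the opening at its end, in the units of the state.
- robot.sense(): the state, without advancing time (a new reading comes with each control period).
- camera(name): name is "scene" or "top"; returns (picture, depth): 420x560x3 uint8, red, green, blue; 420x560 float32, m along the optical axis (not along the pixel's ray), 0 where there is no reading.
- camera_model(name): a dict with "camera_matrix" (3x3 intrinsics, pixels), "R" (3x3) and "t" (3): a world point X has camera coordinates R X + t. Camera axes: x right, y down, z forward; pixel columns grow to the right and rows downward; lengths in m; the calibration is good to about 2 mm. A picture is of the moment at which its call begins. camera_model takes no time and is no camera call.
- robot.close_job(): hands the job in, once; it reports no verdict.
The state is a dict: "time": time; "joint_positions": joint angles; "joint_vel": joint speeds; "tau": joint torques, N m; "position": TCP position; "tcp_rot": TCP orientation; "contact_force": force on the tool from outside, world axes, zero at the start; "wrist_torque": the same for the moment, N m; "gripper_width": finger opening in m.
Only numpy, scipy, OpenCV 4.12 (cv2) and the standard library are available. Lean on these libraries where they do the work, as an engineer would, in place of code of your own. Each camera call takes 0.05 s, during which the arm holds its last target.

## Working session

There is one attempt and no reset: what is moved stays moved. The work goes in short steps, Python scripts to look and compute and a tool call to move; the robot and the scene stay as the last step left them, time stands still between calls to the robot, and variables do not carry over. Pictures are saved under pics/ and viewed, and the job is handed in when it is done.

Besides the shell and the picture viewer there is one more tool, called after "Call:" as a command line: name --argument value ..., lists and objects as JSON in quotes. arm_command: Moves the arm, as the interface text tells. Its arguments: {"type":"object","properties":{"plan":{"type":"array"},"grip_force":{"type":"number"}},"required":["plan"]}

```bash
mkdir -p pics; ls; python3 - <<'E'
from workcell import robot,camera,camera_model
import cv2,numpy as np
s=robot.sense();print(s)
for n in("scene","top"):
    p,d=camera(n);cv2.imwrite(f"pics/{n}0.png",p[:,:,::-1]);np.save(f"{n}0.npy",d);np.save(f"{n}0p.npy",p)
    print(camera_model(n))
E
```

```text
pics
{'time': 0.0, 'joint_positions': array([-1.07020045,  0.68997439, -0.19452446,  1.566359  ,  0.15730618,
        0.90249687, -0.21511082]), 'joint_vel': array([-1.08998310e-03, -1.08205898e-03, -3.43573789e-04, -2.59706171e-03,
        5.62235516e-05,  6.08991163e-04,  1.97847612e-04]), 'tau': array([-3.70620965e-04, -5.27556860e+01, -1.26716405e+00, -1.53437752e+01,
       -5.27710444e-02,  6.32813302e-03,  1.67391531e-04]), 'position': array([0.28101983, 0.55754116, 0.2379123 ]), 'tcp_rot': array([ 0.6885849 , -0.16361727,  0.16340841, -0.68729754]), 'contact_force': array([-0.18393895,  0.39084238,  0.77899567]), 'wrist_torque': array([-0.02570087, -0.02471133,  0.00104803]), 'gripper_width': 0.08801021681683019}
{'camera_matrix': array([[440.71181477,   0.        , 281.67408336],
       [  0.        , 440.71181477, 211.40736613],
       [  0.        ,   0.        ,   1.        ]]), 'R': array([[-0.33488781,  0.94224774,  0.00439839],
       [ 0.66655278,  0.24019622, -0.70570048],
       [-0.66600116, -0.23339873, -0.70849664]]), 't': array([ 0.17624589, -0.29259988,  1.39939947])}
{'camera_matrix': array([[464.44119983,   0.        , 281.71475749],
       [  0.        , 464.44119983, 205.80394893],
       [  0.        ,   0.        ,   1.        ]]), 'R': array([[-0.02625618, -0.99963027,  0.00706598],
       [-0.99707973,  0.02568081, -0.07192014],
       [ 0.07171208, -0.0089337 , -0.99738536]]), 't': array([0.02530706, 0.52911994, 1.38657606])}
```

View pics/scene0.png

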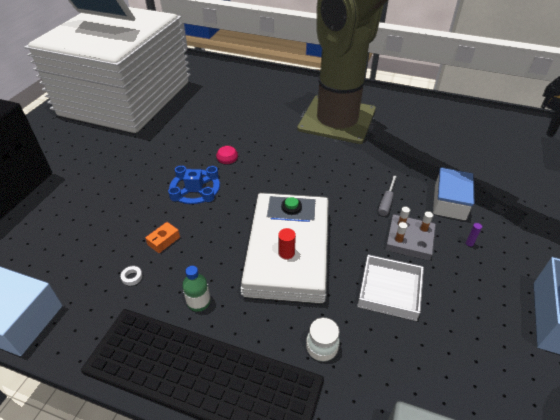

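View pics/top0.png

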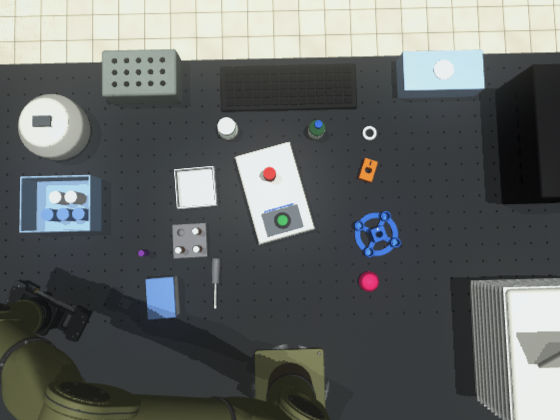

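The pictures show:
- **Cap, top view:** red cap at (269,174). The mouse puck is also reddish, at (370,282).
- **Spacer:** orange, at (369,170). The collar is at (370,132).
- **Carousel:** at (378,234).
- **Tray and rack:** tray at (196,187), rack at (190,241) with about 3 vials.
- **Decoy:** purple vial at (143,253).
- **Button:** at (283,220).

Next I'll take close crops.

```bash
cat > h.py <<'E'
from workcell import robot,camera,camera_model
import cv2,numpy as np
from scipy.spatial.transform import Rotation as Ro
def shot(n,tag):
    p,d=camera(n);np.save(f"{n}_{tag}.npy",d);np.save(f"{n}_{tag}p.npy",p);return p,d
def ray(n,u,v):
    m=camera_model(n);K=m["camera_matrix"];R=np.array(m["R"]);t=np.array(m["t"])
    c=-R.T@t;r=R.T@np.linalg.solve(K,[u,v,1.]);return c,r
def atz(n,u,v,z):
    c,r=ray(n,u,v);return c+r*(z-c[2])/r[2]
def cloud(n,d):
    m=camera_model(n);K=m["camera_matrix"];R=np.array(m["R"]);t=np.array(m["t"])
    v,u=np.mgrid[:d.shape[0],:d.shape[1]]
    X=np.stack([(u-K[0,2])/K[0,0]*d,(v-K[1,2])/K[1,1]*d,d],-1)
    return (X-t)@R
def crop(p,box,f,fn):
    x0,y0,x1,y1=box
    c=cv2.resize(p[y0:y1,x0:x1],None,fx=f,fy=f,interpolation=cv2.INTER_CUBIC)
    for x in range((x0+9)//10*10,x1,10): cv2.putText(c,str(x),((x-x0)*f,8),0,.3,(255,255,0),1);cv2.line(c,((x-x0)*f,10),((x-x0)*f,14),(255,255,0),1)
    for y in range((y0+9)//10*10,y1,10): cv2.putText(c,str(y),(0,(y-y0)*f+3),0,.3,(255,255,0),1)
    cv2.imwrite(fn,c[:,:,::-1])
def proj(n,X):
    m=camera_model(n);K=m["camera_matrix"];q=np.array(m["R"])@X+np.array(m["t"]);q=K@q;return q[:2]/q[2]
E
python3 - <<'E'
from h import *
p=np.load("top0p.npy")
crop(p,(225,130,325,250),5,"pics/a1.png")
crop(p,(345,115,415,290),4,"pics/a2.png")
crop(p,(130,160,230,270),5,"pics/a3.png")
C=cloud("top",np.load("top0.npy"))
for u,v in [(269,174),(283,220),(260,200),(369,170),(378,234),(196,187),(190,241),(370,132),(330,250)]: print(u,v,C[v,u].round(4))
E
```

```text
269 174 [0.6129 0.0459 0.1221]
283 220 [0.4838 0.0095 0.0861]
260 200 [0.5452 0.0752 0.0618]
369 170 [ 0.6352 -0.2615 -0.0022]
378 234 [ 0.437  -0.281  -0.0013]
196 187 [0.5949 0.272  0.0065]
190 241 [0.4307 0.2895 0.021 ]
370 132 [ 0.754  -0.2691 -0.0012]
330 250 [ 0.3922 -0.1319  0.0031]
```

View pics/a1.png

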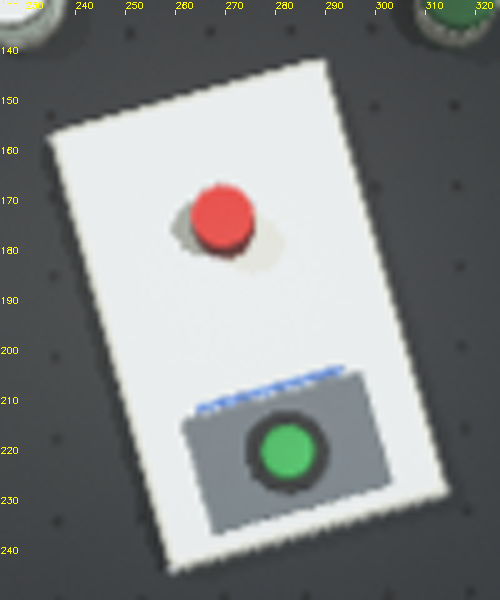

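View pics/a2.png

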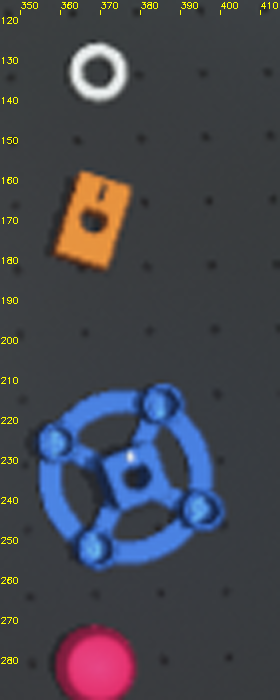

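View pics/a3.png

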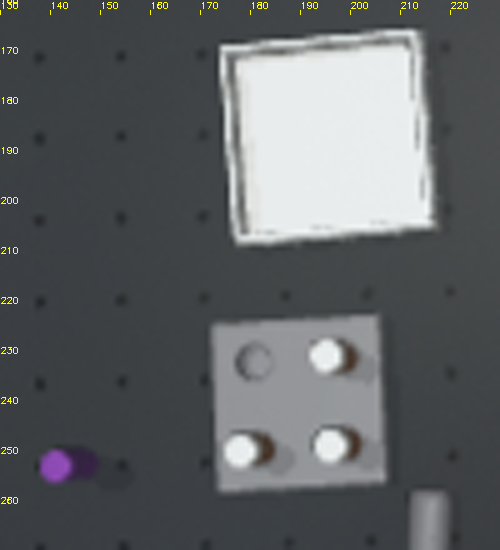

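```bash
python3 - <<'E'
from h import *
for n in("top","scene"):
    C=cloud(n,np.load(f"{n}0.npy"));p=np.load(f"{n}0p.npy").astype(int)
    r,g,b=p[...,0],p[...,1],p[...,2]
    red=(r>120)&(g<110)&(b<110)&(r>2*g)&(np.abs(r-255)<140)
    def rep(name,m,x,y,R=.08):
        mm=m&(np.hypot(C[...,0]-x,C[...,1]-y)<R)
        Q=C[mm]; 
        if len(Q)==0: print(n,name,'none');return
        print(n,name,len(Q),'med',np.median(Q,0).round(4),'mid',((Q.min(0)+Q.max(0))/2).round(4),'z std',Q[:,2].std().round(4))
    z=C[...,2]
    rep('cap',red&(z>.112)&(z<.13),.613,.046)
    rep('button',(g>1.5*r)&(g>1.3*b)&(z>.06),.484,.01)
    rep('drive',(z>.054)&(z<.066)&(abs(r-b)<40),.56,.04,.2)
    rep('tray floor',(z<.012)&(r>200),.595,.272)
    rep('rack',(z>.016)&(z<.028),.4307,.29)
    w=(r>170)&(g>170)&(b>170)
    rep('caps',w&(z>.055)&(z<.08),.4307,.29)
    rep('orange',(r>150)&(b<80)&(z>.018),.635,-.262)
    rep('blue',(b>150)&(r<110)&(z>.018),.437,-.281)
    rep('blue top',(b>130)&(r<110)&(z>.036),.437,-.281,.04)
    print('bench z noise',np.median(z[np.abs(z)<.02]).round(4),z[np.abs(z)<.02].std().round(4))
E
```

```text
top cap 107 med [0.6161 0.0459 0.12  ] mid [0.6161 0.0472 0.1187] z std 0.0025
top button 98 med [0.4841 0.0123 0.0819] mid [0.4637 0.0122 0.7426] z std 0.1347
top drive 4566 med [0.5718 0.0359 0.0599] mid [0.5696 0.0341 0.06  ] z std 0.0026
top tray floor 1194 med [0.5932 0.274  0.0042] mid [0.5943 0.2739 0.003 ] z std 0.003
top rack 897 med [0.4341 0.2919 0.0224] mid [0.434  0.2925 0.022 ] z std 0.0027
top caps 93 med [0.4114 0.269  0.0692] mid [0.4338 0.2909 0.0697] z std 0.0028
top orange 239 med [ 0.6333 -0.2523  0.0256] mid [ 0.6329 -0.252   0.0251] z std 0.0029
top blue 243 med [ 0.4371 -0.2762  0.0395] mid [ 0.4387 -0.2742  0.0364] z std 0.0092
top blue top 140 med [ 0.4371 -0.2742  0.0431] mid [ 0.4397 -0.2746  0.0449] z std 0.003
bench z noise 0.0002 0.0045
scene cap 188 med [0.6224 0.0444 0.1195] mid [0.6209 0.044  0.1176] z std 0.0018
scene button 145 med [0.49   0.0103 0.0804] mid [0.4837 0.0071 0.0765] z std 0.0038
scene drive 6312 med [0.6004 0.0402 0.0596] mid [0.5721 0.0306 0.0598] z std 0.0015
scene tray floor 1785 med [0.5878 0.2706 0.0037] mid [0.5858 0.2694 0.003 ] z std 0.0014
scene rack 1160 med [0.4436 0.292  0.0214] mid [0.4354 0.2879 0.0219] z std 0.0017
scene caps 102 med [0.4126 0.2657 0.0684] mid [0.433  0.2873 0.0684] z std 0.0013
scene orange 332 med [ 0.6363 -0.2562  0.0258] mid [ 0.6357 -0.2559  0.0257] z std 0.0014
scene blue 212 med [ 0.4431 -0.2762  0.0422] mid [ 0.4402 -0.2765  0.0326] z std 0.0091
scene blue top 141 med [ 0.4401 -0.2766  0.0435] mid [ 0.4398 -0.2775  0.0415] z std 0.0017
bench z noise -0.0002 0.0049
```

```bash
cat >> h.py <<'E'
def plan(x,y,z,jaw=None):
    "delta to target TCP, tool down, jaw angle (deg, mod 180) in world"
    s=robot.sense();P=s["position"];R=Ro.from_quat(s["tcp_rot"]).as_matrix()
    cur=np.degrees(np.arctan2(R[1,2],R[0,2]))
    if jaw is None: jaw=cur
    dj=(jaw-cur+90)%180-90; a=np.radians(cur+dj)
    zt=np.array([np.cos(a),np.sin(a),0]);yt=np.array([0,0,-1.]);xt=np.cross(yt,zt)
    T=np.stack([xt,yt,zt],1)
    rv=Ro.from_matrix(R.T@T).as_rotvec()
    print("t",round(s["time"],2),"pos",P.round(4),"jaw",cur.round(1),"->",round(cur+dj,1),"w",round(s["gripper_width"],4),"F",s["contact_force"].round(1),"q7",s["joint_positions"][6].round(2))
    print("tool delta mm",(R.T@(np.array([x,y,z])-P)*1000).round(1),"world d",((np.array([x,y,z])-P)*1000).round(1),"rotvec",rv.round(3))
    print("xtool",R[:,0].round(3),"ytool",R[:,1].round(3),"ztool",R[:,2].round(3))
E
python3 - <<'E'
from h import *
plan(.618,.0455,.25,0)
plan(.618,.0455,.25,90)
E
```

```text
t 0.1 pos [0.281  0.5576 0.238 ] jaw 63.3 -> 0.0 w 0.088 F [-0.   0.9  0.1] q7 -0.22
tool delta mm [ 531.4  -11.4 -305.8] world d [ 337.  -512.1   12. ] rotvec [1.000e-03 1.104e+00 1.000e-03]
xtool [ 0.893 -0.45   0.   ] ytool [-0.001 -0.001 -1.   ] ztool [ 0.45   0.893 -0.002]
t 0.1 pos [0.281  0.5576 0.238 ] jaw 63.3 -> 90.0 w 0.088 F [-0.   0.9  0.1] q7 -0.22
tool delta mm [ 531.4  -11.4 -305.8] world d [ 337.  -512.1   12. ] rotvec [ 0.002 -0.467 -0.   ]
xtool [ 0.893 -0.45   0.   ] ytool [-0.001 -0.001 -1.   ] ztool [ 0.45   0.893 -0.002]
```

Call:
arm_command --plan '[44,-1,-25,0,0,0,1,44,-1,-25,0,0,0,1,44,-1,-25,0,0,0,1,44,-1,-25,0,0,0,1,44,-1,-25,0,0,0,1,44,-1,-25,0,0,0,1,44,-1,-25,0,0,0,1,44,-1,-25,0,0,0,1,44,-1,-25,0,0,0,1,44,-1,-25,0,0,0,1,44,-1,-25,0,0,0,1,44,-1,-25,0,0,0,1]' --grip_force 25

```text
time: 1.3
position: [0.6115, 0.064, 0.2427]
tcp_rot: [0.69, -0.161, 0.153, -0.689]
contact_force: [0.6, 1.1, -0.7]
gripper_width: 0.0882
```

```bash
python3 - <<'E'
from h import *
plan(.618,.0455,.16)
E
```

```text
t 1.3 pos [0.6115 0.064  0.2427] jaw 64.3 -> 64.3 w 0.0882 F [ 0.6  1.1 -0.7] q7 0.76
tool delta mm [ 14.8  82.6 -13.6] world d [  6.5 -18.5 -82.7] rotvec [ 0.004 -0.    -0.011]
xtool [ 0.901 -0.433 -0.011] ytool [-0.011  0.001 -1.   ] ztool [ 0.433  0.901 -0.004]
```

Call:
arm_command --plan '[15,0,-13,0.004,0,-0.011,1,0,30,0,0,0,0,1,0,30,0,0,0,0,1,0,22,0,0,0,0,1,0,0,0,0,0,0,1]'

```text
time: 1.8
position: [0.6243, 0.0304, 0.1564]
tcp_rot: [0.69, -0.162, 0.165, -0.686]
contact_force: [0.0, -0.5, -0.1]
gripper_width: 0.0881
```

```bash
python3 - <<'E'
from h import *
p,d=shot("top","1");q,e=shot("scene","1")
crop(p,(220,110,350,230),5,"pics/b1.png");crop(q,(220,130,360,270),4,"pics/b2.png")
plan(.618,.0455,.09)
P=robot.sense()["position"];print(proj("scene",P),proj("top",P))
E
```

```text
t 1.9 pos [0.6264 0.0311 0.1594] jaw 63.3 -> 63.3 w 0.0885 F [ 0.6 -0.1 -0.4] q7 0.75
tool delta mm [-14.7  69.2   9.2] world d [ -8.4  14.4 -69.4] rotvec [0.002 0.    0.011]
xtool [ 0.893 -0.45   0.011] ytool [ 0.009 -0.006 -1.   ] ztool [ 0.45   0.893 -0.002]
[279.89143136 221.57852786] [274.00073786 167.07390733]
```

View pics/b1.png

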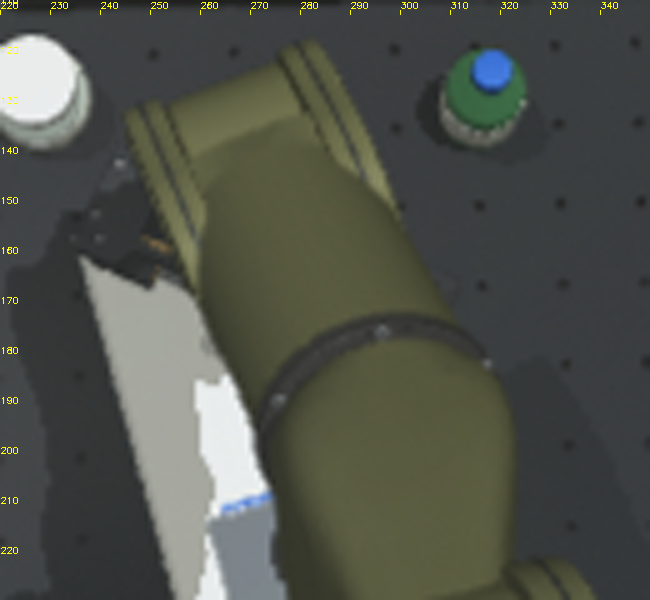

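View pics/b2.png

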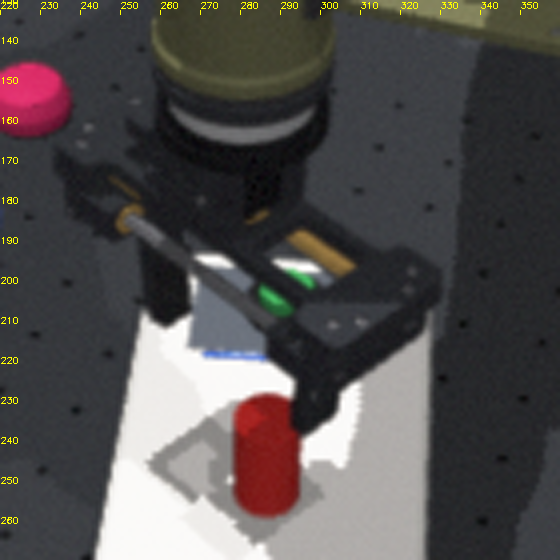

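Call:
arm_command --plan '[-14,0,9,0.002,0,0.011,1,0,0,0,0,0,0,1,0,0,0,0,0,0,1]'

```text
time: 2.2
position: [0.6191, 0.0484, 0.1629]
tcp_rot: [-0.687, 0.162, -0.164, 0.689]
contact_force: [-0.0, 0.1, -0.1]
gripper_width: 0.0883
```

```bash
python3 - <<'E'
from h import *
plan(.6185,.045,.09)
E
```

```text
t 2.2 pos [0.6191 0.0484 0.1629] jaw 63.3 -> 63.3 w 0.0883 F [-0.   0.1 -0.1] q7 0.73
tool delta mm [ 0.8 72.9 -3.6] world d [ -0.6  -3.4 -72.9] rotvec [-0.005 -0.     0.003]
xtool [ 0.894 -0.449  0.003] ytool [ 0.005  0.003 -1.   ] ztool [0.449 0.894 0.005]
```

Call:
arm_command --plan '[0,25,-3,0,0,0,1,0,25,0,0,0,0,1,0,15,0,0,0,0,1,0,7,0,0,0,0,1,0,0,0,0,0,0,1,0,0,0,0,0,0,1]'

```text
time: 2.8
position: [0.6226, 0.0482, 0.0947]
tcp_rot: [-0.685, 0.157, -0.168, 0.691]
contact_force: [0.4, 0.7, 0.0]
gripper_width: 0.0878
```

```bash
python3 - <<'E'
from h import *
plan(.6185,.045,.09)
q,e=shot("scene","2")
crop(q,(220,130,360,270),4,"pics/b3.png")
E
```

```text
t 2.8 pos [0.6226 0.0482 0.0947] jaw 63.5 -> 63.5 w 0.0878 F [0.4 0.7 0. ] q7 0.71
tool delta mm [-2.3  4.6 -4.8] world d [-4.1 -3.2 -4.7] rotvec [-0.012 -0.     0.013]
xtool [ 0.895 -0.447  0.013] ytool [ 0.017  0.005 -1.   ] ztool [0.447 0.895 0.012]
```

View pics/b3.png

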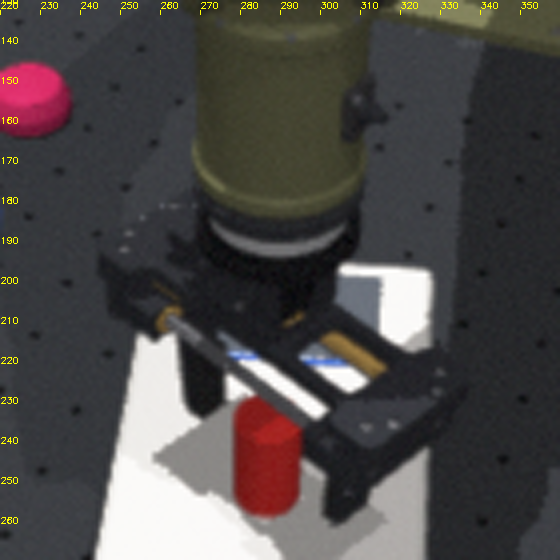

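Call:
arm_command --plan '[-2,3,-4,-0.012,0,0.012,1,0,1,0,0,0,0,0,0,0,0,0,0,0,0,0,0,0,0,0,0,0,0,0,0,0,0,0,0,0,0,0,0,0,0,0,0,0,0,0,0,0,0]'

```text
time: 3.55
position: [0.6204, 0.0454, 0.0929]
tcp_rot: [-0.688, 0.161, -0.164, 0.688]
contact_force: [0.0, -0.4, 0.1]
gripper_width: 0.0424
```

```bash
python3 - <<'E'
from h import *
plan(.6185,.045,.09)
E
```

```text
t 3.55 pos [0.6204 0.0454 0.0929] jaw 63.4 -> 63.4 w 0.0424 F [ 0.  -0.4  0.1] q7 0.71
tool delta mm [-1.5  2.9 -1.2] world d [-1.9 -0.4 -2.9] rotvec [-0.001 -0.     0.003]
xtool [ 0.894 -0.447  0.003] ytool [ 0.003 -0.    -1.   ] ztool [0.447 0.894 0.001]
```

Call:
arm_command --plan '[0,0,0,0,0,0,0,0,0,0,0,0,0,0,0,0,0,0,0,0,0,0,0,0,0,0,0,0]'

```text
time: 3.95
position: [0.6203, 0.0453, 0.0929]
tcp_rot: [-0.688, 0.161, -0.164, 0.688]
contact_force: [-0.4, -0.0, -0.3]
gripper_width: 0.0361
```

```bash
python3 - <<'E'
from h import *
plan(.6185,.045,.09)
E
```

```text
t 3.95 pos [0.6203 0.0453 0.0929] jaw 63.4 -> 63.4 w 0.0361 F [-0.4 -0.  -0.3] q7 0.71
tool delta mm [-1.5  2.9 -1. ] world d [-1.8 -0.3 -2.9] rotvec [-0.001 -0.     0.003]
xtool [ 0.894 -0.447  0.003] ytool [ 0.003 -0.001 -1.   ] ztool [0.447 0.894 0.001]
```

Call:
arm_command --plan '[0,-20,0,0,0,0,0,0,-30,0,0,0,0,0,0,-35,0,0,0,0,0,0,-20,0,0,0,0,0,0,0,0,0,0,0,0,0,0,0,0,0,0,0]'

```text
time: 4.55
position: [0.6184, 0.0455, 0.1991]
tcp_rot: [0.689, -0.163, 0.162, -0.688]
contact_force: [-0.7, -0.4, -0.6]
gripper_width: 0.0363
```

```bash
python3 - <<'E'
from h import *
plan(.592,.272,.19)
q,e=shot("scene","3")
crop(q,(200,130,440,330),3,"pics/b4.png")
E
```

```text
t 4.55 pos [0.6184 0.0455 0.1991] jaw 63.5 -> 63.5 w 0.0363 F [-0.7 -0.4 -0.6] q7 0.75
tool delta mm [-124.7    9.   190.9] world d [-26.4 226.5  -9.1] rotvec [ 0.001 -0.    -0.001]
xtool [ 0.895 -0.447 -0.001] ytool [-0.002 -0.001 -1.   ] ztool [ 0.447  0.895 -0.001]
```

View pics/b4.png

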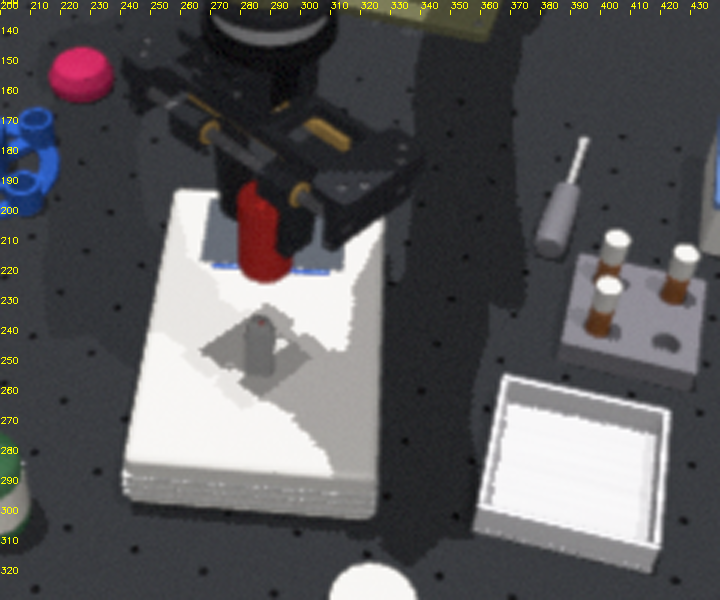

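The cap is held and the shaft at about (286,246) is bare. Next I move it over the tray, at about (390,288).

Call:
arm_command --plan '[-25,0,38,0,0,0,0,-25,0,38,0,0,0,0,-25,0,38,0,0,0,0,-25,0,38,0,0,0,0,-18,0,28,0,0,0,0,0,0,0,0,0,0,0,0,0,0,0,0,0,0]'

```text
time: 5.3
position: [0.5883, 0.2615, 0.1846]
tcp_rot: [0.693, -0.17, 0.158, -0.683]
contact_force: [0.1, -0.8, -1.4]
gripper_width: 0.036
```

```bash
python3 - <<'E'
from h import *
plan(.592,.272,.042)
p,e=shot("top","4")
crop(p,(150,50,330,260),3,"pics/b5.png")
E
```

```text
t 5.3 pos [0.5883 0.2615 0.1846] jaw 63.2 -> 63.2 w 0.036 F [ 0.1 -0.8 -1.4] q7 0.44
tool delta mm [  0.4 142.4  13.6] world d [   3.7   10.5 -142.6] rotvec [ 0.018 -0.    -0.012]
xtool [ 0.892 -0.451 -0.012] ytool [-0.019 -0.011 -1.   ] ztool [ 0.451  0.892 -0.018]
```

View pics/b5.png

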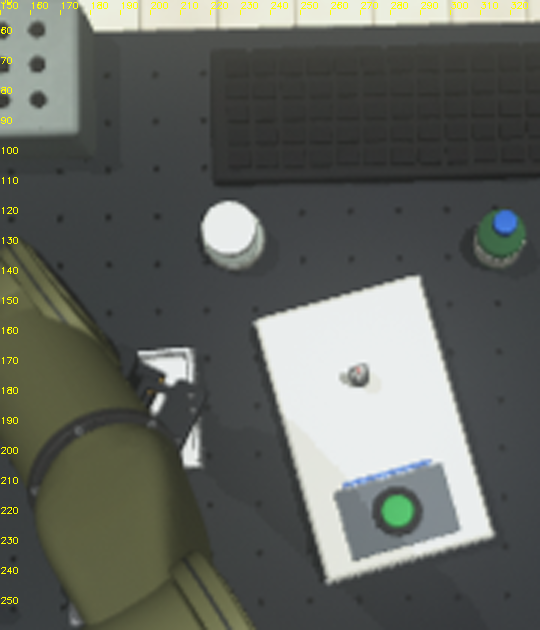

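Call:
arm_command --plan '[0,20,13,0.018,0,-0.012,0,0,35,0,0,0,0,0,0,35,0,0,0,0,0,0,25,0,0,0,0,0,0,12,0,0,0,0,0,0,6,0,0,0,0,0,0,0,0,0,0,0,0]'

```text
time: 6.05
position: [0.5979, 0.2601, 0.0453]
tcp_rot: [0.689, -0.168, 0.17, -0.684]
contact_force: [0.8, 0.6, -0.6]
gripper_width: 0.036
```

```bash
python3 - <<'E'
from h import *
plan(.592,.272,.039)
E
```

```text
t 6.05 pos [0.5979 0.2601 0.0453] jaw 62.3 -> 62.3 w 0.036 F [ 0.8  0.6 -0.6] q7 0.39
tool delta mm [-10.8   6.2   7.8] world d [-5.9 11.9 -6.3] rotvec [0.005 0.    0.004]
xtool [ 0.886 -0.465  0.004] ytool [ 0.001 -0.006 -1.   ] ztool [ 0.465  0.886 -0.005]
```

Call:
arm_command --plan '[-10,4,8,0,0,0,0,0,2,0,0,0,0,0,0,1,0,0,0,0,0,0,0,0,0,0,0,0,0,0,0,0,0,0,0]'

```text
time: 6.55
position: [0.595, 0.2746, 0.042]
tcp_rot: [0.687, -0.166, 0.172, -0.686]
contact_force: [0.2, 0.1, 0.0]
gripper_width: 0.0358
```

```bash
python3 - <<'E'
from h import *
plan(.592,.272,.039)
q,e=shot("scene","5")
crop(q,(320,200,460,330),4,"pics/b6.png")
E
```

```text
t 6.55 pos [0.595  0.2746 0.042 ] jaw 62.3 -> 62.3 w 0.0358 F [0.2 0.1 0. ] q7 0.37
tool delta mm [-1.5  3.  -3.6] world d [-3.  -2.6 -3. ] rotvec [-0.001 -0.     0.008]
xtool [ 0.886 -0.465  0.008] ytool [ 0.008 -0.003 -1.   ] ztool [0.465 0.886 0.001]
```

View pics/b6.png

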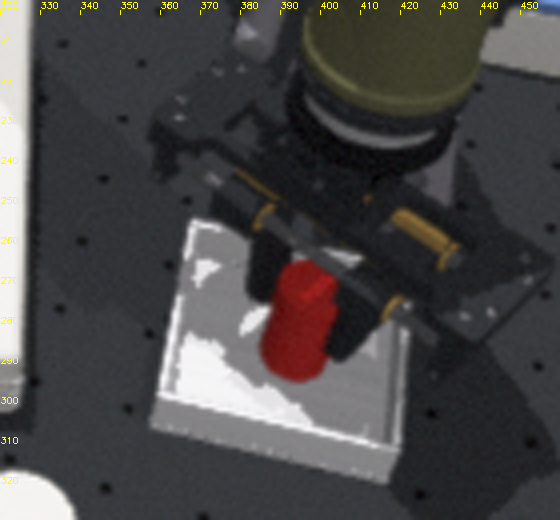

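Call:
arm_command --plan '[0,3,-2,0,0,0,0,0,1,0,0,0,0,0,0,0,0,0,0,0,0.65,0,0,0,0,0,0,0.65,0,0,0,0,0,0,0.65,0,0,0,0,0,0,0.65]'

```text
time: 7.2
position: [0.5946, 0.2722, 0.0381]
tcp_rot: [0.687, -0.166, 0.173, -0.686]
contact_force: [-0.0, -1.1, -0.5]
gripper_width: 0.057
```

```bash
python3 - <<'E'
from h import *
plan(.592,.272,.039)
E
```

```text
t 7.2 pos [0.5946 0.2722 0.0381] jaw 62.3 -> 62.3 w 0.057 F [-0.  -1.1 -0.5] q7 0.37
tool delta mm [-2.1 -0.9 -1.4] world d [-2.6 -0.2  0.9] rotvec [-0.002 -0.     0.009]
xtool [ 0.885 -0.465  0.009] ytool [ 0.009 -0.002 -1.   ] ztool [0.465 0.885 0.002]
```

Call:
arm_command --plan '[0,-20,0,0,0,0,0.65,0,-40,0,0,0,0,0.65,0,-45,0,0,0,0,1,0,-45,0,0,0,0,1,0,-20,0,0,0,0,1,0,0,0,0,0,0,1,0,0,0,0,0,0,1]'

```text
time: 7.9
position: [0.5923, 0.2725, 0.2128]
tcp_rot: [0.687, -0.167, 0.172, -0.686]
contact_force: [0.6, -1.1, -0.5]
gripper_width: 0.088
```

```bash
python3 - <<'E'
from h import *
plan(.634,-.1,.2)
q,e=shot("scene","6");p,d=shot("top","6")
crop(q,(230,180,460,340),3,"pics/b7.png")
crop(p,(225,130,325,250),5,"pics/b8.png")
crop(p,(255,160,285,190),16,"pics/b9.png")
crop(q,(265,220,310,265),12,"pics/b10.png")
E
```

```text
t 7.9 pos [0.5923 0.2725 0.2128] jaw 62.3 -> 62.3 w 0.088 F [ 0.6 -1.1 -0.5] q7 0.42
tool delta mm [ 210.    14.5 -310.4] world d [  41.7 -372.5  -12.8] rotvec [0.001 0.    0.007]
xtool [ 0.885 -0.465  0.007] ytool [ 0.006 -0.004 -1.   ] ztool [ 0.465  0.885 -0.001]
```

View pics/b7.png

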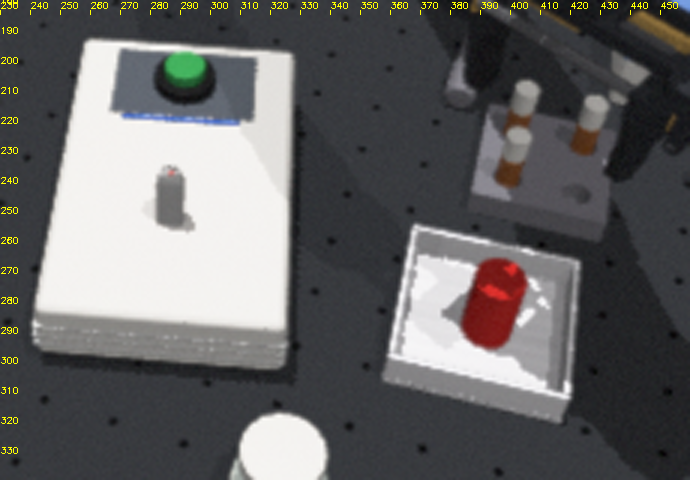

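View pics/b9.png

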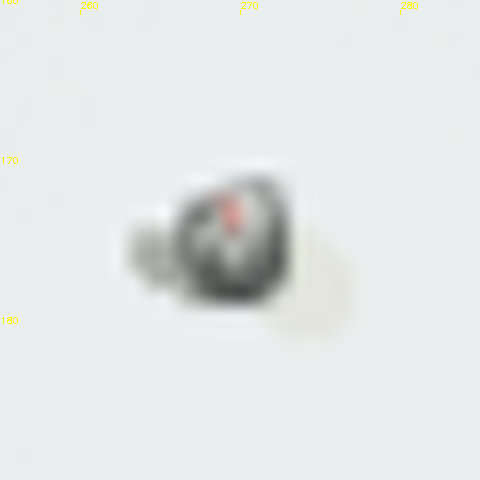

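View pics/b10.png

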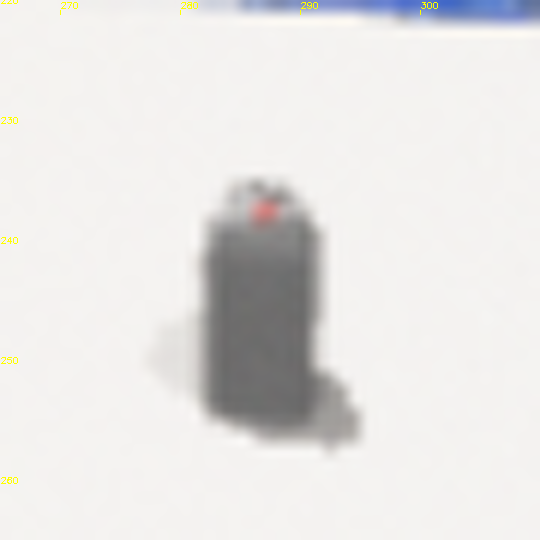

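```bash
python3 - <<'E'
from h import *
N=6
S=[camera("scene") for _ in range(N)];T=[camera("top") for _ in range(N)]
np.save("sN.npy",np.array([s[1] for s in S]));np.save("tN.npy",np.array([s[1] for s in T]))
ps=np.mean([s[0] for s in S],0);pt=np.mean([s[0] for s in T],0)
np.save("sNp.npy",ps);np.save("tNp.npy",pt)
C=np.array([cloud("scene",s[1]) for s in S]);
print('frame noise',np.std([s[1][250,286] for s in S]))
C=C.mean(0)
sub=C[241:253,282:291]
np.set_printoptions(linewidth=200,suppress=True)
print((sub[...,2]*1000).round(0));
Q=sub[1:-1].reshape(-1,3);Q=Q[(Q[:,2]>.063)&(Q[:,2]<.104)]
c=Q.mean(0);u,s,vt=np.linalg.svd(Q-c);n=vt[2]*np.sign(vt[2][0]);print(len(Q),c,n,np.degrees(np.arctan2(n[1],n[0])),s)
# horizontal only fit
xy=Q[:,:2]-Q[:,:2].mean(0);w,v=np.linalg.eigh(xy.T@xy);nn=v[:,0]*np.sign(v[0,0]);print('2D',nn,np.degrees(np.arctan2(nn[1],nn[0])),np.sqrt(w/len(Q)))
print('axis est', c[:2]-6e-3*nn)
p=ps.astype(int)
for r in (244,246,248,250): print(p[r,278:296].sum(-1))
E
```

```text
frame noise 0.0018661524
[[103. 103. 103. 103. 105. 104. 104. 104. 103.]
 [101. 101. 101. 101. 101. 102. 101. 102. 102.]
 [ 98.  98.  98.  98.  99.  98.  99.  99.  99.]
 [ 94.  95.  95.  94.  95.  95.  96. 210.  95.]
 [ 91.  92.  92.  92.  92.  92.  93.  92.  93.]
 [ 87.  88.  88.  89.  88.  89.  89.  89.  89.]
 [ 85.  85.  86.  85.  86.  86.  85.  87.  86.]
 [ 81.  82.  82.  82.  82.  82.  83.  83.  82.]
 [ 78.  79.  79.  80.  80.  80.  79.  80.  79.]
 [ 75.  75.  77.  76.  77. 194.  77.  76.  76.]
 [ 72.  72.  72.  73.  73.  74.  73.  73.  72.]
 [ 69.  69.  69.  71.  68.  69.  70.  69.  69.]]
88 [0.62434641 0.04384049 0.08712105] [ 0.96021432  0.27924065 -0.00362195] 16.214999056490964 [0.08595205 0.05028391 0.00395429]
2D [0.96025128 0.27913704] 16.208707114899003 [0.00042283 0.00536155]
axis est [0.61858491 0.04216566]
[726 726 723 664 437 338 330 329 328 331 330 330 350 509 699 725 726 727]
[722 716 686 602 411 332 327 328 331 330 329 328 349 526 699 723 726 726]
[687 673 668 593 409 329 326 324 328 328 324 324 367 605 711 725 726 726]
[676 673 668 592 407 331 322 325 328 325 326 325 355 573 690 720 726 726]
```

```bash
python3 - <<'E'
from h import *
np.set_printoptions(suppress=True)
for n,k in(("scene","s"),("top","t")):
    D=np.load(f"{k}N.npy");C=np.median([cloud(n,d) for d in D],0);p=np.load(f"{k}Np.npy")
    z=C[...,2];x=C[...,0];y=C[...,1]
    near=(x>.42)&(x<.74)&(y>-.1)&(y<.17)&(z>.045)
    m=((z>.052)&near).astype(np.uint8)
    m=cv2.morphologyEx(m,cv2.MORPH_CLOSE,np.ones((5,5)))
    # edge pts on top-face boundary via z at plane
    c=max(cv2.findContours(m,0,cv2.CHAIN_APPROX_NONE)[0],key=cv2.contourArea)[:,0]
    W=np.array([atz(n,u,v,.06) for u,v in c])[:,:2]
    r=cv2.minAreaRect((W*1000).astype(np.float32));print(n,'drive',r)
    b=cv2.boxPoints(r);print(b.round(1))
    sh=(z>.104)&(z<.116)&(np.hypot(x-.617,y-.045)<.02);print('shaft top',sh.sum(),C[sh].mean(0))
    rgb=p
    red=(rgb[...,0]>rgb[...,1]*1.25)&(np.hypot(x-.617,y-.045)<.03);v,u=np.nonzero(red);
    w=(rgb[...,0]-rgb[...,1])[red];print('red px',np.average(u,weights=w),np.average(v,weights=w),atz(n,np.average(u,weights=w),np.average(v,weights=w),.11))
E
```

```text
scene drive ((575.1802978515625, 31.565162658691406), (272.1517028808594, 168.4960174560547), 14.309871673583984)
[[422.5  79.6]
 [464.1 -83.7]
 [727.9 -16.4]
 [686.2 146.8]]
shaft top 45 [0.61965236 0.04282734 0.10807944]
red px 286.42983316977427 237.20412168792936 [0.61900178 0.04273837 0.11      ]
top drive ((569.1123657226562, 34.08723449707031), (268.728515625, 169.11656188964844), 14.25439739227295)
[[418.1  83. ]
 [459.7 -81. ]
 [720.2 -14.8]
 [678.5 149.1]]
shaft top 27 [0.61663219 0.04619957 0.10852683]
red px 269.0 173.0 [0.61747912 0.0460457  0.11      ]
```

```bash
cat >> h.py <<'E'
def rect(n,p,mask,z):
    m=mask.astype(np.uint8)
    c=max(cv2.findContours(m,0,cv2.CHAIN_APPROX_NONE)[0],key=cv2.contourArea)[:,0]
    W=np.array([atz(n,u,v,z) for u,v in c])[:,:2]
    return cv2.minAreaRect((W*1000).astype(np.float32))
E
python3 - <<'E'
from h import *
for n,k in(("scene","s"),("top","t")):
    p=np.load(f"{k}Np.npy");C=np.median([cloud(n,d) for d in np.load(f"{k}N.npy")],0)
    r,g,b=p[...,0],p[...,1],p[...,2];z=C[...,2]
    near=np.hypot(C[...,0]-.634,C[...,1]+.254)<.06
    print(n,np.percentile(r[near&(r>1.8*b)],[5,25,50,75,95]))
    print(n,rect(n,p,near&(r>1.8*b)&(r>90)&(z>.0215),.026))
    p8=p.astype(np.uint8)
    crop(p8,(350,150,390,190) if n=="top" else (135,215,190,260),12,f"pics/c_{n}.png")
    blk=near&(r<90)&(z>.02); v,u=np.nonzero(blk);print(np.c_[u,v][:20].tolist())
E
```

```text
scene [111.45833333 129.16666667 177.16666667 243.04166667 245.16666667]
scene ((636.3096313476562, -255.08335876464844), (43.55947494506836, 65.57654571533203), 70.63224792480469)
[]
top [ 80.21666667 163.16666667 224.         231.         231.        ]
top ((633.5414428710938, -252.165283203125), (40.20674514770508, 64.29783630371094), 70.6231918334961)
[[363, 162]]
```

View pics/c_top.png

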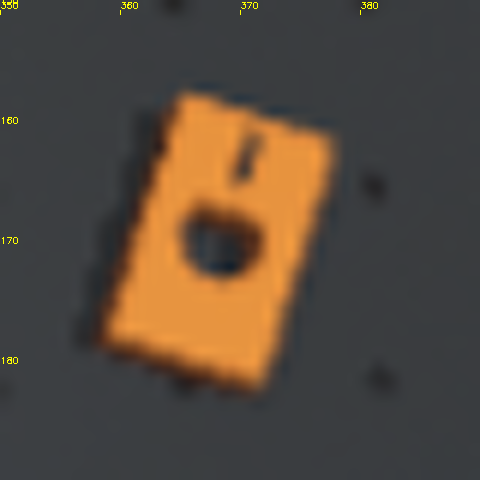

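View pics/c_scene.png

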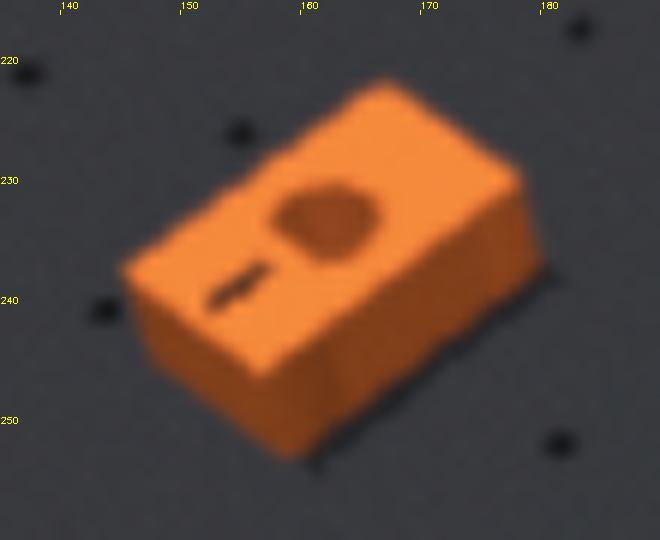

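```bash
python3 - <<'E'
from h import *
plan(.635,-.2535,.15,70.6)
E
```

```text
t 8.6 pos [0.5925 0.2727 0.213 ] jaw 62.3 -> 70.6 w 0.088 F [-0.4  0.1 -0.3] q7 0.42
tool delta mm [ 281.8   65.1 -446.1] world d [  42.5 -526.2  -63. ] rotvec [ 0.001 -0.145  0.007]
xtool [ 0.885 -0.465  0.007] ytool [ 0.006 -0.004 -1.   ] ztool [ 0.465  0.885 -0.   ]
```

Call:
arm_command --plan '[12,0,-19,0,0,0,1,25,0,-40,0,0,0,1,25,0,-40,0,0,0,1,25,0,-40,0,0,0,1,25,0,-40,0,0,0,1,25,0,-40,0,0,0,1,25,0,-40,0,0,0,1,25,0,-40,0,0,0,1,25,0,-40,0,0,0,1,25,0,-40,0,0,0,1,17,0,-27,0,0,0,1,12,0,-19,0,0,0,1]'

```text
time: 9.8
position: [0.6354, -0.239, 0.2129]
tcp_rot: [-0.686, 0.162, -0.169, 0.689]
contact_force: [0.0, -0.3, 0.1]
gripper_width: 0.0879
```

Call:
arm_command --plan '[0,0,0,0,-0.145,0,1,0,0,0,0,0,0,1]'

```text
time: 10.0
position: [0.6343, -0.2464, 0.2124]
tcp_rot: [0.697, -0.113, 0.121, -0.697]
contact_force: [-0.2, 0.1, -0.3]
gripper_width: 0.088
```

```bash
python3 - <<'E'
from h import *
plan(.635,-.2535,.1,70.6)
E
```

```text
t 10.0 pos [ 0.6343 -0.2464  0.2124] jaw 70.9 -> 70.6 w 0.088 F [-0.2  0.1 -0.3] q7 1.32
tool delta mm [  1.8 112.4  -6.6] world d [   0.7   -7.1 -112.4] rotvec [-0.001  0.006  0.01 ]
xtool [ 0.945 -0.327  0.01 ] ytool [ 0.01  -0.002 -1.   ] ztool [0.327 0.945 0.001]
```

Call:
arm_command --plan '[2,30,-7,0,0.006,0.01,1,0,45,0,0,0,0,1,0,40,0,0,0,0,1,0,25,0,0,0,0,1,0,0,0,0,0,0,1,0,0,0,0,0,0,1]'

```text
time: 10.6
position: [0.6382, -0.251, 0.0713]
tcp_rot: [-0.695, 0.122, -0.127, 0.697]
contact_force: [-0.8, -0.4, 0.7]
gripper_width: 0.0877
```

```bash
python3 - <<'E'
from h import *
plan(.635,-.2535,.006,70.6)
q,e=shot("scene","7")
crop(q,(90,160,230,290),4,"pics/d1.png")
E
```

```text
t 10.6 pos [ 0.6382 -0.251   0.0713] jaw 69.7 -> 70.6 w 0.0877 F [-0.8 -0.4  0.7] q7 1.25
tool delta mm [-2.6 65.3 -3.8] world d [ -3.2  -2.5 -65.3] rotvec [-0.004 -0.015  0.007]
xtool [ 0.938 -0.347  0.007] ytool [ 0.008  0.002 -1.   ] ztool [0.347 0.938 0.004]
```

View pics/d1.png

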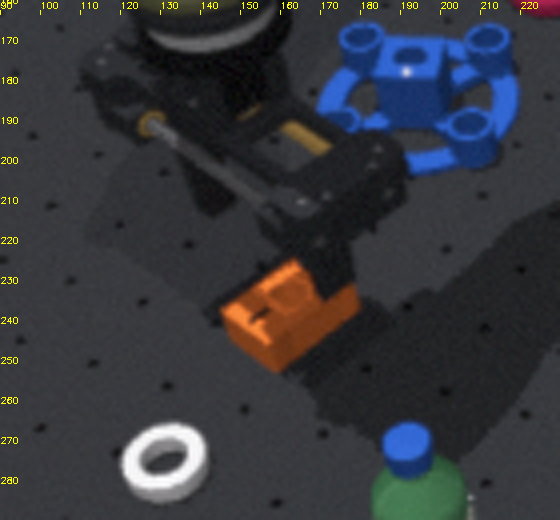

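Call:
arm_command --plan '[-2,15,-4,-0.004,-0.015,0.007,1,0,20,0,0,0,0,1,0,15,0,0,0,0,1,0,8,0,0,0,0,1,0,0,0,0,0,0,1,0,0,0,0,0,0,1]'

```text
time: 11.25
position: [0.6392, -0.2558, 0.0163]
tcp_rot: [0.698, -0.116, 0.122, -0.696]
contact_force: [-0.1, -0.4, 0.3]
gripper_width: 0.0878
```

```bash
python3 - <<'E'
from h import *
plan(.635,-.2535,.007,70.6)
E
```

```text
t 11.25 pos [ 0.6392 -0.2558  0.0163] jaw 70.6 -> 70.6 w 0.0878 F [-0.1 -0.4  0.3] q7 1.25
tool delta mm [-4.8  9.3  0.8] world d [-4.2  2.3 -9.3] rotvec [0.001 0.    0.01 ]
xtool [ 0.943 -0.332  0.01 ] ytool [ 0.009 -0.004 -1.   ] ztool [ 0.332  0.943 -0.001]
```

Call:
arm_command --plan '[-5,6,1,0,0,0.01,1,0,3,0,0,0,0,1,0,0,0,0,0,0,1]'

```text
time: 11.55
position: [0.6354, -0.2533, 0.0081]
tcp_rot: [0.697, -0.119, 0.12, -0.697]
contact_force: [0.0, 0.0, 1.0]
gripper_width: 0.0881
```

```bash
python3 - <<'E'
from h import *
plan(.635,-.2535,.007,70.6)
E
```

```text
t 11.55 pos [ 0.6354 -0.2533  0.0081] jaw 70.6 -> 70.6 w 0.0881 F [0. 0. 1.] q7 1.25
tool delta mm [-0.4  1.1 -0.3] world d [-0.4 -0.2 -1.1] rotvec [ 0.    -0.     0.001]
xtool [ 0.943 -0.332  0.001] ytool [ 0.001 -0.001 -1.   ] ztool [ 0.332  0.943 -0.   ]
```

Position is good, so I close.

Call:
arm_command --plan '[0,1,0,0,0,0,0,0,0,0,0,0,0,0,0,0,0,0,0,0,0,0,0,0,0,0,0,0,0,0,0,0,0,0,0,0,0,0,0,0,0,0,0,0,0,0,0,0,0,0,0,0,0,0,0,0,0,0,0,0,0,0,0]' --grip_force 30

```text
time: 12.45
position: [0.636, -0.2537, 0.0078]
tcp_rot: [0.697, -0.118, 0.12, -0.697]
contact_force: [-0.0, 0.1, -0.7]
gripper_width: 0.0399
```

```bash
python3 - <<'E'
from h import *
plan(.635,-.2535,.007,70.6)
E
```

```text
t 12.45 pos [ 0.636  -0.2537  0.0078] jaw 70.6 -> 70.6 w 0.0399 F [-0.   0.1 -0.7] q7 1.25
tool delta mm [-1.   0.8 -0.1] world d [-1.   0.2 -0.8] rotvec [ 0.001 -0.     0.003]
xtool [ 0.943 -0.332  0.003] ytool [ 0.002 -0.002 -1.   ] ztool [ 0.332  0.943 -0.001]
```

Call:
arm_command --plan '[0,-20,0,0,0,0,0,0,-45,0,0,0,0,0,0,-45,0,0,0,0,0,0,-45,0,0,0,0,0,0,-20,0,0,0,0,0,0,0,0,0,0,0,0,0,0,0,0,0,0,0]'

```text
time: 13.15
position: [0.6349, -0.2525, 0.1949]
tcp_rot: [0.697, -0.118, 0.12, -0.697]
contact_force: [0.1, 0.2, -1.7]
gripper_width: 0.0397
```

```bash
python3 - <<'E'
from h import *
plan(.618,.0445,.18,106)
q,e=shot("scene","8")
crop(q,(90,130,230,260),4,"pics/d2.png")
E
```

```text
t 13.15 pos [ 0.6349 -0.2525  0.1949] jaw 70.7 -> 106.0 w 0.0397 F [ 0.1  0.2 -1.7] q7 1.31
tool delta mm [-114.4   14.5  274.6] world d [-16.9 297.  -14.9] rotvec [ 0.001 -0.617  0.003]
xtool [ 0.944 -0.331  0.003] ytool [ 0.003 -0.001 -1.   ] ztool [ 0.331  0.944 -0.   ]
```

View pics/d2.png

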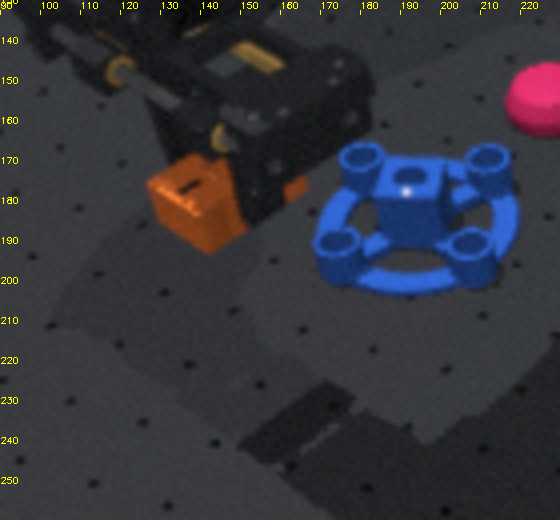

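Call:
arm_command --plan '[-8,0,19,0,0,0,0,-16,0,38,0,0,0,0,-17,0,40,0,0,0,0,-17,0,40,0,0,0,0,-17,0,40,0,0,0,0,-16,0,40,0,0,0,0,-14,0,35,0,0,0,0,-8,0,20,0,0,0,0,0,0,0,0,0,0,0]'

```text
time: 14.1
position: [0.6077, 0.05, 0.176]
tcp_rot: [0.699, -0.13, 0.11, -0.695]
contact_force: [-0.6, -0.1, -0.8]
gripper_width: 0.04
```

Call:
arm_command --plan '[0,0,0,0,-0.1,0,0,0,0,0,0,-0.14,0,0,0,0,0,0,-0.14,0,0,0,0,0,0,-0.14,0,0,0,0,0,0,-0.1,0,0,0,0,0,0,0,0,0,0,0,0,0,0,0,0]'

```text
time: 14.8
position: [0.6021, 0.0383, 0.1659]
tcp_rot: [0.701, 0.087, -0.121, -0.698]
contact_force: [0.1, -1.1, -0.8]
gripper_width: 0.0397
```

```bash
python3 - <<'E'
from h import *
plan(.618,.0445,.14,106)
E
```

```text
t 14.8 pos [0.6021 0.0383 0.1659] jaw 106.9 -> 106.0 w 0.0397 F [ 0.1 -1.1 -0.8] q7 1.34
tool delta mm [18.2 25.   1.2] world d [ 15.9   6.2 -25.9] rotvec [-0.002  0.015 -0.048]
xtool [ 0.956  0.29  -0.048] ytool [-0.047 -0.011 -0.999] ztool [-0.29   0.957  0.003]
```

Call:
arm_command --plan '[18,10,1,-0.002,0.015,-0.048,0,0,0,0,0,0,0,0,0,0,0,0,0,0,0]'

```text
time: 15.1
position: [0.6178, 0.0414, 0.1536]
tcp_rot: [0.701, 0.094, -0.097, -0.7]
contact_force: [0.2, 0.4, -1.4]
gripper_width: 0.04
```

```bash
python3 - <<'E'
from h import *
plan(.618,.0445,.14,106)
E
```

```text
t 15.1 pos [0.6178 0.0414 0.1536] jaw 105.5 -> 106.0 w 0.04 F [ 0.2  0.4 -1.4] q7 1.3
tool delta mm [ 1.1 13.5  2.9] world d [  0.2   3.1 -13.6] rotvec [ 0.001 -0.008 -0.004]
xtool [ 0.963  0.268 -0.004] ytool [-0.003 -0.002 -1.   ] ztool [-0.268  0.963 -0.002]
```

Call:
arm_command --plan '[1,8,3,0,-0.008,-0.004,0,0,3,0,0,0,0,0,0,0,0,0,0,0,0]'

```text
time: 15.4
position: [0.6172, 0.0442, 0.1421]
tcp_rot: [0.701, 0.098, -0.099, -0.699]
contact_force: [-1.2, 0.0, -0.9]
gripper_width: 0.0394
```

```bash
python3 - <<'E'
from h import *
plan(.618,.0445,.14,106)
q,e=shot("scene","9");p,d=shot("top","9")
crop(q,(240,150,340,270),5,"pics/d3.png")
crop(p,(220,120,340,240),4,"pics/d4.png")
E
```

```text
t 15.4 pos [0.6172 0.0442 0.1421] jaw 106.0 -> 106.0 w 0.0394 F [-1.2  0.  -0.9] q7 1.29
tool delta mm [0.9 2.1 0.1] world d [ 0.8  0.3 -2.1] rotvec [ 0.002 -0.    -0.001]
xtool [ 0.961  0.275 -0.001] ytool [-0.001 -0.002 -1.   ] ztool [-0.275  0.961 -0.002]
```

View pics/d3.png

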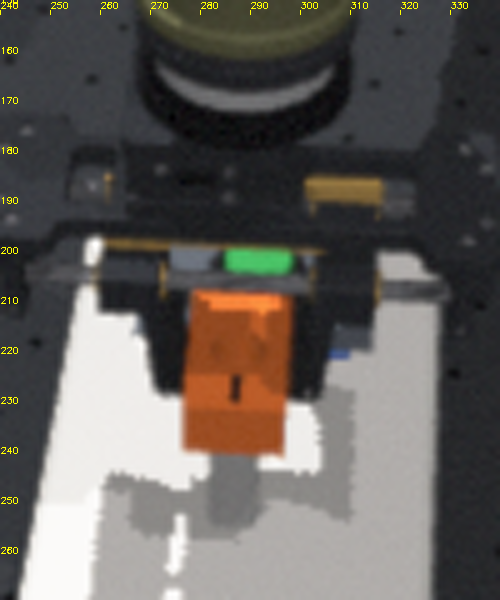

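View pics/d4.png

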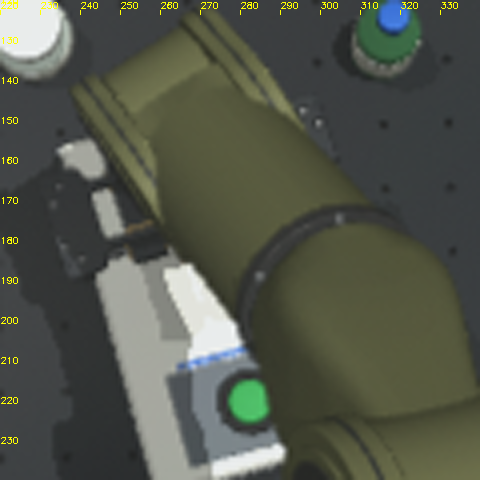

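```bash
cat >> h.py <<'E'
def frames(n,N=5):
    S=[camera(n) for _ in range(N)]
    return np.mean([s[0] for s in S],0),np.median([cloud(n,s[1]) for s in S],0)
def front(Q):
    c=Q.mean(0);xy=Q[:,:2]-c[:2];w,v=np.linalg.eigh(xy.T@xy);nn=v[:,0]*np.sign(v[0,0])
    return c,nn,np.degrees(np.arctan2(nn[1],nn[0])),np.sqrt(w/len(Q))
E
python3 - <<'E'
from h import *
p,C=frames("scene",6)
s=robot.sense();print(s["position"])
r,g,b=p[...,0],p[...,1],p[...,2]
near=np.hypot(C[...,0]-.63,C[...,1]-.045)<.07
o=near&(r>1.8*b)&(r>90)
z=C[...,2];print('z',np.percentile(z[o],[1,5,50,95,99]))
zb=s["position"][2]-.0078
F=o&(z>zb+.004)&(z<zb+.021)
v,u=np.nonzero(F);print(u.min(),u.max(),v.min(),v.max())
c,n,a,w=front(C[F]);print(c,a,w)
# lateral mid of front face: extremes along tangent
t=np.array([-n[1],n[0]]);L=C[F][:,:2]@t;print('tangent range',L.min(),L.max(),np.percentile(L,[1,99]).mean())
cen=np.array([n,t]).T@np.array([(c[:2]@n)-.032,np.percentile(L,[1,99]).mean()]);print('spacer centre scene',cen)
rr=rect("scene",p,o&(z>zb+.0225),zb+.026);print(rr)
E
```

```text
[0.61772845 0.04431259 0.14268666]
z [0.13575753 0.14112972 0.16025784 0.23583193 0.23830641]
276 297 217 239
[0.63616729 0.04904178 0.14794391] -72.55187749024658 [0.01036401 0.01847732]
tangent range 0.5895675097179475 0.6353018377322424 0.6122545557980572
spacer centre scene [0.61765567 0.07676688]
((618.9866943359375, 43.26880645751953), (67.8253402709961, 39.155052185058594), 18.159912109375)
```

```bash
python3 - <<'E'
from h import *
np.set_printoptions(suppress=True,linewidth=200)
p,C=frames("scene",6)
s=robot.sense();print(s["position"])
for row in (232,234,236,238,240): print(row,p[row,272:302,0].astype(int))
sub=C[233:240,278:296].reshape(-1,3);ok=(abs(sub[:,0]-.64)<.03)&(sub[:,2]>.12)&(sub[:,2]<.17)
Q=sub[ok];c,n,a,w=front(Q);print(len(Q),c,a,w,'Zr',Q[:,2].min(),Q[:,2].max())
print('centre along n',c[:2]@n-.032,'shaft',np.array([.6186,.0422])@n,np.array([.6190,.0427])@n)
t=np.array([-n[1],n[0]])
# lateral: project edge pixel mid at row 237 with front depth
P=C[237,286];print(P)
E
```

```text
[0.61765533 0.04429896 0.14254115]
232 [239 239 239 236 201 166 158 158 158 156 157 158 160 159 159 159 160 164 165 165 166 166 170 171 175 213 233 238 238 235]
234 [239 239 238 236 200 164 157 156 157 156 156 156 156 155 156 156 157 157 156 156 155 155 156 156 168 228 238 238 238 238]
236 [239 239 239 236 199 164 157 156 156 155 156 156 156 155 155 156 156 156 157 156 157 156 155 156 168 228 237 238 238 238]
238 [238 239 239 236 200 165 158 157 156 157 156 156 156 157 156 156 156 156 156 157 156 155 155 159 182 230 237 238 238 238]
240 [239 239 239 238 228 217 212 208 196 181 151 142 142 148 149 151 151 151 151 155 168 172 178 173 188 230 237 238 238 238]
126 [0.64770505 0.05234616 0.14763387] 15.921868524123909 [0.00042809 0.01002769] Zr 0.13766504902035798 0.15789932436558407
centre along n 0.605216859808753 shaft 0.6064450161409984 0.6069668339481362
[0.64760271 0.05134057 0.14426263]
```

```bash
python3 - <<'E'
from h import *
a=np.radians(16);n=np.array([np.cos(a),np.sin(a)]);t=np.array([-n[1],n[0]])
def hit(u,v,dn):
    c,r=ray("scene",u,v);k=(dn-c[:2]@n)/(r[:2]@n);X=c+r*k;return X[:2]@t,X[2]
print('spacer lateral',hit(276.05,236,.6372),hit(296.5,236,.6372))
for v,l,rr in((244,281.65,291.05),(246,281.4,291.0),(248,281.35,290.7),(250,281.35,290.8)):
    print('shaft',v,hit(l,v,.6127),hit(rr,v,.6127),(hit(l,v,.6127)[0]+hit(rr,v,.6127)[0])/2)
print('tcp',np.array([.6177,.0443])@t)
E
```

```text
spacer lateral (np.float64(-0.1484304060032676), np.float64(0.14633738195070567)) (np.float64(-0.10891669940635129), np.float64(0.14926994476950994))
shaft 244 (np.float64(-0.1388754889247591), np.float64(0.09490914860154132)) (np.float64(-0.11955612256641104), np.float64(0.09639307943218645)) -0.12921580574558506
shaft 246 (np.float64(-0.13936529628752764), np.float64(0.08854557239508998)) (np.float64(-0.11953631699327175), np.float64(0.09008182491942807)) -0.1294508066403997
shaft 248 (np.float64(-0.1394439751743927), np.float64(0.08215058469650371)) (np.float64(-0.12003420591574679), np.float64(0.08366738655661266)) -0.12973909054506974
shaft 250 (np.float64(-0.1394189136406309), np.float64(0.07569983980396855)) (np.float64(-0.11970429614263449), np.float64(0.0772538289214817)) -0.12956160489163268
tcp -0.12767730155809287
```

Call:
arm_command --plan '[1,10,-1,0,0,0,0,0,8,0,0,0,0,0,0,2,0,0,0,0,0,0,0,0,0,0,0,0]'

```text
time: 16.5
position: [0.6186, 0.0433, 0.1202]
tcp_rot: [0.701, 0.098, -0.098, -0.7]
contact_force: [0.0, -0.4, -0.9]
gripper_width: 0.04
```

```bash
python3 - <<'E'
from h import *
plan(.6192,.0439,.11,106)
E
```

```text
t 16.5 pos [0.6186 0.0433 0.1202] jaw 106.0 -> 106.0 w 0.04 F [ 0.  -0.4 -0.9] q7 1.28
tool delta mm [ 0.7 10.2  0.4] world d [  0.6   0.6 -10.2] rotvec [ 0.002 -0.001 -0.001]
xtool [ 0.961  0.275 -0.001] ytool [-0.    -0.002 -1.   ] ztool [-0.275  0.961 -0.002]
```

Call:
arm_command --plan '[0.7,4,0.4,0,0,0,0,0,4,0,0,0,0,0,0,3,0,0,0,0,0,0,0,0,0,0,0,0]'

```text
time: 16.9
position: [0.6193, 0.0441, 0.1081]
tcp_rot: [0.701, 0.098, -0.099, -0.7]
contact_force: [-0.3, 0.0, -0.4]
gripper_width: 0.0396
```

```bash
python3 - <<'E'
from h import *
plan(.6192,.0439,.09,106)
E
```

```text
t 16.9 pos [0.6193 0.0441 0.1081] jaw 106.0 -> 106.0 w 0.0396 F [-0.3  0.  -0.4] q7 1.27
tool delta mm [-0.1 18.1 -0.1] world d [ -0.1  -0.2 -18.1] rotvec [ 0.002 -0.    -0.001]
xtool [ 0.961  0.275 -0.001] ytool [-0.001 -0.002 -1.   ] ztool [-0.275  0.961 -0.002]
```

No contact force yet. I keep going down in small rows.

Call:
arm_command --plan '[0,5,0,0,0,0,0,0,5,0,0,0,0,0,0,5,0,0,0,0,0,0,3,0,0,0,0,0,0,0,0,0,0,0,0]'

```text
time: 17.4
position: [0.6194, 0.0441, 0.0885]
tcp_rot: [0.701, 0.098, -0.098, -0.7]
contact_force: [-0.4, 0.0, -1.2]
gripper_width: 0.0396
```

```bash
python3 - <<'E'
from h import *
plan(.6192,.0439,.068,106)
E
```

```text
t 17.4 pos [0.6194 0.0441 0.0885] jaw 106.0 -> 106.0 w 0.0396 F [-0.4  0.  -1.2] q7 1.26
tool delta mm [-0.2 20.5 -0.1] world d [ -0.2  -0.2 -20.5] rotvec [ 0.002 -0.001 -0.001]
xtool [ 0.961  0.275 -0.001] ytool [-0.    -0.002 -1.   ] ztool [-0.275  0.961 -0.002]
```

Call:
arm_command --plan '[0,5,0,0,0,0,0,0,6,0,0,0,0,0,0,5,0,0,0,0,0,0,3,0,0,0,0,0,0,2,0,0,0,0,0,0,0,0,0,0,0,0]'

```text
time: 18.0
position: [0.6199, 0.0442, 0.0682]
tcp_rot: [0.701, 0.098, -0.098, -0.699]
contact_force: [0.5, -0.6, -1.0]
gripper_width: 0.0397
```

```bash
python3 - <<'E'
from h import *
plan(.6192,.0439,.068,106)
q,e=shot("scene","10")
crop(q,(240,170,340,270),5,"pics/d5.png")
E
```

```text
t 18.0 pos [0.6199 0.0442 0.0682] jaw 106.0 -> 106.0 w 0.0397 F [ 0.5 -0.6 -1. ] q7 1.24
tool delta mm [-0.8  0.2 -0.1] world d [-0.7 -0.3 -0.2] rotvec [ 0.003 -0.001  0.001]
xtool [0.961 0.275 0.001] ytool [ 0.001 -0.003 -1.   ] ztool [-0.275  0.961 -0.003]
```

View pics/d5.png

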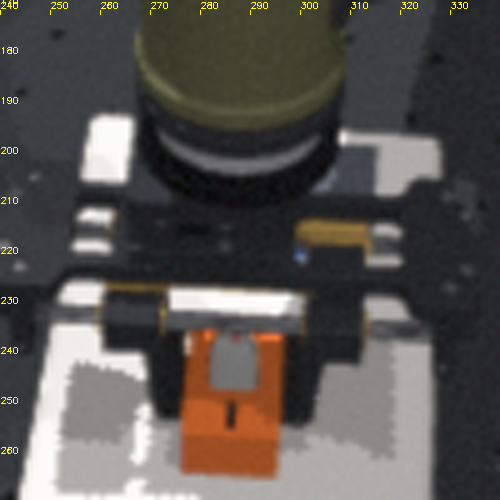

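Call:
arm_command --plan '[-0.5,1,0,0,0,0,0,0,1,0,0,0,0,0,0,0,0,0,0,0,0]'

```text
time: 18.35
position: [0.6201, 0.0442, 0.0679]
tcp_rot: [0.701, 0.099, -0.097, -0.699]
contact_force: [-0.3, 0.3, -1.6]
gripper_width: 0.0396
```

Call:
arm_command --plan '[0,0,0,0,0,0,1,0,0,0,0,0,0,1,0,0,0,0,0,0,1,0,0,0,0,0,0,1,0,0,0,0,0,0,1,0,-20,0,0,0,0,1,0,-40,0,0,0,0,1,0,-45,0,0,0,0,1,0,-25,0,0,0,0,1,0,0,0,0,0,0,1]'

```text
time: 19.35
position: [0.6189, 0.0447, 0.1998]
tcp_rot: [0.701, 0.098, -0.099, -0.699]
contact_force: [0.8, 0.0, -0.1]
gripper_width: 0.0883
```

```bash
python3 - <<'E'
from h import *
plan(.438,-.276,.2)
p,C=frames("scene",3);np.save("sNp.npy",p);np.save("sC.npy",C)
crop(p.astype(np.uint8),(230,170,340,290),5,"pics/d6.png")
p,C=frames("top",3);np.save("tNp.npy",p);np.save("tC.npy",C)
crop(p.astype(np.uint8),(220,110,420,290),4,"pics/d7.png")
E
```

```text
t 19.35 pos [0.6189 0.0447 0.1998] jaw 106.0 -> 106.0 w 0.0883 F [ 0.8  0.  -0.1] q7 1.33
tool delta mm [-262.2    0.8 -258.5] world d [-1.809e+02 -3.207e+02  2.000e-01] rotvec [ 0.002 -0.    -0.002]
xtool [ 0.961  0.275 -0.002] ytool [-0.001 -0.003 -1.   ] ztool [-0.275  0.961 -0.002]
```

View pics/d6.png

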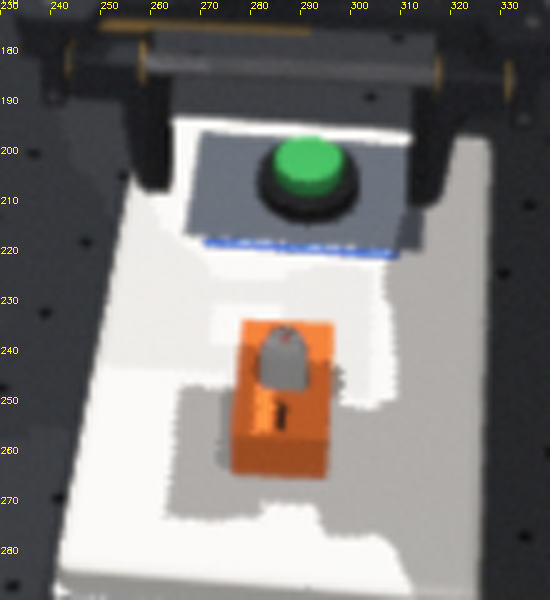

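View pics/d7.png

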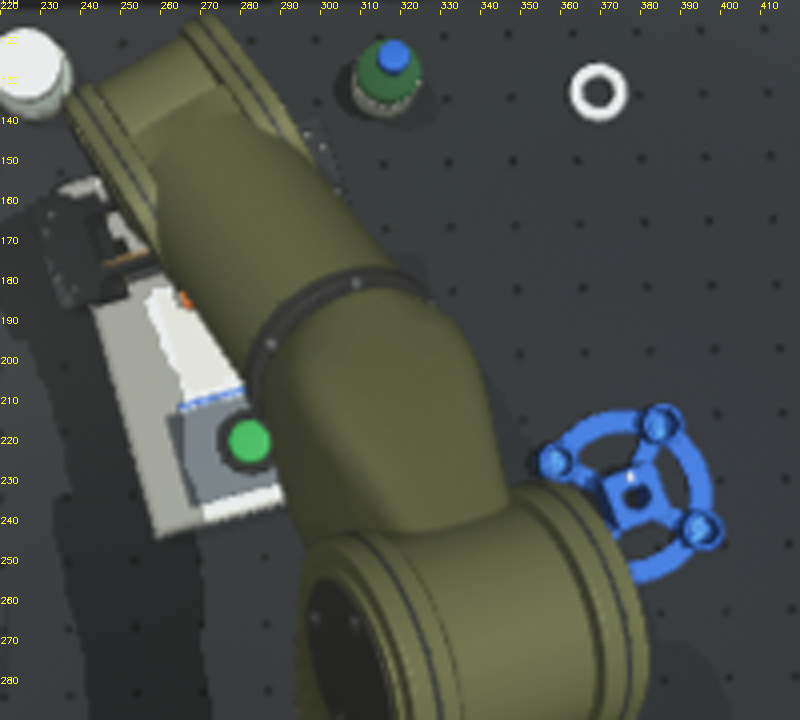

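```bash
python3 - <<'E'
from h import *
np.set_printoptions(suppress=True)
p=np.load("sNp.npy");C=np.load("sC.npy");z=C[...,2]
r,g,b=p[...,0],p[...,1],p[...,2]
near=np.hypot(C[...,0]-.62,C[...,1]-.044)<.06
o=near&(r>1.8*b)&(r>90);print('spacer top z',np.percentile(z[o],[50,80,90,95]))
print(rect("scene",p,o&(z>.081),.086))
for n,k in(("scene","s"),("top","t")):
    p=np.load(f"{k}Np.npy");C=np.load(f"{k}C.npy");z=C[...,2];r,g,b=p[...,0],p[...,1],p[...,2]
    nearh=np.hypot(C[...,0]-.439,C[...,1]+.2755)<.035
    hub=nearh&(b>1.4*r)&(z>.0375)
    print(n,'hub',hub.sum(),rect(n,p,hub,.044),C[hub].mean(0))
    wh=nearh&(r>180)&(z>.03);v,u=np.nonzero(wh);print('stripe',u.mean() if len(u) else None,v.mean() if len(v) else None,len(u), atz(n,u.mean(),v.mean(),.044) if len(u) else '')
    crop(p.astype(np.uint8),(160,150,230,210) if n=="scene" else (345,200,410,265),9,f"pics/e_{n}.png")
E
```

```text
spacer top z [0.08559266 0.08725521 0.29189354 0.29370626]
((621.8306274414062, 43.36023712158203), (67.44654846191406, 39.588134765625), 15.981772422790527)
scene hub 171 ((443.0283203125, -275.26959228515625), (47.45425796508789, 41.190025329589844), 17.749000549316406) [ 0.4415146  -0.27651261  0.04291247]
stripe 191.0 177.5 2 [ 0.45344795 -0.27281215  0.044     ]
top hub 150 ((438.94854736328125, -272.46575927734375), (40.00748062133789, 40.869834899902344), 18.865663528442383) [ 0.4387122  -0.27273457  0.04342838]
stripe 377.0 228.5 2 [ 0.45305128 -0.26900337  0.044     ]
```

View pics/e_scene.png

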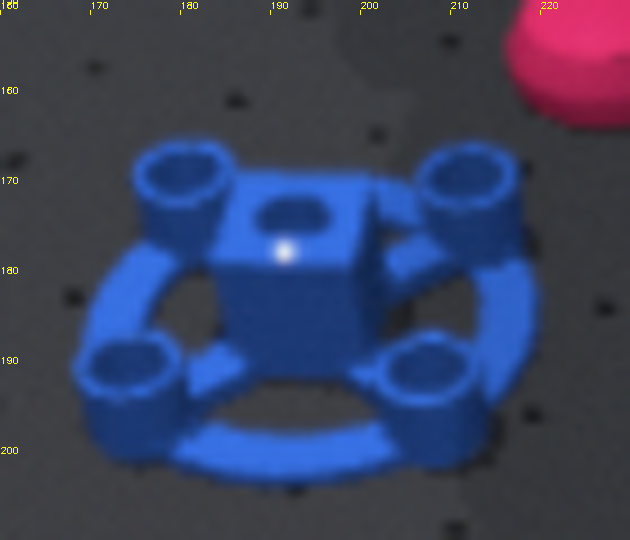

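View pics/e_top.png

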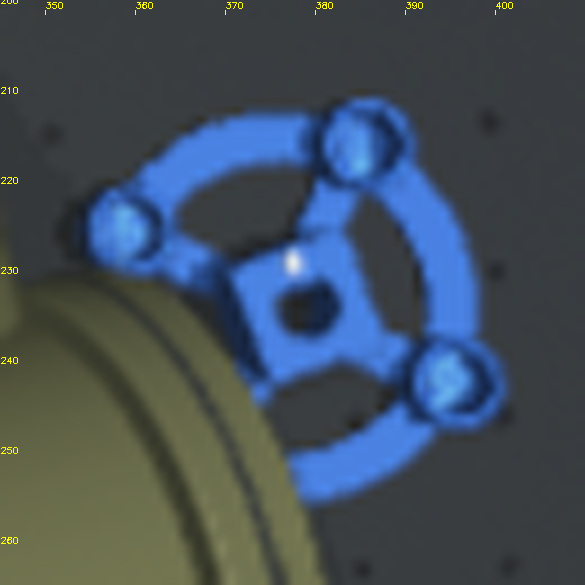

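```bash
python3 - <<'E'
from h import *
for k,n in(("s","scene"),("t","top")):
    C=np.load(f"{k}C.npy");p=np.load(f"{k}Np.npy");d=np.hypot(C[...,0]-.440,C[...,1]+.2745)
    b=(p[...,2]>1.6*p[...,0])&(p[...,2]>200);z=C[...,2]
    for a,c in((.045,.052),(.052,.057),(.057,.063),(.063,.068),(.068,.075)): q=b&(d>a)&(d<c);print(n,a,q.sum(),np.percentile(z[q],[10,30,50,90]).round(4) if q.sum() else '')
plan(.440,-.2745,.2,108)
E
```

```text
scene 0.045 13 [0.0036 0.0038 0.0044 0.0268]
scene 0.052 56 [0.0033 0.0042 0.0048 0.0065]
scene 0.057 68 [0.0037 0.0042 0.0044 0.0061]
scene 0.063 24 [0.0035 0.004  0.0047 0.0249]
scene 0.068 3 [0.003  0.003  0.0031 0.0213]
top 0.045 34 [0.0024 0.0042 0.0054 0.0251]
top 0.052 98 [0.0022 0.0034 0.0046 0.008 ]
top 0.057 134 [0.0021 0.0035 0.0044 0.0074]
top 0.063 30 [0.0014 0.0032 0.0041 0.0057]
top 0.068 0 
t 19.65 pos [0.6157 0.0438 0.1944] jaw 106.0 -> 108.0 w 0.0881 F [ 0.2 -0.5 -0. ] q7 1.33
tool delta mm [-256.7   -2.2 -257.5] world d [-175.7 -318.3    5.6] rotvec [ 0.001 -0.035 -0.012]
xtool [ 0.961  0.276 -0.012] ytool [-0.011 -0.005 -1.   ] ztool [-0.276  0.961 -0.001]
```

Call:
arm_command --plan '[-15,-1,-15,0,0,-0.01,0.65,-30,0,-30,0,0,0,0.65,-33,0,-33,0,0,0,0.65,-33,0,-33,0,0,0,0.65,-33,0,-33,0,0,0,0.65,-33,0,-33,0,0,0,0.65,-33,0,-33,0,0,0,0.65,-28,0,-28,0,0,0,0.65,-12,0,-12,0,0,0,0.65,0,0,0,0,0,0,0.65,0,0,0,0,0,0,0.65]'

```text
time: 20.75
position: [0.4334, -0.2729, 0.1826]
tcp_rot: [-0.696, -0.093, 0.106, 0.704]
contact_force: [0.0, 0.8, -0.7]
gripper_width: 0.0576
```

```bash
python3 - <<'E'
from h import *
plan(.440,-.2745,.1,108)
p,C=frames("scene",2)
crop(p.astype(np.uint8),(130,110,260,230),5,"pics/e1.png")
hub=(np.hypot(C[...,0]-.439,C[...,1]+.2755)<.035)&(p[...,2]>1.4*p[...,0])&(C[...,2]>.0375)&(C[...,2]<.06)
if hub.sum(): print(hub.sum(),C[hub].mean(0))
E
```

```text
t 20.75 pos [ 0.4334 -0.2729  0.1826] jaw 106.2 -> 108.0 w 0.0576 F [ 0.   0.8 -0.7] q7 1.83
tool delta mm [ 7.3 82.4 -4.6] world d [  6.6  -1.6 -82.6] rotvec [-0.015 -0.031 -0.017]
xtool [ 0.96   0.279 -0.017] ytool [-0.02   0.009 -1.   ] ztool [-0.279  0.96   0.015]
172 [ 0.44173169 -0.27626958  0.04287687]
```

View pics/e1.png

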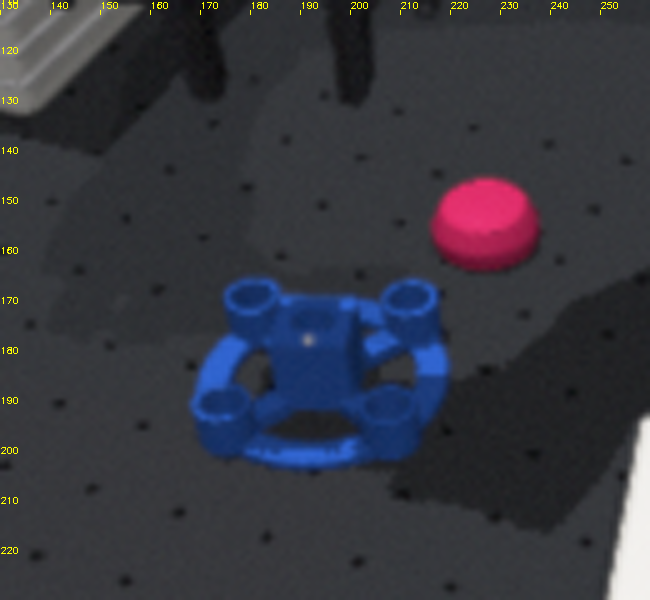

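Call:
arm_command --plan '[7,20,-4,-0.015,-0.031,-0.017,0.65,0,40,0,0,0,0,0.65,0,30,0,0,0,0,0.65,0,10,0,0,0,0,0.65,0,0,0,0,0,0,0.65,0,0,0,0,0,0,0.65]'

```text
time: 21.45
position: [0.4513, -0.2646, 0.0819]
tcp_rot: [-0.697, -0.122, 0.113, 0.698]
contact_force: [-0.4, -0.3, 0.6]
gripper_width: 0.0571
```

```bash
python3 - <<'E'
from h import *
plan(.440,-.2745,.015,108.5)
p,C=frames("scene",1)
crop(p.astype(np.uint8),(130,110,260,230),5,"pics/e2.png")
E
```

```text
t 21.45 pos [ 0.4513 -0.2646  0.0819] jaw 109.1 -> 108.5 w 0.0571 F [-0.4 -0.3  0.6] q7 1.71
tool delta mm [-14.7  66.7  -5.6] world d [-11.3  -9.9 -66.9] rotvec [0.001 0.011 0.012]
xtool [0.945 0.327 0.012] ytool [ 0.011  0.003 -1.   ] ztool [-0.327  0.945 -0.001]
```

View pics/e2.png

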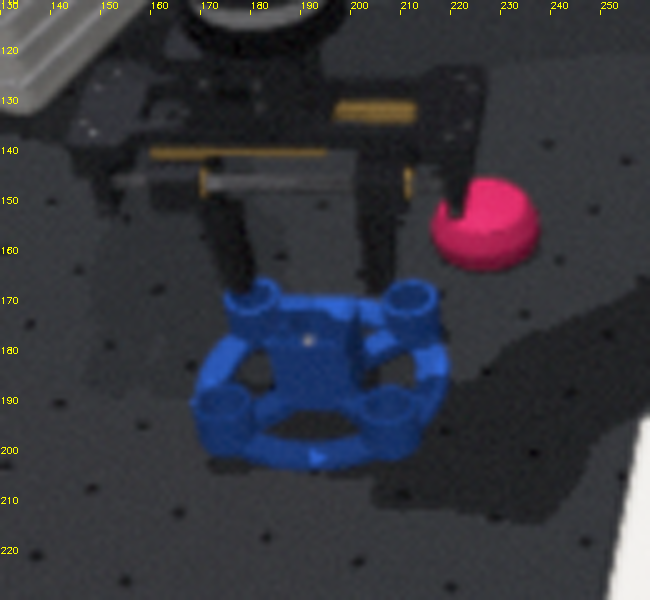

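Call:
arm_command --plan '[-14,0,-5,0,0.011,0.012,0.65,0,0,0,0,0,0,0.65,0,0,0,0,0,0,0.65]'

```text
time: 21.8
position: [0.4403, -0.2759, 0.0848]
tcp_rot: [0.7, 0.114, -0.112, -0.696]
contact_force: [-0.0, -0.3, -0.9]
gripper_width: 0.0572
```

```bash
python3 - <<'E'
from h import *
plan(.440,-.2745,.015,108.5)
E
```

```text
t 21.8 pos [ 0.4403 -0.2759  0.0848] jaw 108.4 -> 108.5 w 0.0572 F [-0.  -0.3 -0.9] q7 1.71
tool delta mm [-0.  69.8  1.8] world d [ -0.3   1.4 -69.8] rotvec [ 0.005 -0.002  0.003]
xtool [0.949 0.315 0.003] ytool [ 0.004 -0.004 -1.   ] ztool [-0.315  0.949 -0.005]
```

Call:
arm_command --plan '[0,12,1,0.005,0,0.003,0.65,0,12,0,0,0,0,0.65,0,8,0,0,0,0,0.65,0,0,0,0,0,0,0.65]'

```text
time: 22.2
position: [0.44, -0.2757, 0.0505]
tcp_rot: [0.698, 0.112, -0.112, -0.698]
contact_force: [0.1, -0.3, -1.2]
gripper_width: 0.0575
```

```bash
python3 - <<'E'
from h import *
plan(.440,-.2745,.015,108.5)
p,C=frames("scene",2)
crop(p.astype(np.uint8),(130,110,260,230),5,"pics/e3.png")
E
```

```text
t 22.2 pos [ 0.44   -0.2757  0.0505] jaw 108.3 -> 108.5 w 0.0575 F [ 0.1 -0.3 -1.2] q7 1.68
tool delta mm [ 0.3 35.5  1.1] world d [ -0.    1.2 -35.5] rotvec [ 0.001 -0.004  0.   ]
xtool [0.95  0.314 0.   ] ytool [ 0.    -0.001 -1.   ] ztool [-0.314  0.95  -0.001]
```

View pics/e3.png

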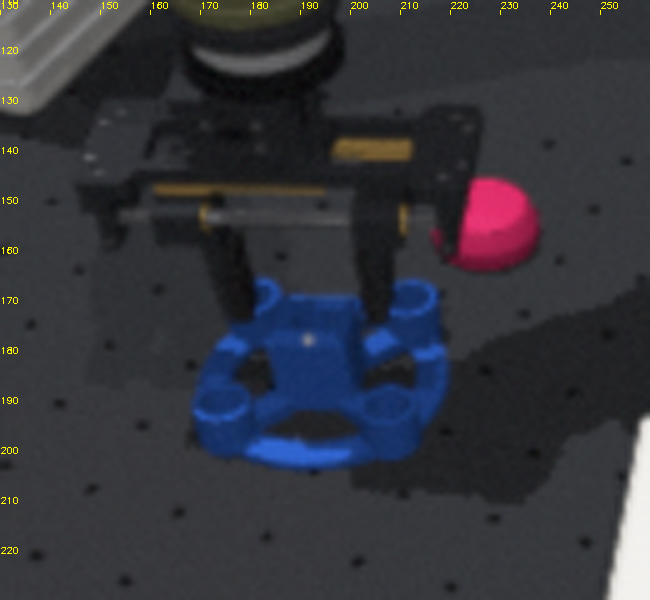

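Call:
arm_command --plan '[0,10,1,0,0,0,0.65,0,12,0,0,0,0,0.65,0,9,0,0,0,0,0.65,0,2,0,0,0,0,0.65,0,0,0,0,0,0,0.65]'

```text
time: 22.8
position: [0.441, -0.2744, 0.0163]
tcp_rot: [0.699, 0.114, -0.112, -0.698]
contact_force: [0.2, 0.7, -0.3]
gripper_width: 0.0572
```

```bash
python3 - <<'E'
from h import *
plan(.440,-.2745,.015,108.5)
E
```

```text
t 22.8 pos [ 0.441  -0.2744  0.0163] jaw 108.3 -> 108.5 w 0.0572 F [ 0.2  0.7 -0.3] q7 1.64
tool delta mm [-0.9  1.3  0.2] world d [-1.  -0.1 -1.3] rotvec [ 0.002 -0.003  0.002]
xtool [0.949 0.314 0.002] ytool [ 0.003 -0.001 -1.   ] ztool [-0.314  0.949 -0.002]
```

Call:
arm_command --plan '[-0.8,1,0,0,0,0,0,0,0,0,0,0,0,0,0,0,0,0,0,0,0,0,0,0,0,0,0,0,0,0,0,0,0,0,0]' --grip_force 45

```text
time: 23.3
position: [0.4402, -0.2749, 0.0157]
tcp_rot: [0.699, 0.114, -0.111, -0.698]
contact_force: [-0.7, 0.1, -3.3]
gripper_width: 0.0395
```

```bash
python3 - <<'E'
from h import *
plan(.440,-.2745,.015,108.5)
E
```

```text
t 23.3 pos [ 0.4402 -0.2749  0.0157] jaw 108.3 -> 108.5 w 0.0395 F [-0.7  0.1 -3.3] q7 1.63
tool delta mm [-0.   0.7  0.4] world d [-0.2  0.4 -0.7] rotvec [ 0.002 -0.004  0.003]
xtool [0.949 0.314 0.003] ytool [ 0.003 -0.001 -1.   ] ztool [-0.314  0.949 -0.002]
```

Call:
arm_command --plan '[0,-15,0,0,0,0,0,0,-35,0,0,0,0,0,0,-45,0,0,0,0,0,0,-45,0,0,0,0,0,0,-25,0,0,0,0,0,0,-10,0,0,0,0,0,0,0,0,0,0,0,0]'

```text
time: 24.0
position: [0.4372, -0.2738, 0.195]
tcp_rot: [-0.697, -0.112, 0.114, 0.699]
contact_force: [-0.4, -0.4, -3.8]
gripper_width: 0.0396
```

```bash
python3 - <<'E'
from h import *
plan(.6192,.0439,.19,106)
p,C=frames("scene",1)
crop(p.astype(np.uint8),(130,90,260,230),4,"pics/e4.png")
E
```

```text
t 24.0 pos [ 0.4372 -0.2738  0.195 ] jaw 108.3 -> 106.0 w 0.0396 F [-0.4 -0.4 -3.8] q7 1.85
tool delta mm [272.8   4.8 244.2] world d [182.  317.7  -5. ] rotvec [-0.002  0.041 -0.003]
xtool [ 0.949  0.315 -0.003] ytool [-0.003  0.001 -1.   ] ztool [-0.315  0.949  0.002]
```

View pics/e4.png

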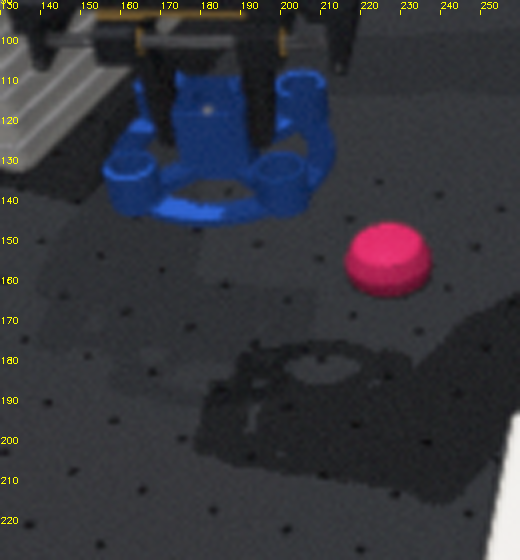

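Call:
arm_command --plan '[12,-1,11,0,0,0,0,25,0,22,0,0,0,0,30,0,27,0,0,0,0,30,0,27,0,0.01,0,0,30,0,27,0,0.01,0,0,30,0,27,0,0.01,0,0,30,0,27,0,0.01,0,0,30,0,27,0,0,0,0,25,0,22,0,0,0,0,12,0,11,0,0,0,0,0,0,0,0,0,0,0,0,0,0,0,0,0,0]'

```text
time: 25.25
position: [0.6025, 0.0258, 0.1641]
tcp_rot: [-0.698, -0.078, 0.115, 0.702]
contact_force: [0.1, -0.2, -3.0]
gripper_width: 0.0397
```

```bash
python3 - <<'E'
from h import *
plan(.6192,.0439,.155,106)
E
```

```text
t 25.25 pos [0.6025 0.0258 0.1641] jaw 105.7 -> 106.0 w 0.0397 F [ 0.1 -0.2 -3. ] q7 1.34
tool delta mm [21.4  8.2 12.8] world d [16.7 18.1 -9.1] rotvec [-0.013 -0.006 -0.05 ]
xtool [ 0.962  0.27  -0.05 ] ytool [-0.052 -0.001 -0.999] ztool [-0.27   0.963  0.013]
```

Call:
arm_command --plan '[12,-3,6,-0.013,-0.006,-0.05,0,9,0,6,0,0,0,0,0,0,0,0,0,0,0,0,0,0,0,0,0,0]'

```text
time: 25.65
position: [0.6163, 0.0335, 0.1644]
tcp_rot: [0.703, 0.092, -0.098, -0.698]
contact_force: [-0.2, -0.7, -3.6]
gripper_width: 0.0394
```

```bash
python3 - <<'E'
from h import *
plan(.6192,.0439,.145,106)
p,C=frames("scene",4);np.save("sNp.npy",p);np.save("sC.npy",C)
crop(p.astype(np.uint8),(220,130,350,270),5,"pics/e5.png")
print(robot.sense()["position"])
E
```

```text
t 25.65 pos [0.6163 0.0335 0.1644] jaw 105.5 -> 106.0 w 0.0394 F [-0.2 -0.7 -3.6] q7 1.31
tool delta mm [ 5.8 19.3  9.4] world d [  2.9  10.4 -19.4] rotvec [ 0.006 -0.009 -0.01 ]
xtool [ 0.964  0.267 -0.01 ] ytool [-0.008 -0.009 -1.   ] ztool [-0.267  0.964 -0.006]
[0.61666351 0.03463528 0.16453962]
```

View pics/e5.png

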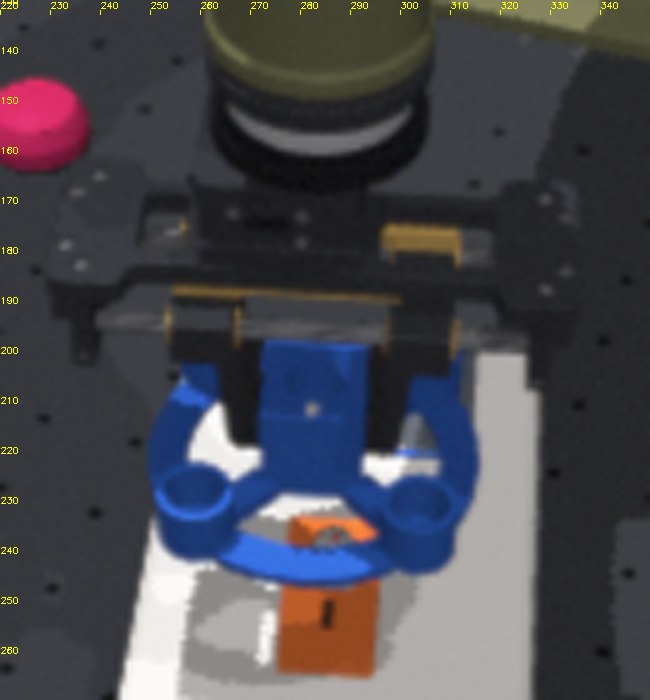

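Call:
arm_command --plan '[5,8,9,0.006,-0.009,-0.01,0,0.5,4,0,0,0,0,0,0,2,0,0,0,0,0,0,0,0,0,0,0,0]'

```text
time: 26.25
position: [0.6193, 0.0457, 0.1489]
tcp_rot: [-0.699, -0.1, 0.099, 0.701]
contact_force: [-0.1, 0.2, -3.1]
gripper_width: 0.0396
```

```bash
python3 - <<'E'
from h import *
plan(.6192,.0439,.145,106)
p,C=frames("scene",5);np.save("sNp.npy",p);np.save("sC.npy",C)
crop(p.astype(np.uint8),(220,150,350,270),6,"pics/e6.png")
print(robot.sense()["position"])
E
```

```text
t 26.25 pos [0.6193 0.0457 0.1489] jaw 106.1 -> 106.0 w 0.0396 F [-0.1  0.2 -3.1] q7 1.29
tool delta mm [-0.6  3.8 -1.7] world d [-0.1 -1.8 -3.9] rotvec [-0.002  0.002  0.002]
xtool [0.961 0.278 0.002] ytool [ 0.001  0.002 -1.   ] ztool [-0.278  0.961  0.002]
[0.61987153 0.04530477 0.14963802]
```

View pics/e6.png

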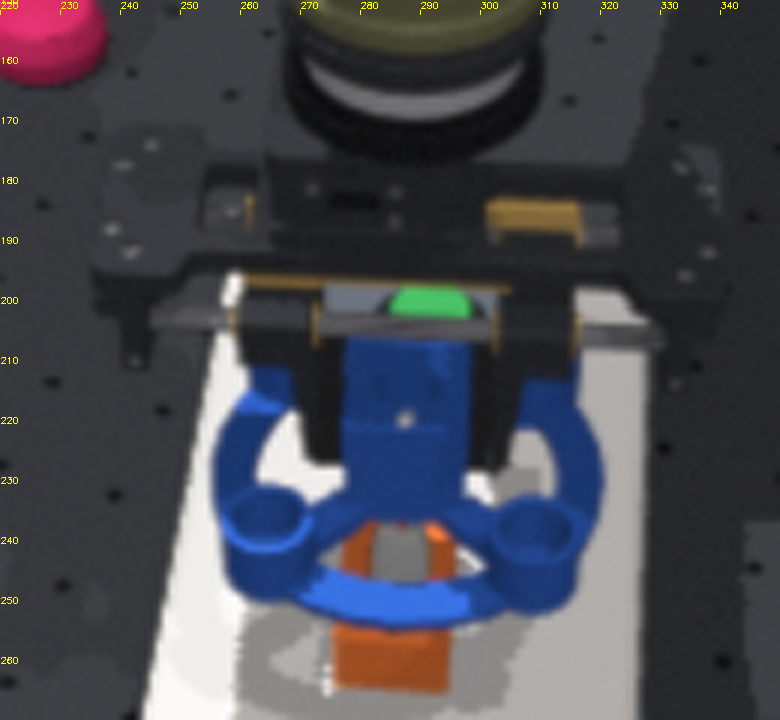

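```bash
python3 - <<'E'
from h import *
p=np.load("sNp.npy");C=np.load("sC.npy")
sub=C[223:233,279:295].reshape(-1,3);Q=sub[(abs(sub[:,0]-.64)<.03)&(sub[:,2]>.1)&(sub[:,2]<.19)]
c,n,a,w=front(Q);print(len(Q),c,a,w,Q[:,2].min(),Q[:,2].max())
a0=np.radians(16);n0=np.array([np.cos(a0),np.sin(a0)]);print('hub n',c[:2]@n0-.020,'tcp n',np.array([.6196,.0455])@n0,'shaft .6064-.6070; target tcp n',np.array([.6192,.0439])@n0)
E
```

```text
160 [0.63768319 0.04871229 0.16024181] 16.138094051518856 [0.00055478 0.00889442] 0.14596466145656276 0.17398212413376282
hub n 0.6064073490878097 tcp n 0.6081392464930558 shaft .6064-.6070; target tcp n 0.6073137220453733
```

```bash
python3 - <<'E'
from h import *
plan(.6202,.0442,.13,106)
E
```

```text
t 26.5 pos [0.6199 0.0453 0.1496] jaw 106.1 -> 106.0 w 0.0394 F [-0.5 -0.8 -3.7] q7 1.29
tool delta mm [-0.  19.6 -1.2] world d [  0.3  -1.1 -19.6] rotvec [-0.001  0.001  0.003]
xtool [0.961 0.277 0.003] ytool [ 0.002  0.002 -1.   ] ztool [-0.277  0.961  0.001]
```

Call:
arm_command --plan '[0,7,-1.2,0,0,0,0,0,7,0,0,0,0,0,0,4,0,0,0,0,0,0,0,0,0,0,0,0]'

```text
time: 26.9
position: [0.6204, 0.0437, 0.1302]
tcp_rot: [-0.7, -0.1, 0.098, 0.701]
contact_force: [0.2, 0.4, -3.5]
gripper_width: 0.0396
```

```bash
python3 - <<'E'
from h import *
plan(.6202,.0442,.116,106)
E
```

```text
t 26.9 pos [0.6204 0.0437 0.1302] jaw 106.1 -> 106.0 w 0.0396 F [ 0.2  0.4 -3.5] q7 1.28
tool delta mm [-0.1 14.2  0.5] world d [ -0.2   0.5 -14.2] rotvec [-0.001  0.001  0.003]
xtool [0.961 0.276 0.003] ytool [ 0.003  0.002 -1.   ] ztool [-0.276  0.961  0.001]
```

Call:
arm_command --plan '[0,5,0.4,0,0,0.002,0,0,5,0,0,0,0,0,0,3,0,0,0,0,0,0,0,0,0,0,0,0]'

```text
time: 27.3
position: [0.6202, 0.0443, 0.1157]
tcp_rot: [-0.7, -0.099, 0.099, 0.701]
contact_force: [-0.2, -0.6, -4.0]
gripper_width: 0.0396
```

```bash
python3 - <<'E'
from h import *
plan(.6202,.0442,.1017,106)
E
```

```text
t 27.3 pos [0.6202 0.0443 0.1157] jaw 106.1 -> 106.0 w 0.0396 F [-0.2 -0.6 -4. ] q7 1.27
tool delta mm [-0.  14.  -0.1] world d [ -0.   -0.1 -14. ] rotvec [-0.001  0.001  0.001]
xtool [0.961 0.277 0.001] ytool [ 0.     0.001 -1.   ] ztool [-0.277  0.961  0.001]
```

Call:
arm_command --plan '[0,5,0,0,0,0,0,0,5,0,0,0,0,0,0,3,0,0,0,0,0,0,1,0,0,0,0,0,0,0,0,0,0,0,0]'

```text
time: 27.8
position: [0.6208, 0.0445, 0.1019]
tcp_rot: [-0.7, -0.099, 0.098, 0.7]
contact_force: [-0.8, 0.7, -2.7]
gripper_width: 0.0391
```

```bash
python3 - <<'E'
from h import *
plan(.6202,.0442,.1017,106)
E
```

```text
t 27.8 pos [0.6208 0.0445 0.1019] jaw 106.1 -> 106.0 w 0.0391 F [-0.8  0.7 -2.7] q7 1.26
tool delta mm [-0.7  0.2 -0.1] world d [-0.6 -0.3 -0.2] rotvec [-0.001  0.001  0.002]
xtool [0.961 0.277 0.002] ytool [ 0.002  0.001 -1.   ] ztool [-0.277  0.961  0.001]
```

Home height reached. I press another millimetre, release partway, and lift.

Call:
arm_command --plan '[-0.5,1,0,0,0,0,0,0,1,0,0,0,0,0,0,0,0,0,0,0,0]'

```text
time: 28.1
position: [0.6209, 0.0446, 0.1019]
tcp_rot: [-0.7, -0.1, 0.097, 0.7]
contact_force: [-0.0, 0.3, -2.8]
gripper_width: 0.0393
```

Call:
arm_command --plan '[0,0,0,0,0,0,0.65,0,0,0,0,0,0,0.65,0,0,0,0,0,0,0.65,0,0,0,0,0,0,0.65,0,-15,0,0,0,0,0.65,0,-35,0,0,0,0,0.65,0,-40,0,0,0,0,0.65,0,-20,0,0,0,0,0.65,0,0,0,0,0,0,0.65,0,0,0,0,0,0,0.65]'

```text
time: 29.1
position: [0.6215, 0.0453, 0.2198]
tcp_rot: [-0.7, -0.102, 0.096, 0.701]
contact_force: [0.3, 0.7, -0.3]
gripper_width: 0.0573
```

```bash
python3 - <<'E'
from h import *
plan(.434,.29,.2)
p,C=frames("scene",5);np.save("sNp.npy",p);np.save("sC.npy",C)
crop(p.astype(np.uint8),(220,170,350,290),6,"pics/e7.png")
b=(p[...,2]>1.5*p[...,0])&(np.hypot(C[...,0]-.62,C[...,1]-.044)<.1)&(C[...,2]>.08)&(C[...,2]<.16)
print(np.percentile(C[b][:,2],[2,50,90,95,98]))
hub=b&(C[...,2]>.123)&(C[...,2]<.14);print(hub.sum(),rect("scene",p,hub,.130),C[hub].mean(0))
E
```

```text
t 29.1 pos [0.6215 0.0453 0.2198] jaw 106.1 -> 106.1 w 0.0573 F [ 0.3  0.7 -0.3] q7 1.34
tool delta mm [-112.6   19.1  287.1] world d [-187.5  244.7  -19.8] rotvec [-0.001 -0.     0.008]
xtool [0.961 0.277 0.008] ytool [ 0.008  0.003 -1.   ] ztool [-0.277  0.961  0.001]
[0.08830515 0.0979381  0.12879836 0.12970848 0.13018454]
297 ((623.4043579101562, 43.27580261230469), (45.728973388671875, 39.688236236572266), 18.25147247314453) [0.62238004 0.04344429 0.12896954]
```

View pics/e7.png

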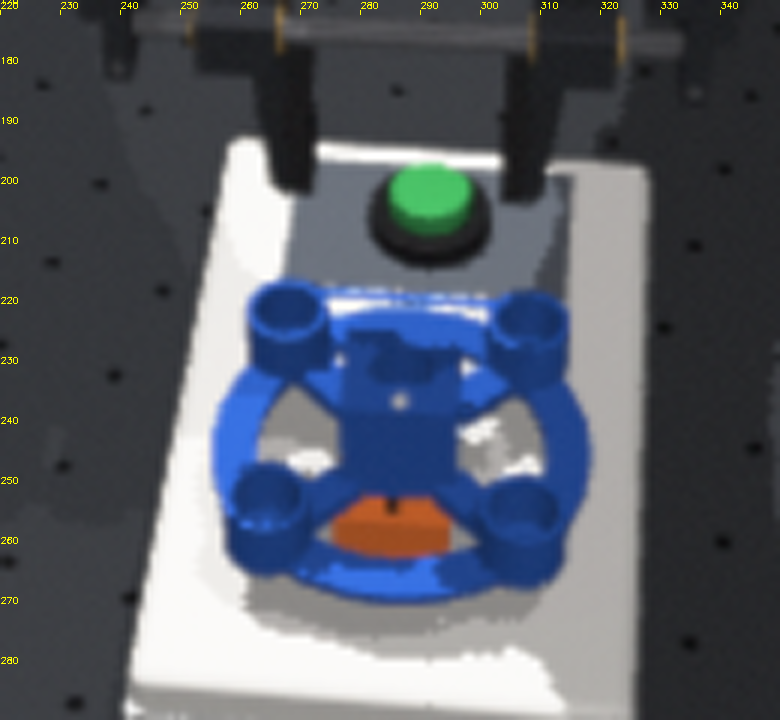

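```bash
cat > vials.py <<'E'
from h import *
from scipy import ndimage
def vials(n,p,C,ztop=.069,c=(.4338,.29),R=.06):
    z=C[...,2];w=(p.min(-1)>120)&(p.max(-1)-p.min(-1)<60)&(z>ztop-.02)&(z<ztop+.03)&(np.hypot(C[...,0]-c[0],C[...,1]-c[1])<R)
    lab,k=ndimage.label(w);out=[]
    for i in range(1,k+1):
        m=lab==i
        if m.sum()<8: continue
        cols=np.nonzero(m)
        Q=C[m];t=m&(z>ztop-.006)
        out.append((m.sum(),cols[1].mean().round(2),cols[0].mean().round(2),np.median(C[t],0).round(4) if t.sum() else None,((Q.min(0)+Q.max(0))/2).round(4)))
    return out
E
python3 - <<'E'
from vials import *
print("scene",*vials("scene",np.load("sNp.npy"),np.load("sC.npy")),sep="\n")
p,C=frames("top",4);np.save("tNp.npy",p);np.save("tC.npy",C)
print("top",*vials("top",p,C),sep="\n")
crop(p.astype(np.uint8),(160,220,215,265),12,"pics/f1.png")
crop(np.load("sNp.npy").astype(np.uint8),(380,195,445,260),10,"pics/f2.png")
crop(p.astype(np.uint8),(225,130,325,250),5,"pics/f3.png")
E
```

```text
scene
(np.int64(72), np.float64(404.93), np.float64(211.83), array([0.4113, 0.2614, 0.0681]), array([0.4111, 0.2617, 0.0598]))
(np.int64(77), np.float64(427.77), np.float64(216.88), array([0.4099, 0.3132, 0.0684]), array([0.4087, 0.3128, 0.0604]))
(np.int64(87), np.float64(401.86), np.float64(227.49), array([0.4638, 0.2626, 0.0684]), array([0.4614, 0.2626, 0.0596]))
top
(np.int64(36), np.float64(194.86), np.float64(230.61), array([0.4594, 0.2658, 0.069 ]), array([0.4607, 0.266 , 0.0645]))
(np.int64(34), np.float64(195.71), np.float64(248.5), array([0.4085, 0.2647, 0.0689]), array([0.4085, 0.2641, 0.0653]))
(np.int64(36), np.float64(177.86), np.float64(249.61), array([0.4058, 0.3157, 0.0698]), array([0.4069, 0.3159, 0.0642]))
```

View pics/f1.png

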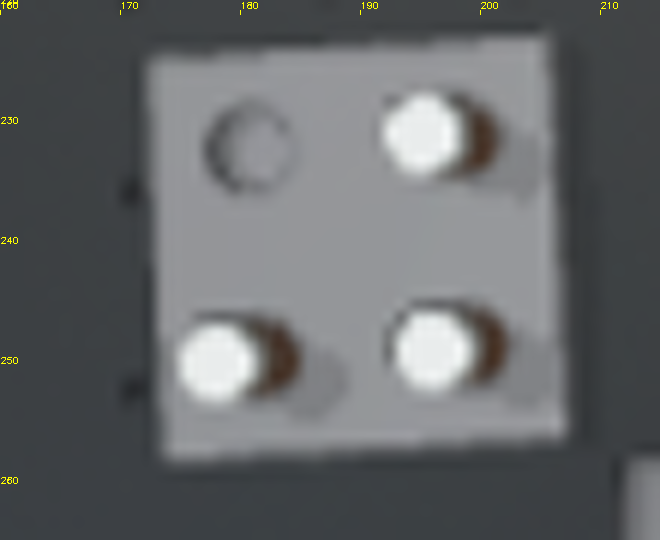

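View pics/f2.png

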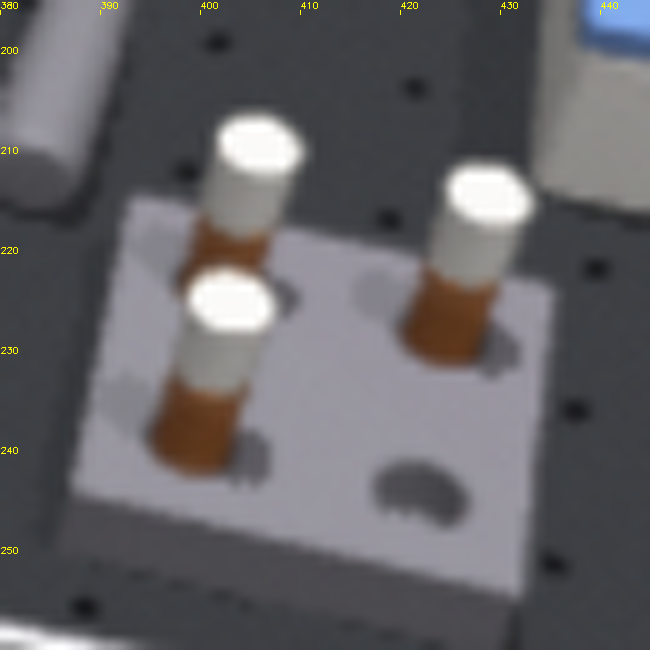

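View pics/f3.png

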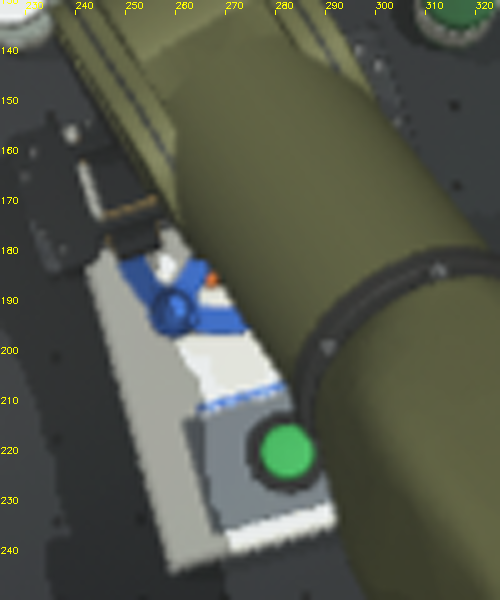

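Call:
arm_command --plan '[0,0,0,0,0.1,0,0.65,0,0,0,0,0.14,0,0.65,0,0,0,0,0.14,0,0.65,0,0,0,0,0.14,0,0.65,0,0,0,0,0.14,0,0.65,0,0,0,0,0.12,0,0.65,0,0,0,0,0,0,0.65,0,0,0,0,0,0,0.65]'

```text
time: 30.35
position: [0.6202, 0.0457, 0.2161]
tcp_rot: [-0.682, 0.184, -0.184, 0.684]
contact_force: [-0.4, 0.9, -0.4]
gripper_width: 0.0572
```

```bash
python3 - <<'E'
from h import *
plan(.461,.2645,.2,61)
p,C=frames("top",2)
E
```

```text
t 30.35 pos [0.6202 0.0457 0.2161] jaw 59.8 -> 61.0 w 0.0572 F [-0.4  0.9 -0.4] q7 0.7
tool delta mm [-247.6   16.6  109.2] world d [-159.2  218.8  -16.1] rotvec [-0.003 -0.02  -0.   ]
xtool [ 0.865 -0.502 -0.   ] ytool [ 0.002  0.003 -1.   ] ztool [0.502 0.865 0.003]
```

Call:
arm_command --plan '[-18,0,8,0,-0.02,0,0.5,-36,0,16,0,0,0,0.5,-40,0,17,0,0,0,0.5,-40,0,17,0,0,0,0.5,-40,0,17,0,0,0,0.5,-36,0,16,0,0,0,0.5,-24,0,10,0,0,0,0.5,-12,0,6,0,0,0,0.5,0,0,0,0,0,0,0.5,0,0,0,0,0,0,0.5]'

```text
time: 31.45
position: [0.4529, 0.2645, 0.2157]
tcp_rot: [-0.683, 0.172, -0.174, 0.688]
contact_force: [0.3, -1.7, -0.2]
gripper_width: 0.0441
```

```bash
python3 - <<'E'
from h import *
plan(.461,.2645,.12,61)
E
```

```text
t 31.45 pos [0.4529 0.2645 0.2157] jaw 61.7 -> 61.0 w 0.0441 F [ 0.3 -1.7 -0.2] q7 0.25
tool delta mm [ 7.  95.7  3.1] world d [  8.1  -0.  -95.7] rotvec [-0.007  0.012  0.001]
xtool [ 0.88  -0.474  0.001] ytool [ 0.004  0.006 -1.   ] ztool [0.474 0.88  0.007]
```

Call:
arm_command --plan '[6,20,3,-0.007,0.012,0,0.5,0,40,0,0,0,0,0.5,0,35,0,0,0,0,0.5,0,15,0,0,0,0,0.5,0,0,0,0,0,0,0.5,0,0,0,0,0,0,0.5]'

```text
time: 32.05
position: [0.4688, 0.2576, 0.1033]
tcp_rot: [-0.683, 0.177, -0.183, 0.684]
contact_force: [-0.5, 0.4, -0.2]
gripper_width: 0.0444
```

```bash
python3 - <<'E'
from h import *
plan(.461,.2645,.09,61)
E
```

```text
t 32.05 pos [0.4688 0.2576 0.1033] jaw 60.4 -> 61.0 w 0.0444 F [-0.5  0.4 -0.2] q7 0.19
tool delta mm [-10.3  13.2   2.1] world d [ -7.8   6.9 -13.3] rotvec [-0.004 -0.01   0.008]
xtool [ 0.87  -0.494  0.008] ytool [ 0.009 -0.001 -1.   ] ztool [0.494 0.87  0.004]
```

Call:
arm_command --plan '[-10,5,2,-0.004,-0.01,0.008,0.5,0,5,0,0,0,0,0.5,0,0,0,0,0,0,0.5]'

```text
time: 32.35
position: [0.4627, 0.2647, 0.0949]
tcp_rot: [-0.683, 0.177, -0.178, 0.686]
contact_force: [0.0, -0.3, 0.2]
gripper_width: 0.0438
```

```bash
python3 - <<'E'
from h import *
plan(.461,.2645,.034,61)
p,C=frames("scene",2)
crop(p.astype(np.uint8),(360,150,460,260),6,"pics/f4.png")
E
```

```text
t 32.35 pos [0.4627 0.2647 0.0949] jaw 60.9 -> 61.0 w 0.0438 F [ 0.  -0.3  0.2] q7 0.18
tool delta mm [-1.5 60.9 -1.2] world d [ -1.7  -0.2 -60.9] rotvec [-0.003 -0.001  0.001]
xtool [ 0.874 -0.486  0.001] ytool [ 0.003  0.002 -1.   ] ztool [0.486 0.874 0.003]
```

View pics/f4.png

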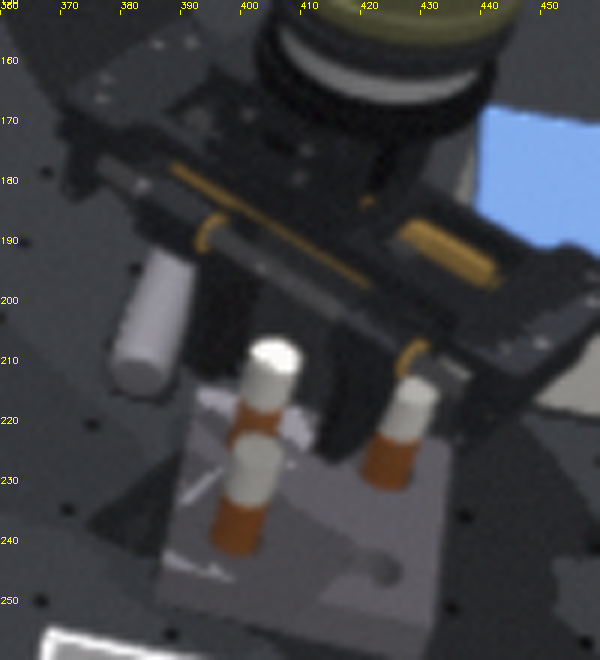

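Call:
arm_command --plan '[-1.5,12,-1,0,0,0,0.5,0,15,0,0,0,0,0.5,0,8,0,0,0,0,0.5,0,0,0,0,0,0,0.5]'

```text
time: 32.85
position: [0.4626, 0.2661, 0.0611]
tcp_rot: [-0.682, 0.175, -0.179, 0.687]
contact_force: [-0.4, -0.6, -0.1]
gripper_width: 0.0436
```

```bash
python3 - <<'E'
from h import *
plan(.461,.2645,.034,61)
p,C=frames("scene",2)
crop(p.astype(np.uint8),(360,170,460,260),6,"pics/f5.png")
E
```

```text
t 32.85 pos [0.4626 0.2661 0.0611] jaw 61.0 -> 61.0 w 0.0436 F [-0.4 -0.6 -0.1] q7 0.17
tool delta mm [-0.7 27.1 -2.4] world d [ -1.6  -1.6 -27.1] rotvec [-0.008 -0.001  0.004]
xtool [ 0.874 -0.485  0.004] ytool [ 0.007  0.005 -1.   ] ztool [0.485 0.874 0.008]
```

View pics/f5.png

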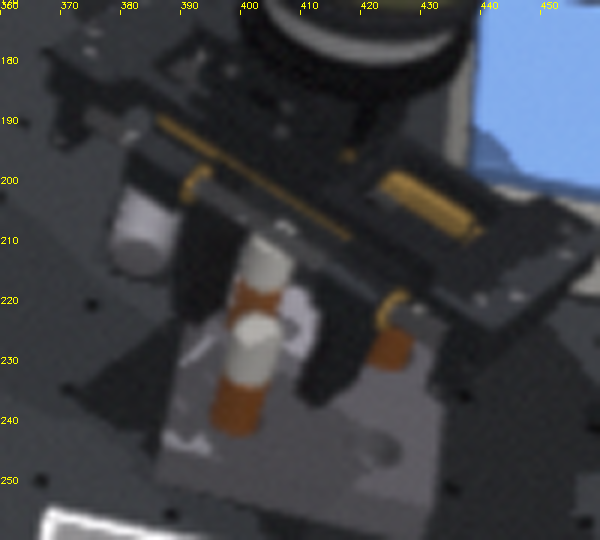

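Call:
arm_command --plan '[-0.7,10,-2,-0.008,0,0.004,0.5,0,10,0,0,0,0,0.5,0,6,0,0,0,0,0.5,0,1,0,0,0,0,0.5,0,0,0,0,0,0,0.5]'

```text
time: 33.45
position: [0.4621, 0.2652, 0.0335]
tcp_rot: [-0.684, 0.177, -0.178, 0.685]
contact_force: [-0.4, -0.0, 0.3]
gripper_width: 0.0441
```

```bash
python3 - <<'E'
from h import *
plan(.461,.2645,.034,61)
E
```

```text
t 33.45 pos [0.4621 0.2652 0.0335] jaw 60.9 -> 61.0 w 0.0441 F [-0.4 -0.   0.3] q7 0.16
tool delta mm [-0.6 -0.5 -1.2] world d [-1.1 -0.7  0.5] rotvec [-0.002 -0.001  0.001]
xtool [ 0.874 -0.486  0.001] ytool [ 0.002  0.002 -1.   ] ztool [0.486 0.874 0.002]
```

Call:
arm_command --plan '[-0.6,0,-1,0,0,0,0,0,0,0,0,0,0,0,0,0,0,0,0,0,0,0,0,0,0,0,0,0,0,0,0,0,0,0,0,0,0,0,0,0,0,0]' --grip_force 15

```text
time: 34.05
position: [0.4614, 0.2648, 0.0342]
tcp_rot: [-0.683, 0.177, -0.178, 0.686]
contact_force: [-0.1, -0.3, -0.5]
gripper_width: 0.0175
```

```bash
python3 - <<'E'
from h import *
plan(.461,.2645,.034,61)
E
```

```text
t 34.05 pos [0.4614 0.2648 0.0342] jaw 60.9 -> 61.0 w 0.0175 F [-0.1 -0.3 -0.5] q7 0.16
tool delta mm [-0.2  0.2 -0.4] world d [-0.4 -0.3 -0.2] rotvec [-0.003 -0.001  0.001]
xtool [ 0.874 -0.486  0.001] ytool [ 0.003  0.002 -1.   ] ztool [0.486 0.874 0.003]
```

Call:
arm_command --plan '[0,-10,0,0,0,0,0,0,-25,0,0,0,0,0,0,-40,0,0,0,0,0,0,-45,0,0,0,0,0,0,-35,0,0,0,0,0,0,-15,0,0,0,0,0,0,0,0,0,0,0,0,0,0,0,0,0,0,0]'

```text
time: 34.85
position: [0.4602, 0.2639, 0.2144]
tcp_rot: [-0.684, 0.176, -0.178, 0.686]
contact_force: [-0.7, -0.5, -0.3]
gripper_width: 0.0174
```

```bash
python3 - <<'E'
from h import *
p,C=frames("scene",3);np.save("sNp.npy",p);np.save("sC.npy",C)
p8=p.astype(np.uint8)
crop(p8,(235,195,335,280),8,"pics/g1.png")
crop(p8,(360,120,460,260),5,"pics/g2.png")
p,C=frames("top",3);np.save("tNp.npy",p);np.save("tC.npy",C)
crop(p.astype(np.uint8),(230,140,310,220),9,"pics/g3.png")
plan(.5655,.0728,.19,61)
c=np.array([.618,.0437])
for i,a in enumerate((61,151,241,331)):
    X=np.array([*(c+.06*np.array([np.cos(np.radians(a)),np.sin(np.radians(a))])),.112]);print(i,X.round(4),proj("scene",X).round(1),proj("top",X).round(1))
E
```

```text
t 35.15 pos [0.4598 0.2638 0.2129] jaw 61.0 -> 61.0 w 0.0171 F [0.6 0.1 1. ] q7 0.24
tool delta mm [ 185.1   23.  -115.8] world d [ 105.7 -191.   -22.9] rotvec [-0.001 -0.     0.001]
xtool [ 0.875 -0.485  0.001] ytool [ 0.001  0.    -1.   ] ztool [0.485 0.875 0.001]
0 [0.6471 0.0962 0.112 ] [307.4 253.5] [251.1 163. ]
1 [0.5655 0.0728 0.112 ] [308.3 222.3] [260.  191.3]
2 [ 0.5889 -0.0088  0.112 ] [268.  220.3] [288.6 182.4]
3 [0.6705 0.0146 0.112 ] [264.4 251.3] [279.6 154.2]
```

View pics/g1.png

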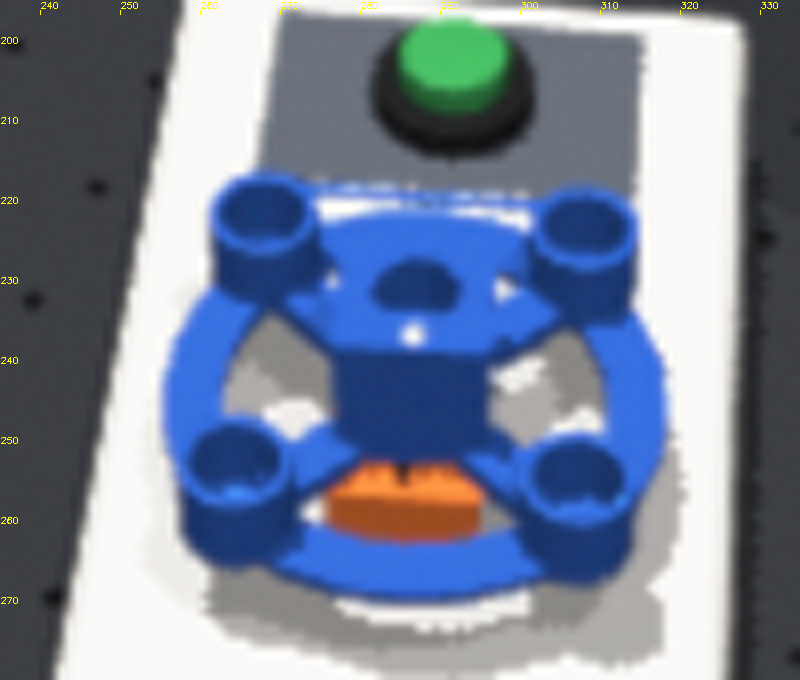

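View pics/g2.png

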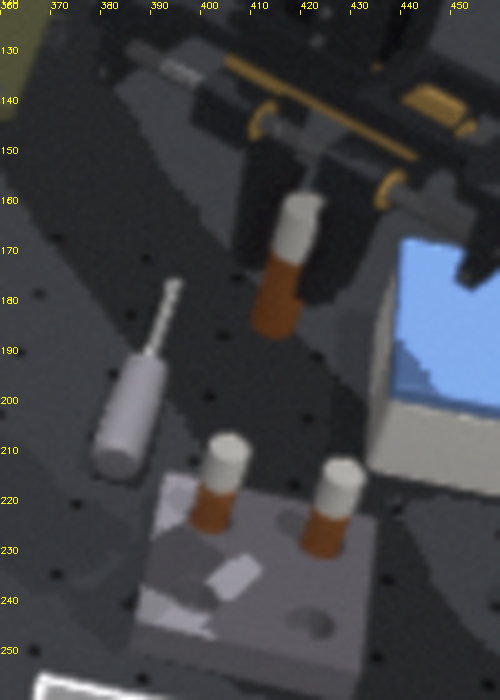

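View pics/g3.png

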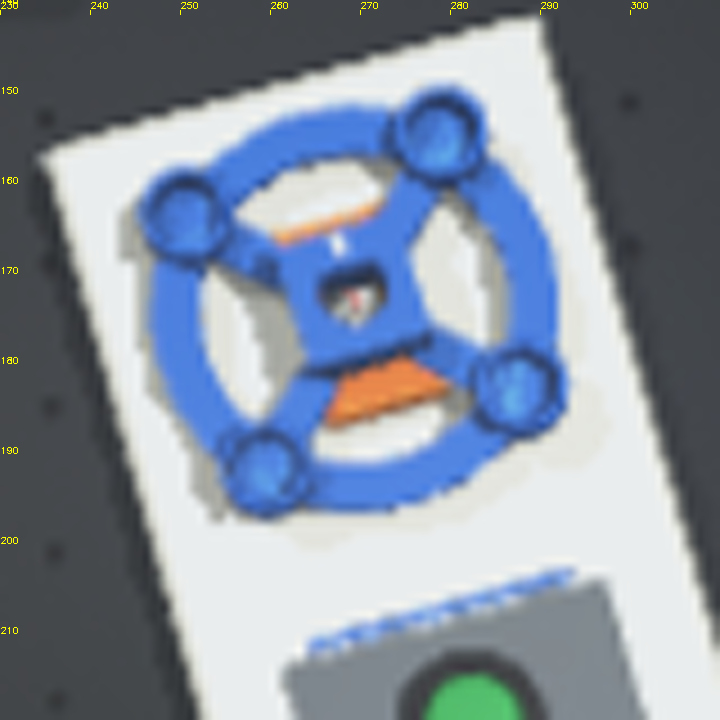

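Call:
arm_command --plan '[15,0,-9,0,0,0,0,30,0,-19,0,0,0,0,35,0,-22,0,0,0,0,35,0,-22,0,0,0,0,30,0,-19,0,0,0,0,20,0,-13,0,0,0,0,12,0,-7,0,0,0,0,0,0,0,0,0,0,0,0,0,0,0,0,0,0]'

```text
time: 36.05
position: [0.5617, 0.0777, 0.2056]
tcp_rot: [0.686, -0.178, 0.171, -0.684]
contact_force: [-0.4, 1.0, -0.7]
gripper_width: 0.0176
```

```bash
python3 - <<'E'
from h import *
plan(.5655,.0733,.16,61)
E
```

```text
t 36.05 pos [0.5617 0.0777 0.2056] jaw 61.4 -> 61.0 w 0.0176 F [-0.4  1.  -0.7] q7 0.62
tool delta mm [ 5.8 45.6 -1.8] world d [  3.8  -4.4 -45.6] rotvec [ 0.005  0.007 -0.009]
xtool [ 0.878 -0.479 -0.009] ytool [-0.01  0.   -1.  ] ztool [ 0.479  0.878 -0.005]
```

Call:
arm_command --plan '[4,15,-2,0.005,0.007,-0.009,0,0,20,0,0,0,0,0,0,10,0,0,0,0,0,0,0,0,0,0,0,0,0,0,0,0,0,0,0]'

```text
time: 36.55
position: [0.5617, 0.0837, 0.1601]
tcp_rot: [-0.684, 0.173, -0.172, 0.688]
contact_force: [0.3, -0.0, -0.6]
gripper_width: 0.017
```

```bash
python3 - <<'E'
from h import *
plan(.5655,.0733,.148,61)
E
```

```text
t 36.55 pos [0.5617 0.0837 0.1601] jaw 61.7 -> 61.0 w 0.017 F [ 0.3 -0.  -0.6] q7 0.59
tool delta mm [ 8.4 12.  -7.4] world d [  3.8 -10.4 -12.1] rotvec [-0.005  0.012 -0.003]
xtool [ 0.881 -0.474 -0.003] ytool [-0.     0.006 -1.   ] ztool [0.474 0.881 0.005]
```

Call:
arm_command --plan '[8,4,-7,-0.005,0.012,-0.003,0,0,3,0,0,0,0,0,0,0,0,0,0,0,0,0,0,0,0,0,0,0]'

```text
time: 36.95
position: [0.5668, 0.0737, 0.1544]
tcp_rot: [-0.684, 0.176, -0.178, 0.685]
contact_force: [-0.1, -0.0, -0.1]
gripper_width: 0.0173
```

```bash
python3 - <<'E'
from h import *
plan(.5655,.0733,.148,61)
p,C=frames("scene",3);np.save("sNp.npy",p);np.save("sC.npy",C)
crop(p.astype(np.uint8),(270,170,350,260),8,"pics/g4.png")
plan(.5655,.0733,.148,61)
E
```

```text
t 36.95 pos [0.5668 0.0737 0.1544] jaw 61.0 -> 61.0 w 0.0173 F [-0.1 -0.  -0.1] q7 0.59
tool delta mm [-1.   6.4 -1. ] world d [-1.3 -0.4 -6.4] rotvec [-0.002 -0.     0.003]
xtool [ 0.874 -0.485  0.003] ytool [ 0.003  0.    -1.   ] ztool [0.485 0.874 0.002]
t 37.1 pos [0.5667 0.074  0.1544] jaw 61.0 -> 61.0 w 0.0172 F [-0.9  0.2  0.6] q7 0.59
tool delta mm [-0.7  6.4 -1.2] world d [-1.2 -0.7 -6.4] rotvec [-0.002  0.     0.002]
xtool [ 0.875 -0.485  0.002] ytool [ 0.003  0.    -1.   ] ztool [0.485 0.875 0.002]
```

View pics/g4.png

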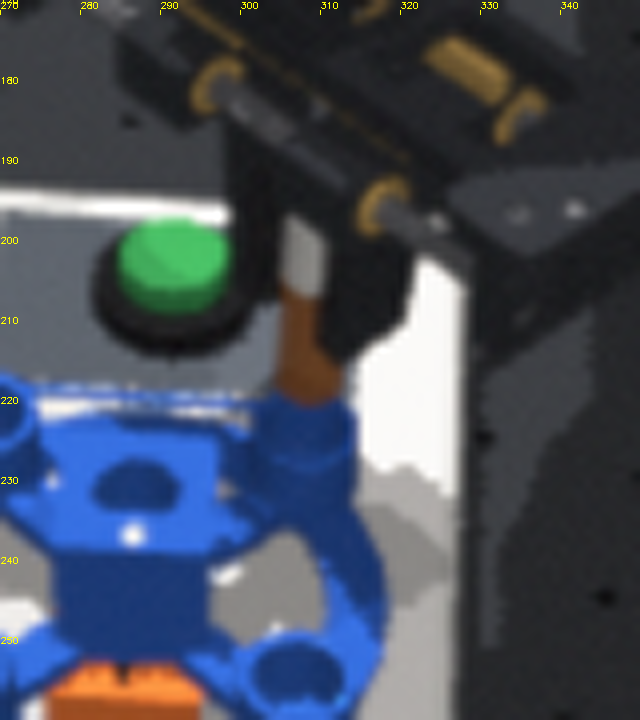

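```bash
cat > cyl.py <<'E'
from h import *
from scipy.optimize import least_squares
def vialfit(p,C,pos,R=.009,zlo=None,zhi=None):
    r,g,b=p[...,0],p[...,1],p[...,2]
    m=(r>1.5*b)&(r>50)&(r-b>25)&(np.hypot(C[...,0]-pos[0],C[...,1]-pos[1])<.03)
    if zlo: m&=(C[...,2]>zlo)&(C[...,2]<zhi)
    Q=C[m]
    f=lambda c:np.hypot(Q[:,0]-c[0],Q[:,1]-c[1])-R
    s=least_squares(f,[pos[0],pos[1]],loss='soft_l1',f_scale=.001)
    # column mid via silhouette
    v,u=np.nonzero(m)
    mids=[(vv,(u[v==vv].min()+u[v==vv].max())/2,np.ptp(u[v==vv])+1) for vv in np.unique(v)]
    return s.x,len(Q),mids
E
python3 - <<'E'
from cyl import *
p=np.load("sNp.npy");C=np.load("sC.npy")
x,n,m=vialfit(p,C,(.5667,.074),zlo=.122,zhi=.16);print(x,n,m)
print('cup1 scene',atz("scene",307.8,222.8,.112))
for i,(u,v) in enumerate(((306.9,254.3),(307.8,222.8),(267.4,221.1),(264.2,252.4))): print(i,atz("scene",u,v,.112).round(4))
for i,(u,v) in enumerate(((250.2,163.7),(259.0,192),(287.1,182.9),(278.2,154.7))): print(i,atz("top",u,v,.112).round(4))
E
```

```text
[0.56683919 0.07193089] 61 [(np.int64(209), np.float64(306.5), np.int64(2)), (np.int64(210), np.float64(306.5), np.int64(4)), (np.int64(211), np.float64(307.0), np.int64(5)), (np.int64(212), np.float64(307.0), np.int64(5)), (np.int64(213), np.float64(307.0), np.int64(5)), (np.int64(214), np.float64(307.5), np.int64(6)), (np.int64(215), np.float64(308.0), np.int64(7)), (np.int64(216), np.float64(308.5), np.int64(8)), (np.int64(217), np.float64(308.5), np.int64(8)), (np.int64(218), np.float64(308.0), np.int64(7)), (np.int64(219), np.float64(308.5), np.int64(4))]
cup1 scene [0.56738432 0.07229961 0.112     ]
0 [0.6494 0.0958 0.112 ]
1 [0.5674 0.0723 0.112 ]
2 [ 0.5915 -0.0092  0.112 ]
3 [0.6732 0.0152 0.112 ]
0 [0.6452 0.0988 0.112 ]
1 [0.5637 0.0756 0.112 ]
2 [ 0.5876 -0.0046  0.112 ]
3 [0.669  0.0185 0.112 ]
```

```bash
python3 - <<'E'
from h import *
plan(.567,.0743,.138,61)
E
```

```text
t 37.1 pos [0.5667 0.074  0.1544] jaw 61.0 -> 61.0 w 0.0172 F [-0.9  0.2  0.6] q7 0.59
tool delta mm [ 0.1 16.4  0.4] world d [  0.3   0.3 -16.4] rotvec [-0.002  0.     0.002]
xtool [ 0.875 -0.485  0.002] ytool [ 0.003  0.    -1.   ] ztool [0.485 0.875 0.002]
```

Call:
arm_command --plan '[0,6,0.4,0,0,0,0,0,5,0,0,0,0,0,0,4,0,0,0,0,0,0,0,0,0,0,0,0]'

```text
time: 37.5
position: [0.5668, 0.0746, 0.138]
tcp_rot: [-0.684, 0.176, -0.178, 0.685]
contact_force: [-0.5, 0.3, -0.7]
gripper_width: 0.0173
```

```bash
python3 - <<'E'
from h import *
plan(.567,.0743,.1202,61)
E
```

```text
t 37.5 pos [0.5668 0.0746 0.138 ] jaw 61.0 -> 61.0 w 0.0173 F [-0.5  0.3 -0.7] q7 0.58
tool delta mm [ 0.3 17.8 -0.2] world d [  0.2  -0.3 -17.8] rotvec [-0.002  0.001  0.002]
xtool [ 0.875 -0.484  0.002] ytool [ 0.003  0.001 -1.   ] ztool [0.484 0.875 0.002]
```

Call:
arm_command --plan '[0.2,4,-0.2,0,0,0,0,0,4,0,0,0,0,0,0,4,0,0,0,0,0,0,0,0,0,0,0,0]'

```text
time: 37.9
position: [0.5668, 0.0743, 0.1247]
tcp_rot: [-0.684, 0.176, -0.178, 0.685]
contact_force: [0.2, 1.5, -0.3]
gripper_width: 0.0171
```

```bash
python3 - <<'E'
from h import *
plan(.567,.0743,.1202,61)
p,C=frames("scene",1)
crop(p.astype(np.uint8),(270,170,350,260),8,"pics/g5.png")
E
```

```text
t 37.9 pos [0.5668 0.0743 0.1247] jaw 61.0 -> 61.0 w 0.0171 F [ 0.2  1.5 -0.3] q7 0.57
tool delta mm [0.2 4.5 0.1] world d [ 0.2 -0.  -4.5] rotvec [-0.002  0.001  0.002]
xtool [ 0.875 -0.484  0.002] ytool [ 0.002  0.    -1.   ] ztool [0.484 0.875 0.002]
```

View pics/g5.png

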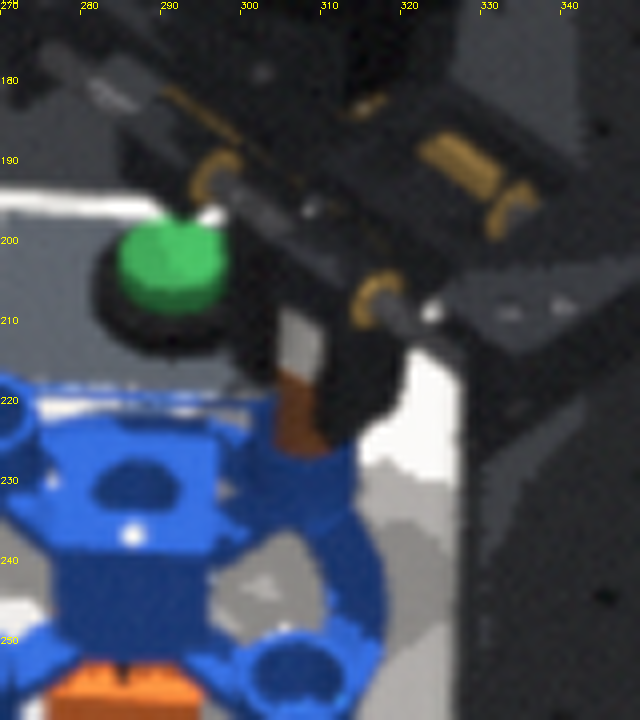

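It is going into the cup. I go to the bottom and release with a small opening.

Call:
arm_command --plan '[0.2,3,0,0,0,0,0,0,1.5,0,0,0,0,0,0,0,0,0,0,0,0,0,0,0,0,0,0,0]'

```text
time: 38.35
position: [0.5674, 0.0744, 0.1203]
tcp_rot: [-0.684, 0.176, -0.178, 0.685]
contact_force: [0.3, -0.2, -1.0]
gripper_width: 0.0175
```

```bash
python3 - <<'E'
from h import *
plan(.567,.0743,.1202,61)
E
```

```text
t 38.35 pos [0.5674 0.0744 0.1203] jaw 61.0 -> 61.0 w 0.0175 F [ 0.3 -0.2 -1. ] q7 0.57
tool delta mm [-0.3  0.1 -0.3] world d [-0.4 -0.1 -0.1] rotvec [-0.002  0.001  0.003]
xtool [ 0.875 -0.484  0.003] ytool [ 0.003  0.001 -1.   ] ztool [0.484 0.875 0.002]
```

Call:
arm_command --plan '[0,0.5,0,0,0,0,0,0,0,0,0,0,0,0.5,0,0,0,0,0,0,0.5,0,0,0,0,0,0,0.5,0,0,0,0,0,0,0.5,0,-15,0,0,0,0,0.5,0,-35,0,0,0,0,0.5,0,-35,0,0,0,0,0.5,0,-15,0,0,0,0,0.5,0,0,0,0,0,0,0.5,0,0,0,0,0,0,0.5]'

```text
time: 39.45
position: [0.5665, 0.0743, 0.2227]
tcp_rot: [-0.684, 0.176, -0.177, 0.685]
contact_force: [0.4, 0.5, 0.0]
gripper_width: 0.0442
```

```bash
python3 - <<'E'
from h import *
plan(.4095,.263,.2,61)
p,C=frames("scene",3);np.save("sNp.npy",p);np.save("sC.npy",C)
crop(p.astype(np.uint8),(240,170,340,280),6,"pics/g6.png")
from vials import vials
print(vials("scene",p,C,ztop=.155,c=(.5674,.0733),R=.03))
E
```

```text
t 39.45 pos [0.5665 0.0743 0.2227] jaw 61.1 -> 61.0 w 0.0442 F [0.4 0.5 0. ] q7 0.63
tool delta mm [-228.8   22.5   89.1] world d [-157.   188.7  -22.7] rotvec [-0.001  0.001  0.001]
xtool [ 0.875 -0.484  0.001] ytool [ 0.002  0.    -1.   ] ztool [0.484 0.875 0.001]
[(np.int64(85), np.float64(308.86), np.float64(211.42), array([0.5694, 0.0732, 0.1543]), array([0.5683, 0.0728, 0.1457]))]
```

View pics/g6.png

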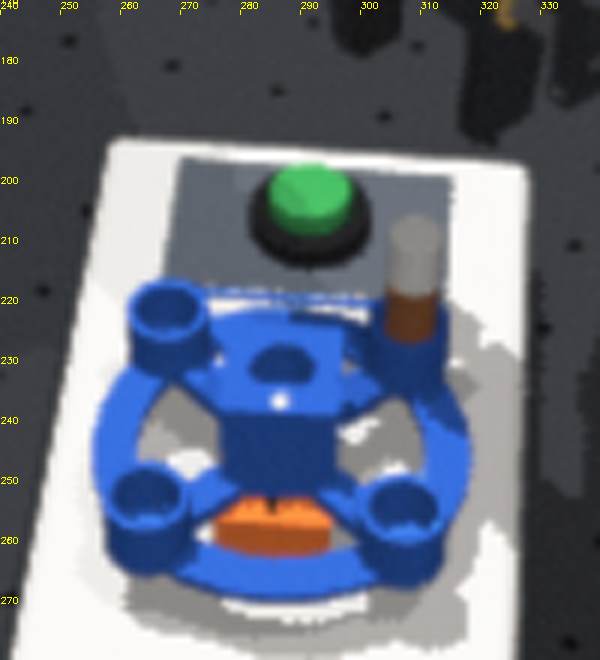

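Call:
arm_command --plan '[-15,0,6,0,0,0,0.5,-32,0,12,0,0,0,0.5,-38,0,15,0,0,0,0.5,-38,0,15,0,0,0,0.5,-38,0,15,0,0,0,0.5,-32,0,12,0,0,0,0.5,-20,0,8,0,0,0,0.5,-10,0,4,0,0,0,0.5,0,0,0,0,0,0,0.5,0,0,0,0,0,0,0.5]'

```text
time: 40.6
position: [0.3968, 0.2678, 0.2149]
tcp_rot: [0.688, -0.18, 0.17, -0.682]
contact_force: [0.6, 0.2, -1.0]
gripper_width: 0.0437
```

```bash
python3 - <<'E'
from h import *
plan(.4095,.263,.12,61)
E
```

```text
t 40.6 pos [0.3968 0.2678 0.2149] jaw 61.3 -> 61.0 w 0.0437 F [ 0.6  0.2 -1. ] q7 0.16
tool delta mm [14.5 94.7  2.9] world d [ 12.7  -4.8 -94.9] rotvec [ 0.011  0.006 -0.011]
xtool [ 0.877 -0.48  -0.011] ytool [-0.015 -0.004 -1.   ] ztool [ 0.48   0.877 -0.011]
```

Call:
arm_command --plan '[8,20,2,0.011,0.006,-0.011,0.5,0,35,0,0,0,0,0.5,0,30,0,0,0,0,0.5,0,15,0,0,0,0,0.5,0,0,0,0,0,0,0.5,0,0,0,0,0,0,0.5]'

```text
time: 41.2
position: [0.4127, 0.2586, 0.1118]
tcp_rot: [-0.683, 0.18, -0.185, 0.683]
contact_force: [-0.1, 1.0, -0.3]
gripper_width: 0.0442
```

```bash
python3 - <<'E'
from h import *
plan(.4095,.263,.09,61)
E
```

```text
t 41.2 pos [0.4127 0.2586 0.1118] jaw 60.0 -> 61.0 w 0.0442 F [-0.1  1.  -0.3] q7 0.09
tool delta mm [-5.1 21.8  2.2] world d [ -3.2   4.4 -21.8] rotvec [-0.002 -0.017  0.006]
xtool [ 0.866 -0.499  0.006] ytool [ 0.007 -0.001 -1.   ] ztool [0.499 0.866 0.002]
```

Call:
arm_command --plan '[-5,12,2,-0.002,-0.017,0.006,0.5,0,10,0,0,0,0,0.5,0,5,0,0,0,0,0.5,0,0,0,0,0,0,0.5,0,0,0,0,0,0,0.5]'

```text
time: 41.7
position: [0.4114, 0.2632, 0.0846]
tcp_rot: [-0.683, 0.176, -0.178, 0.686]
contact_force: [-0.6, 0.1, 0.5]
gripper_width: 0.0438
```

```bash
python3 - <<'E'
from h import *
plan(.4095,.263,.034,61)
p,C=frames("scene",1)
crop(p.astype(np.uint8),(360,150,460,260),6,"pics/g7.png")
E
```

```text
t 41.7 pos [0.4114 0.2632 0.0846] jaw 61.0 -> 61.0 w 0.0438 F [-0.6  0.1  0.5] q7 0.08
tool delta mm [-1.7 50.6 -1.3] world d [ -1.9  -0.2 -50.6] rotvec [-0.004 -0.001  0.002]
xtool [ 0.874 -0.485  0.002] ytool [ 0.004  0.003 -1.   ] ztool [0.485 0.874 0.004]
```

View pics/g7.png

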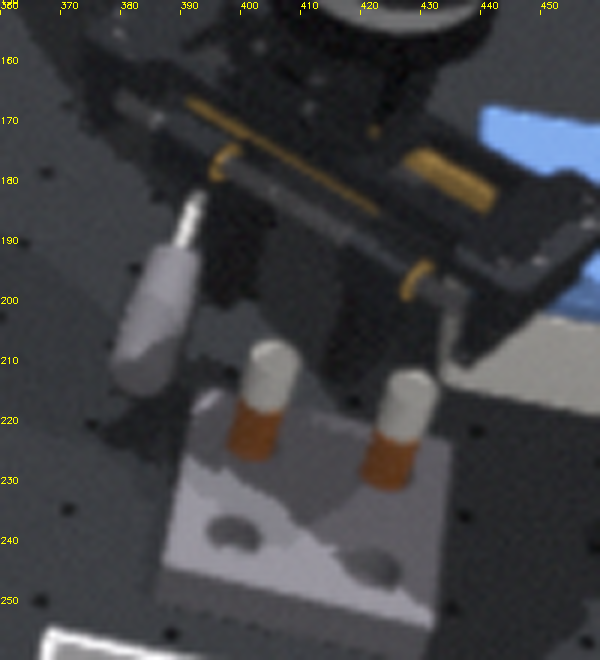

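Call:
arm_command --plan '[-1.7,12,-1,-0.004,0,0.002,0.5,0,15,0,0,0,0,0.5,0,12,0,0,0,0,0.5,0,6,0,0,0,0,0.5,0,2,0,0,0,0,0.5,0,0,0,0,0,0,0.5]'

```text
time: 42.35
position: [0.4095, 0.2642, 0.035]
tcp_rot: [-0.684, 0.177, -0.177, 0.685]
contact_force: [1.0, 0.7, -0.4]
gripper_width: 0.0439
```

```bash
python3 - <<'E'
from h import *
plan(.4095,.263,.034,61)
E
```

```text
t 42.35 pos [0.4095 0.2642 0.035 ] jaw 61.0 -> 61.0 w 0.0439 F [ 1.   0.7 -0.4] q7 0.06
tool delta mm [ 0.6  1.  -1. ] world d [-0.  -1.2 -1. ] rotvec [-0.002  0.     0.   ]
xtool [ 0.875 -0.485  0.   ] ytool [ 0.001  0.002 -1.   ] ztool [0.485 0.875 0.002]
```

Call:
arm_command --plan '[0.6,1,-1,0,0,0,0,0,0,0,0,0,0,0,0,0,0,0,0,0,0,0,0,0,0,0,0,0,0,0,0,0,0,0,0,0,0,0,0,0,0,0]'

```text
time: 42.95
position: [0.4103, 0.2633, 0.0353]
tcp_rot: [-0.683, 0.176, -0.178, 0.686]
contact_force: [0.5, 0.2, 0.5]
gripper_width: 0.0173
```

```bash
python3 - <<'E'
from h import *
plan(.4095,.263,.034,61)
E
```

```text
t 42.95 pos [0.4103 0.2633 0.0353] jaw 61.0 -> 61.0 w 0.0173 F [0.5 0.2 0.5] q7 0.06
tool delta mm [-0.6  1.3 -0.6] world d [-0.8 -0.3 -1.3] rotvec [-0.004 -0.     0.001]
xtool [ 0.874 -0.485  0.001] ytool [ 0.003  0.003 -1.   ] ztool [0.485 0.874 0.004]
```

Call:
arm_command --plan '[0,-10,0,0,0,0,0,0,-25,0,0,0,0,0,0,-40,0,0,0,0,0,0,-45,0,0,0,0,0,0,-35,0,0,0,0,0,0,-15,0,0,0,0,0,0,0,0,0,0,0,0,0,0,0,0,0,0,0]'

```text
time: 43.75
position: [0.409, 0.2618, 0.2155]
tcp_rot: [-0.684, 0.176, -0.178, 0.686]
contact_force: [0.5, 1.0, -0.5]
gripper_width: 0.0176
```

```bash
python3 - <<'E'
from h import *
c=np.array([.6195,.0453]); a=np.radians(331);print(c+.06*np.array([np.cos(a),np.sin(a)]))
plan(.671,.0165,.2,61)
E
```

```text
[0.67197718 0.01621142]
t 43.75 pos [0.409  0.2618 0.2155] jaw 61.0 -> 61.0 w 0.0176 F [ 0.5  1.  -0.5] q7 0.15
tool delta mm [348.   16.1 -87.8] world d [ 262.  -245.3  -15.5] rotvec [-0.004  0.     0.003]
xtool [ 0.875 -0.484  0.003] ytool [ 0.005  0.002 -1.   ] ztool [0.484 0.875 0.004]
```

Call:
arm_command --plan '[15,0,-4,0,0,0,0,30,0,-8,0,0,0,0,38,0,-10,0,0,0,0,38,0,-10,0,0,0,0,38,0,-10,0,0,0,0,38,0,-10,0,0,0,0,38,0,-10,0,0,0,0,38,0,-9,0,0,0,0,35,0,-8,0,0,0,0,25,0,-6,0,0,0,0,12,0,-3,0,0,0,0,0,0,0,0,0,0,0]'

```text
time: 44.95
position: [0.6678, 0.0067, 0.1921]
tcp_rot: [0.691, -0.183, 0.164, -0.68]
contact_force: [-0.6, -0.5, -1.4]
gripper_width: 0.0176
```

Call:
arm_command --plan '[0,0,0,0,0,0,0]'

```text
time: 45.05
position: [0.6666, 0.007, 0.1903]
tcp_rot: [0.691, -0.185, 0.163, -0.679]
contact_force: [-0.2, 0.3, -0.7]
gripper_width: 0.0173
```

```bash
python3 - <<'E'
from h import *
plan(.673,.0173,.16,61)
E
```

```text
t 45.05 pos [0.6666 0.007  0.1903] jaw 61.5 -> 61.0 w 0.0173 F [-0.2  0.3 -0.7] q7 0.77
tool delta mm [ 1.5 30.  12.9] world d [  6.4  10.3 -30.3] rotvec [ 0.024  0.009 -0.025]
xtool [ 0.879 -0.477 -0.025] ytool [-0.033 -0.009 -0.999] ztool [ 0.476  0.879 -0.024]
```

Call:
arm_command --plan '[1,8,11,0.024,0.009,-0.025,0,0,14,0,0,0,0,0,0,8,0,0,0,0,0,0,0,0,0,0,0,0,0,0,0,0,0,0,0]'

```text
time: 45.55
position: [0.6678, 0.0199, 0.1556]
tcp_rot: [0.686, -0.178, 0.172, -0.684]
contact_force: [-0.5, 0.1, -0.5]
gripper_width: 0.0172
```

```bash
python3 - <<'E'
from h import *
plan(.673,.0173,.152,61)
E
```

```text
t 45.55 pos [0.6678 0.0199 0.1556] jaw 61.4 -> 61.0 w 0.0172 F [-0.5  0.1 -0.5] q7 0.74
tool delta mm [5.9 3.6 0.2] world d [ 5.2 -2.6 -3.6] rotvec [ 0.004  0.006 -0.007]
xtool [ 0.878 -0.479 -0.007] ytool [-0.008  0.    -1.   ] ztool [ 0.479  0.878 -0.004]
```

Call:
arm_command --plan '[5,2,0,0.004,0.006,-0.007,0,0,0,0,0,0,0,0,0,0,0,0,0,0,0]'

```text
time: 45.85
position: [0.6731, 0.0171, 0.1543]
tcp_rot: [-0.684, 0.177, -0.178, 0.685]
contact_force: [0.2, -0.9, -0.4]
gripper_width: 0.0174
```

```bash
python3 - <<'E'
from cyl import *
plan(.673,.0173,.152,61)
p,C=frames("scene",4);np.save("sNp.npy",p);np.save("sC.npy",C)
P=robot.sense()["position"];print(P)
crop(p.astype(np.uint8),(230,180,330,280),7,"pics/h1.png")
x,n,m=vialfit(p,C,P[:2],zlo=.122,zhi=.16);print(x,n,m,'cup3 scene .6732 .0152')
E
```

```text
t 45.85 pos [0.6731 0.0171 0.1543] jaw 61.0 -> 61.0 w 0.0174 F [ 0.2 -0.9 -0.4] q7 0.73
tool delta mm [-0.2  2.3  0.1] world d [-0.1  0.2 -2.3] rotvec [-0.001 -0.     0.002]
xtool [ 0.874 -0.485  0.002] ytool [ 0.002  0.    -1.   ] ztool [0.485 0.874 0.001]
[0.67289909 0.01718816 0.15415539]
[0.67229939 0.01567564] 50 [(np.int64(239), np.float64(261.0), np.int64(1)), (np.int64(240), np.float64(262.0), np.int64(3)), (np.int64(241), np.float64(262.0), np.int64(3)), (np.int64(242), np.float64(262.0), np.int64(3)), (np.int64(243), np.float64(262.0), np.int64(3)), (np.int64(244), np.float64(262.5), np.int64(4)), (np.int64(245), np.float64(263.0), np.int64(5)), (np.int64(246), np.float64(264.0), np.int64(7)), (np.int64(247), np.float64(264.5), np.int64(8)), (np.int64(248), np.float64(264.0), np.int64(7)), (np.int64(249), np.float64(264.5), np.int64(6))] cup3 scene .6732 .0152
```

View pics/h1.png

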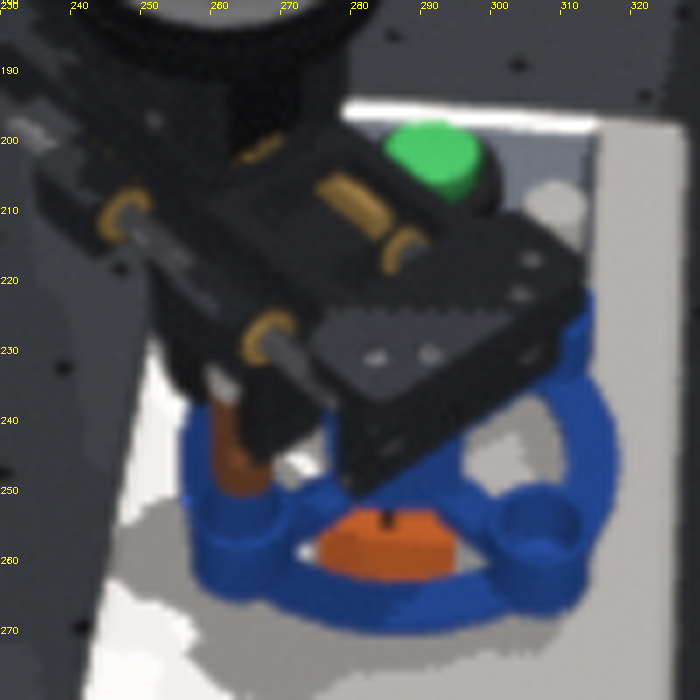

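Call:
arm_command --plan '[0.7,6,0,0,0,0,0,0,5,0,0,0,0,0,0,4,0,0,0,0,0,0,0,0,0,0,0,0]'

```text
time: 46.45
position: [0.6734, 0.0168, 0.1377]
tcp_rot: [-0.684, 0.177, -0.178, 0.685]
contact_force: [-1.3, -0.7, -0.5]
gripper_width: 0.017
```

```bash
python3 - <<'E'
from h import *
plan(.6735,.0168,.1213,61)
E
```

```text
t 46.45 pos [0.6734 0.0168 0.1377] jaw 61.0 -> 61.0 w 0.017 F [-1.3 -0.7 -0.5] q7 0.73
tool delta mm [ 0.1 16.4  0.1] world d [  0.1   0.  -16.4] rotvec [-0.001 -0.     0.001]
xtool [ 0.875 -0.485  0.001] ytool [ 0.001  0.    -1.   ] ztool [0.485 0.875 0.001]
```

Call:
arm_command --plan '[0,4,0,0,0,0,0,0,4,0,0,0,0,0,0,4,0,0,0,0,0,0,3,0,0,0,0,0,0,0,0,0,0,0,0,0,0,0,0,0,0,0]'

```text
time: 47.05
position: [0.6732, 0.0168, 0.1209]
tcp_rot: [-0.685, 0.177, -0.177, 0.685]
contact_force: [-0.3, -0.0, -0.4]
gripper_width: 0.0173
```

```bash
python3 - <<'E'
from h import *
plan(.6735,.0168,.1213,61)
E
```

```text
t 47.05 pos [0.6732 0.0168 0.1209] jaw 61.0 -> 61.0 w 0.0173 F [-0.3 -0.  -0.4] q7 0.72
tool delta mm [ 0.2 -0.4  0.1] world d [ 0.3 -0.   0.4] rotvec [-0. -0.  0.]
xtool [ 0.875 -0.485  0.   ] ytool [ 0.001  0.    -1.   ] ztool [0.485 0.875 0.   ]
```

Call:
arm_command --plan '[0,0,0,0,0,0,0.5,0,0,0,0,0,0,0.5,0,0,0,0,0,0,0.5,0,0,0,0,0,0,0.5,0,-15,0,0,0,0,0.5,0,-35,0,0,0,0,0.5,0,-35,0,0,0,0,0.5,0,-15,0,0,0,0,0.5,0,0,0,0,0,0,0.5,0,0,0,0,0,0,0.5]'

```text
time: 48.05
position: [0.6739, 0.0172, 0.2298]
tcp_rot: [-0.684, 0.176, -0.178, 0.685]
contact_force: [-1.1, -0.1, 0.0]
gripper_width: 0.0441
```

```bash
python3 - <<'E'
from h import *
plan(.408,.3145,.2,61)
p,C=frames("scene",3);np.save("sNp.npy",p);np.save("sC.npy",C)
crop(p.astype(np.uint8),(240,170,340,280),6,"pics/h2.png")
from vials import vials
print(vials("scene",p,C,ztop=.155,c=(.62,.045),R=.09))
E
```

```text
t 48.05 pos [0.6739 0.0172 0.2298] jaw 61.0 -> 61.0 w 0.0441 F [-1.1 -0.1  0. ] q7 0.76
tool delta mm [-376.8   28.9  131.1] world d [-265.9  297.3  -29.8] rotvec [-0.003  0.     0.003]
xtool [ 0.875 -0.485  0.003] ytool [ 0.004  0.001 -1.   ] ztool [0.485 0.875 0.003]
[(np.int64(92), np.float64(308.99), np.float64(211.8), array([0.5696, 0.0733, 0.1544]), array([0.5688, 0.0729, 0.1456])), (np.int64(96), np.float64(264.12), np.float64(241.04), array([0.6754, 0.0162, 0.1544]), array([0.6736, 0.0159, 0.1457]))]
```

View pics/h2.png

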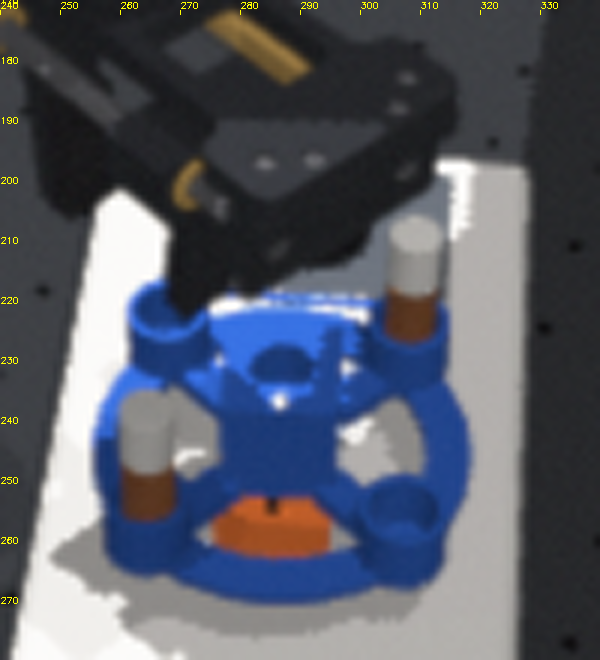

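Call:
arm_command --plan '[-18,0,6,0,0,0,0.5,-36,0,12,0,0,0,0.5,-42,0,15,0,0,0,0.5,-42,0,15,0,0,0,0.5,-42,0,15,0,0,0,0.5,-42,0,15,0,0,0,0.5,-42,0,15,0,0,0,0.5,-42,0,15,0,0,0,0.5,-36,0,12,0,0,0,0.5,-20,0,7,0,0,0,0.5,-10,0,4,0,0,0,0.5,0,0,0,0,0,0,0.5]'

```text
time: 49.4
position: [0.3968, 0.3181, 0.215]
tcp_rot: [0.689, -0.184, 0.172, -0.679]
contact_force: [0.1, 0.0, -0.2]
gripper_width: 0.0442
```

Call:
arm_command --plan '[0,0,0,0,-0.1,0,0.5,0,0,0,0,-0.14,0,0.5,0,0,0,0,-0.14,0,0.5,0,0,0,0,-0.14,0,0.5,0,0,0,0,-0.14,0,0.5,0,0,0,0,-0.1,0,0.5,0,0,0,0,0,0,0.5,0,0,0,0,0,0,0.5]'

```text
time: 50.2
position: [0.4068, 0.3042, 0.211]
tcp_rot: [0.708, 0.083, -0.098, -0.694]
contact_force: [1.1, -0.8, -0.4]
gripper_width: 0.0441
```

```bash
python3 - <<'E'
from h import *
plan(.408,.3145,.12,106)
E
```

```text
t 50.2 pos [0.4068 0.3042 0.211 ] jaw 104.8 -> 106.0 w 0.0441 F [ 1.1 -0.8 -0.4] q7 0.67
tool delta mm [ 6.  90.7 11.1] world d [  1.2  10.3 -91. ] rotvec [ 0.016 -0.022 -0.024]
xtool [ 0.967  0.255 -0.024] ytool [-0.019 -0.022 -1.   ] ztool [-0.255  0.967 -0.016]
```

Call:
arm_command --plan '[0,20,10,0.016,-0.022,-0.024,0.5,0,35,0,0,0,0,0.5,0,30,0,0,0,0,0.5,0,15,0,0,0,0,0.5,0,0,0,0,0,0,0.5,0,0,0,0,0,0,0.5]'

```text
time: 50.8
position: [0.4092, 0.311, 0.1082]
tcp_rot: [0.701, 0.094, -0.09, -0.701]
contact_force: [0.2, 0.2, -0.7]
gripper_width: 0.044
```

```bash
python3 - <<'E'
from h import *
plan(.408,.3145,.09,106)
E
```

```text
t 50.8 pos [0.4092 0.311  0.1082] jaw 104.9 -> 106.0 w 0.044 F [ 0.2  0.2 -0.7] q7 0.52
tool delta mm [-0.3 18.1  3.7] world d [ -1.2   3.5 -18.2] rotvec [ 0.002 -0.019  0.006]
xtool [0.966 0.258 0.006] ytool [ 0.006 -0.    -1.   ] ztool [-0.258  0.966 -0.002]
```

Call:
arm_command --plan '[0,10,3,0.002,-0.019,0.006,0.5,0,8,0,0,0,0,0.5,0,4,0,0,0,0,0.5,0,0,0,0,0,0,0.5,0,0,0,0,0,0,0.5]'

```text
time: 51.3
position: [0.4103, 0.3151, 0.0867]
tcp_rot: [-0.699, -0.099, 0.097, 0.701]
contact_force: [0.4, -0.3, -0.2]
gripper_width: 0.0441
```

```bash
python3 - <<'E'
from h import *
plan(.408,.3145,.034,106)
p,C=frames("scene",1)
crop(p.astype(np.uint8),(360,150,460,260),6,"pics/h3.png")
E
```

```text
t 51.3 pos [0.4103 0.3151 0.0867] jaw 106.0 -> 106.0 w 0.0441 F [ 0.4 -0.3 -0.2] q7 0.51
tool delta mm [-2.6 52.7 -0.1] world d [ -2.3  -0.6 -52.7] rotvec [-0.003 -0.001  0.004]
xtool [0.961 0.275 0.004] ytool [ 0.003  0.004 -1.   ] ztool [-0.275  0.961  0.003]
```

View pics/h3.png

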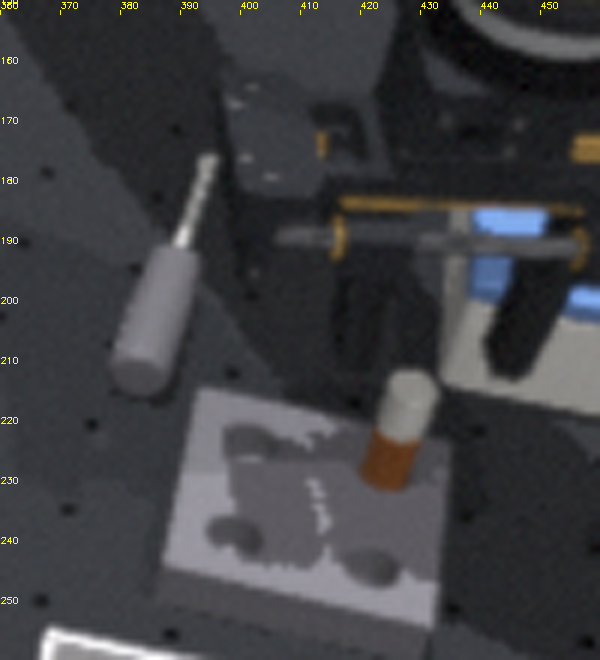

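Call:
arm_command --plan '[-2.5,12,0,-0.003,0,0.004,0.5,0,15,0,0,0,0,0.5,0,12,0,0,0,0,0.5,0,8,0,0,0,0,0.5,0,3,0,0,0,0,0.5,0,0,0,0,0,0,0.5]'

```text
time: 51.95
position: [0.4075, 0.3149, 0.0336]
tcp_rot: [-0.7, -0.098, 0.098, 0.7]
contact_force: [0.1, 0.1, -0.3]
gripper_width: 0.0439
```

```bash
python3 - <<'E'
from h import *
plan(.408,.3145,.034,106)
E
```

```text
t 51.95 pos [0.4075 0.3149 0.0336] jaw 106.0 -> 106.0 w 0.0439 F [ 0.1  0.1 -0.3] q7 0.45
tool delta mm [ 0.4 -0.4 -0.6] world d [ 0.5 -0.4  0.4] rotvec [-0.    -0.001  0.   ]
xtool [0.961 0.275 0.   ] ytool [ 0.  0. -1.] ztool [-0.275  0.961  0.   ]
```

Call:
arm_command --plan '[0.4,0,-0.6,0,0,0,0,0,0,0,0,0,0,0,0,0,0,0,0,0,0,0,0,0,0,0,0,0,0,0,0,0,0,0,0,0,0,0,0,0,0,0]'

```text
time: 52.55
position: [0.4089, 0.3149, 0.035]
tcp_rot: [-0.7, -0.099, 0.097, 0.701]
contact_force: [0.3, 0.7, -0.5]
gripper_width: 0.0174
```

```bash
python3 - <<'E'
from h import *
plan(.408,.3145,.034,106)
E
```

```text
t 52.55 pos [0.4089 0.3149 0.035 ] jaw 105.9 -> 106.0 w 0.0174 F [ 0.3  0.7 -0.5] q7 0.46
tool delta mm [-0.9  1.  -0.2] world d [-0.9 -0.4 -1. ] rotvec [-0.001 -0.001  0.003]
xtool [0.962 0.274 0.003] ytool [ 0.002  0.002 -1.   ] ztool [-0.274  0.962  0.001]
```

Call:
arm_command --plan '[0,-10,0,0,0,0,0,0,-25,0,0,0,0,0,0,-40,0,0,0,0,0,0,-45,0,0,0,0,0,0,-40,0,0,0,0,0,0,-20,0,0,0,0,0,0,0,0,0,0,0,0,0,0,0,0,0,0,0]'

```text
time: 53.35
position: [0.4073, 0.3137, 0.2255]
tcp_rot: [-0.7, -0.099, 0.098, 0.7]
contact_force: [-0.2, -0.5, -1.3]
gripper_width: 0.0174
```

```bash
python3 - <<'E'
from h import *
plan(.6492,.0978,.21,106)
E
```

```text
t 53.35 pos [0.4073 0.3137 0.2255] jaw 106.0 -> 106.0 w 0.0174 F [-0.2 -0.5 -1.3] q7 0.67
tool delta mm [ 172.8   15.9 -274.3] world d [ 241.9 -215.9  -15.5] rotvec [0.    0.001 0.002]
xtool [0.961 0.276 0.002] ytool [ 0.002  0.    -1.   ] ztool [-0.276  0.961 -0.   ]
```

Call:
arm_command --plan '[10,0,-15,0,0,0,0,20,0,-32,0,0,0,0,22,0,-36,0,0,0,0,22,0,-36,0,0,0,0,22,0,-36,0,0,0,0,22,0,-36,0,0,0,0,22,0,-34,0,0,0,0,16,0,-25,0,0,0,0,10,0,-14,0,0,0,0,4,0,-6,0,0,0,0,0,0,0,0,0,0,0,0,0,0,0,0,0,0]'

```text
time: 54.55
position: [0.6439, 0.0913, 0.2038]
tcp_rot: [0.703, 0.091, -0.113, -0.697]
contact_force: [-0.0, 0.1, -0.8]
gripper_width: 0.0174
```

```bash
python3 - <<'E'
from h import *
plan(.6492,.0978,.16,106)
E
```

```text
t 54.55 pos [0.6439 0.0913 0.2038] jaw 106.6 -> 106.0 w 0.0174 F [-0.   0.1 -0.8] q7 1.27
tool delta mm [ 8.3 43.5  4.8] world d [  5.3   6.5 -43.8] rotvec [ 0.004  0.011 -0.032]
xtool [ 0.958  0.286 -0.032] ytool [-0.03  -0.013 -0.999] ztool [-0.286  0.958 -0.004]
```

Call:
arm_command --plan '[6,12,4,0.004,0.011,-0.032,0,0,18,0,0,0,0,0,0,10,0,0,0,0,0,0,0,0,0,0,0,0,0,0,0,0,0,0,0]'

```text
time: 55.05
position: [0.6438, 0.104, 0.1629]
tcp_rot: [-0.698, -0.101, 0.103, 0.701]
contact_force: [0.2, 0.6, 0.8]
gripper_width: 0.0176
```

```bash
python3 - <<'E'
from h import *
plan(.6492,.0978,.153,106)
E
```

```text
t 55.05 pos [0.6438 0.104  0.1629] jaw 106.6 -> 106.0 w 0.0176 F [0.2 0.6 0.8] q7 1.21
tool delta mm [ 3.4  9.9 -7.5] world d [ 5.4 -6.2 -9.9] rotvec [-0.004  0.01  -0.001]
xtool [ 0.958  0.285 -0.001] ytool [-0.002  0.003 -1.   ] ztool [-0.285  0.958  0.004]
```

Call:
arm_command --plan '[3,5,-7,-0.004,0.01,0,0,0,3,0,0,0,0,0,0,0,0,0,0,0,0,0,0,0,0,0,0,0]'

```text
time: 55.45
position: [0.6502, 0.0981, 0.1561]
tcp_rot: [0.7, 0.099, -0.097, -0.7]
contact_force: [-1.6, -0.0, -0.4]
gripper_width: 0.0173
```

```bash
python3 - <<'E'
from cyl import *
plan(.6492,.0978,.153,106)
p,C=frames("scene",4);np.save("sNp.npy",p);np.save("sC.npy",C)
P=robot.sense()["position"];print(P)
crop(p.astype(np.uint8),(240,180,340,280),7,"pics/i1.png")
x,n,m=vialfit(p,C,P[:2],zlo=.122,zhi=.16);print(x,n,m[-5:],'cup0 scene .6494 .0958')
E
```

```text
t 55.45 pos [0.6502 0.0981 0.1561] jaw 106.0 -> 106.0 w 0.0173 F [-1.6 -0.  -0.4] q7 1.21
tool delta mm [-1.   3.1 -0. ] world d [-1.  -0.3 -3.1] rotvec [ 0.001 -0.001  0.002]
xtool [0.961 0.275 0.002] ytool [ 0.002 -0.    -1.   ] ztool [-0.275  0.961 -0.001]
[0.6499356  0.09843446 0.15613229]
[0.64886729 0.09665226] 79 [(np.int64(247), np.float64(307.5), np.int64(8)), (np.int64(248), np.float64(307.5), np.int64(8)), (np.int64(249), np.float64(308.0), np.int64(7)), (np.int64(250), np.float64(307.5), np.int64(6)), (np.int64(251), np.float64(308.5), np.int64(4))] cup0 scene .6494 .0958
```

View pics/i1.png

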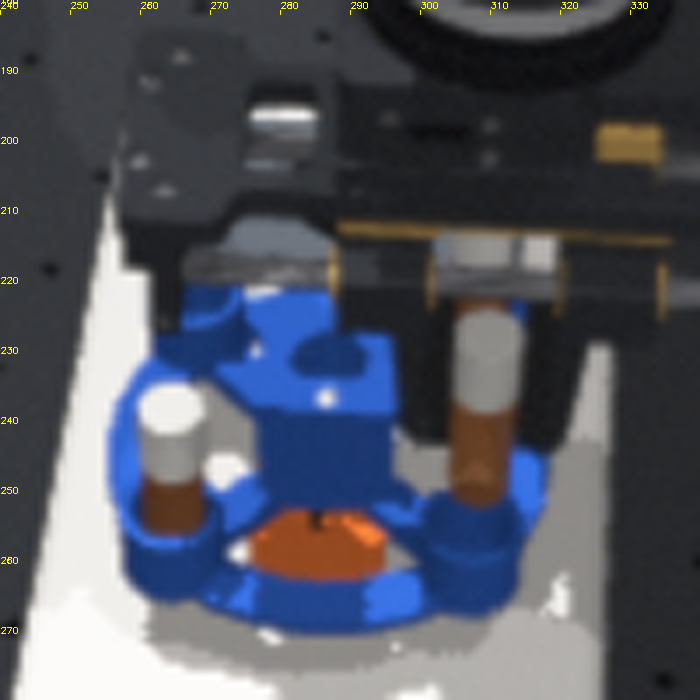

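Call:
arm_command --plan '[0.2,6,-0.9,0,0,0,0,0,6,0,0,0,0,0,0,4,0,0,0,0,0,0,0,0,0,0,0,0]'

```text
time: 56.05
position: [0.6502, 0.0975, 0.1386]
tcp_rot: [0.7, 0.099, -0.098, -0.7]
contact_force: [-0.5, -0.0, -0.4]
gripper_width: 0.0174
```

```bash
python3 - <<'E'
from h import *
plan(.6504,.0975,.121,106)
E
```

```text
t 56.05 pos [0.6502 0.0975 0.1386] jaw 106.0 -> 106.0 w 0.0174 F [-0.5 -0.  -0.4] q7 1.2
tool delta mm [ 0.1 17.6 -0. ] world d [  0.2  -0.  -17.6] rotvec [ 0.001 -0.     0.001]
xtool [0.961 0.275 0.001] ytool [ 0.001 -0.    -1.   ] ztool [-0.275  0.961 -0.001]
```

Call:
arm_command --plan '[0,4,0,0,0,0,0,0,4,0,0,0,0,0,0,4,0,0,0,0,0,0,4,0,0,0,0,0,0,1,0,0,0,0,0,0,0,0,0,0,0,0]'

```text
time: 56.65
position: [0.6505, 0.0977, 0.1203]
tcp_rot: [0.7, 0.099, -0.098, -0.7]
contact_force: [-0.3, -1.2, 1.5]
gripper_width: 0.0172
```

```bash
python3 - <<'E'
from h import *
plan(.6504,.0975,.121,106)
E
```

```text
t 56.65 pos [0.6505 0.0977 0.1203] jaw 106.0 -> 106.0 w 0.0172 F [-0.3 -1.2  1.5] q7 1.19
tool delta mm [-0.1 -0.7 -0.2] world d [-0.1 -0.2  0.7] rotvec [ 0.001 -0.     0.002]
xtool [0.961 0.276 0.002] ytool [ 0.002 -0.    -1.   ] ztool [-0.276  0.961 -0.001]
```

Seated. I release and lift.

Call:
arm_command --plan '[0,0,0,0,0,0,0.4,0,0,0,0,0,0,0.4,0,0,0,0,0,0,0.4,0,0,0,0,0,0,0.4,0,-15,0,0,0,0,0.4,0,-35,0,0,0,0,0.4,0,-35,0,0,0,0,0.4,0,-20,0,0,0,0,0.4,0,0,0,0,0,0,0.4,0,0,0,0,0,0,0.4]'

```text
time: 57.65
position: [0.6504, 0.0983, 0.2331]
tcp_rot: [-0.7, -0.1, 0.097, 0.7]
contact_force: [0.5, -0.2, -0.8]
gripper_width: 0.0353
```

```bash
python3 - <<'E'
from h import *
plan(.485,.011,.2,106)
p,C=frames("scene",3);np.save("sNp.npy",p);np.save("sC.npy",C)
crop(p.astype(np.uint8),(235,175,335,275),7,"pics/j1.png")
cv2.imwrite("pics/j2.png",p.astype(np.uint8)[:,:,::-1])
from vials import vials
print(vials("scene",p,C,ztop=.155,c=(.62,.045),R=.09))
r,g,b=p[...,0],p[...,1],p[...,2]
gm=(g>1.4*r)&(g>1.3*b)&(C[...,2]>.06)&(np.hypot(C[...,0]-.487,C[...,1]-.01)<.04)
z=C[...,2];t=gm&(g>160);print('button',C[t].mean(0),np.percentile(z[gm],[5,50,95]))
E
```

```text
t 57.65 pos [0.6504 0.0983 0.2331] jaw 106.0 -> 106.0 w 0.0353 F [ 0.5 -0.2 -0.8] q7 1.26
tool delta mm [-183.2   32.4  -38.2] world d [-165.4  -87.3  -33.1] rotvec [-0.     0.001  0.004]
xtool [0.961 0.276 0.004] ytool [ 0.003  0.001 -1.   ] ztool [-0.276  0.961  0.   ]
[(np.int64(98), np.float64(308.78), np.float64(211.85), array([0.5697, 0.073 , 0.1546]), array([0.5692, 0.0733, 0.1455])), (np.int64(107), np.float64(264.15), np.float64(241.11), array([0.674 , 0.016 , 0.1542]), array([0.6726, 0.0155, 0.1456])), (np.int64(107), np.float64(307.66), np.float64(243.46), array([0.6518, 0.0965, 0.1544]), array([0.651 , 0.0963, 0.1459]))]
button [0.48962424 0.00344212 0.08160457] [0.07186759 0.08076361 0.08249413]
```

View pics/j1.png

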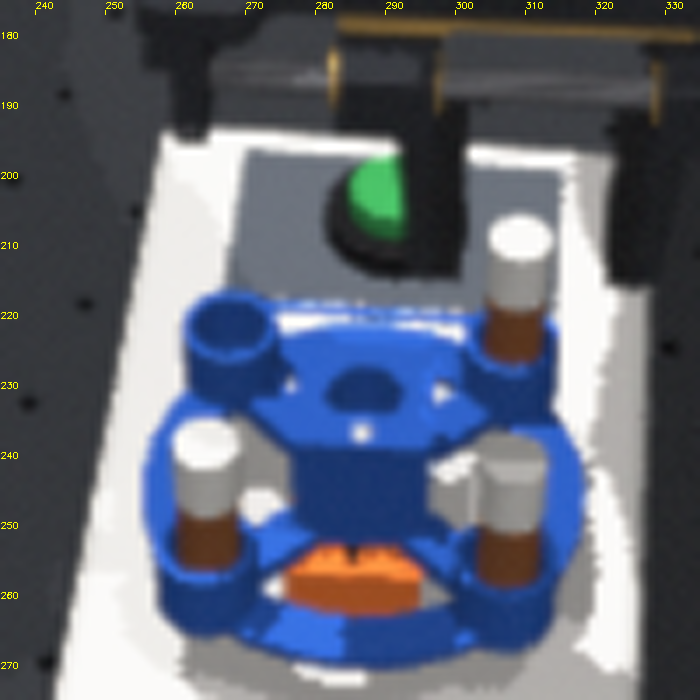

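View pics/j2.png

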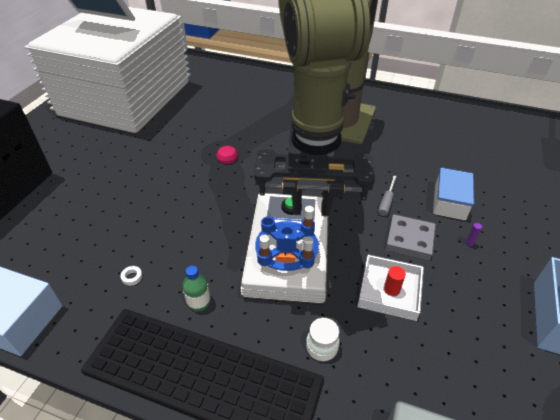

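Call:
arm_command --plan '[-15,0,-3,0,0,0,0,-30,0,-6,0,0,0,0,-38,0,-8,0,0,0,0,-38,0,-8,0,0,0,0,-30,0,-6,0,0,0,0,-20,0,-4,0,0,0,0,-10,0,-3,0,0,0,0,0,0,0,0,0,0,0,0,0,0,0,0,0,0]'

```text
time: 58.7
position: [0.4729, 0.0072, 0.2212]
tcp_rot: [-0.699, -0.092, 0.106, 0.701]
contact_force: [0.4, 1.2, 0.4]
gripper_width: 0.0004
```

```bash
python3 - <<'E'
from h import *
plan(.485,.0107,.11,106)
E
```

```text
t 58.7 pos [0.4729 0.0072 0.2212] jaw 106.1 -> 106.0 w 0.0004 F [0.4 1.2 0.4] q7 1.25
tool delta mm [ 14.8 110.9  -0.6] world d [  12.1    3.5 -111.2] rotvec [-0.005  0.001 -0.02 ]
xtool [ 0.961  0.277 -0.02 ] ytool [-0.021 -0.    -1.   ] ztool [-0.277  0.961  0.005]
```

Call:
arm_command --plan '[8,15,0,-0.005,0,-0.02,0,0,30,0,0,0,0,0,0,30,0,0,0,0,0,0,15,0,0,0,0,0,0,0,0,0,0,0,0,0,0,0,0,0,0,0]'

```text
time: 59.3
position: [0.4871, 0.0143, 0.1266]
tcp_rot: [-0.699, -0.102, 0.098, 0.702]
contact_force: [0.3, 0.2, 0.6]
gripper_width: 0.0005
```

```bash
python3 - <<'E'
from h import *
plan(.485,.0107,.095,106)
E
```

```text
t 59.3 pos [0.4871 0.0143 0.1266] jaw 106.2 -> 106.0 w 0.0005 F [0.3 0.2 0.6] q7 1.09
tool delta mm [-3.2 31.5 -3. ] world d [ -2.1  -3.6 -31.6] rotvec [-0.003  0.004  0.007]
xtool [0.96  0.279 0.007] ytool [ 0.006  0.005 -1.   ] ztool [-0.279  0.96   0.003]
```

Call:
arm_command --plan '[-3,12,-3,-0.003,0.004,0.007,0,0,12,0,0,0,0,0,0,6,0,0,0,0,0,0,0,0,0,0,0,0]'

```text
time: 59.7
position: [0.4877, 0.0108, 0.0965]
tcp_rot: [-0.7, -0.1, 0.096, 0.7]
contact_force: [-0.8, -0.6, 0.7]
gripper_width: 0.0004
```

```bash
python3 - <<'E'
from h import *
plan(.485,.0107,.074,106)
p,C=frames("scene",1)
crop(p.astype(np.uint8),(235,155,335,275),5,"pics/k1.png")
E
```

```text
t 59.7 pos [0.4877 0.0108 0.0965] jaw 105.9 -> 106.0 w 0.0004 F [-0.8 -0.6  0.7] q7 1.04
tool delta mm [-2.7 22.5  0.6] world d [ -2.7  -0.1 -22.5] rotvec [ 0.    -0.001  0.005]
xtool [0.962 0.274 0.005] ytool [ 0.005  0.001 -1.   ] ztool [-0.274  0.962 -0.   ]
```

View pics/k1.png

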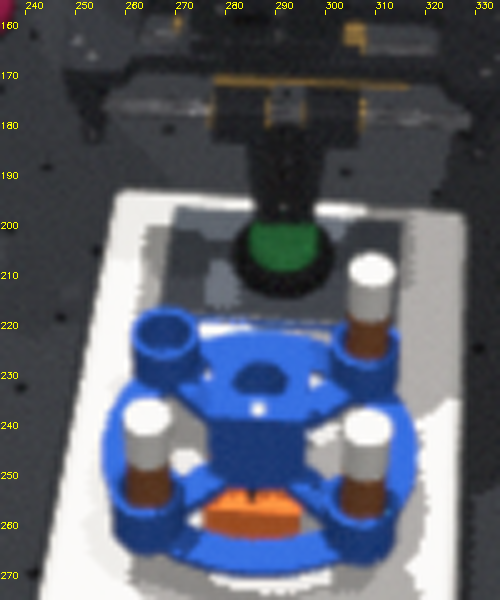

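Call:
arm_command --plan '[-2,6,0,0,0,0.004,0,0,6,0,0,0,0,0,0,3,0,0,0,0,0,0,3,0,0,0,0,0,0,2,0,0,0,0,0]'

```text
time: 60.25
position: [0.4868, 0.0103, 0.0768]
tcp_rot: [0.7, 0.099, -0.096, -0.7]
contact_force: [-0.7, 0.4, 5.1]
gripper_width: 0.0007
```

```bash
python3 - <<'E'
from h import *
plan(.485,.0107,.074,106)
E
```

```text
t 60.25 pos [0.4868 0.0103 0.0768] jaw 105.9 -> 106.0 w 0.0007 F [-0.7  0.4  5.1] q7 1.01
tool delta mm [-1.6  2.8  0.9] world d [-1.8  0.4 -2.8] rotvec [ 0.001 -0.002  0.004]
xtool [0.962 0.274 0.004] ytool [ 0.004  0.    -1.   ] ztool [-0.274  0.962 -0.001]
```

5.1 N at z = 0.0768, so it is nearly down. I press a little further until the stop shows in the force.

Call:
arm_command --plan '[0,2,0,0,0,0,0,0,2,0,0,0,0,0,0,0,0,0,0,0,0]'

```text
time: 60.55
position: [0.4868, 0.0103, 0.0771]
tcp_rot: [0.702, 0.101, -0.096, -0.699]
contact_force: [-0.2, 0.9, 4.7]
gripper_width: 0.0004
```

```bash
python3 - <<'E'
from h import *
plan(.485,.0107,.074,106)
E
```

```text
t 60.55 pos [0.4868 0.0103 0.0771] jaw 106.0 -> 106.0 w 0.0004 F [-0.2  0.9  4.7] q7 1.01
tool delta mm [-1.6  3.1  0.9] world d [-1.8  0.4 -3.1] rotvec [ 0.005 -0.001  0.007]
xtool [0.961 0.275 0.007] ytool [ 0.008 -0.003 -1.   ] ztool [-0.275  0.961 -0.005]
```

Call:
arm_command --plan '[0,4,0,0,0,0,0,0,5,0,0,0,0,0]'

```text
time: 60.75
position: [0.4871, 0.0103, 0.075]
tcp_rot: [0.703, 0.103, -0.094, -0.697]
contact_force: [-14.9, -1.1, 86.6]
gripper_width: 0.0003
```

```bash
python3 - <<'E'
from h import *
plan(.485,.0107,.074,106)
p,C=frames("scene",1)
crop(p.astype(np.uint8),(255,175,325,235),9,"pics/k2.png")
E
```

```text
t 60.75 pos [0.4871 0.0103 0.075 ] jaw 106.0 -> 106.0 w 0.0003 F [-14.9  -1.1  86.6] q7 0.99
tool delta mm [-1.9  1.   0.9] world d [-2.1  0.4 -1. ] rotvec [0.01  0.    0.012]
xtool [0.961 0.276 0.012] ytool [ 0.014 -0.006 -1.   ] ztool [-0.276  0.961 -0.01 ]
```

View pics/k2.png

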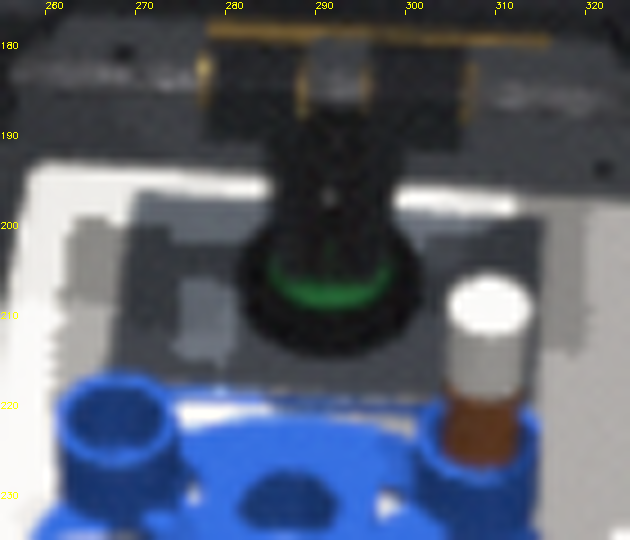

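The button is bottomed at 87 N on the wrist sensor, harder than I meant. I back off at once.

Call:
arm_command --plan '[0,-5,0,0,0,0,0,0,-15,0,0,0,0,0,0,-30,0,0,0,0,0,0,-40,0,0,0,0,0,0,-40,0,0,0,0,0,0,-15,0,0,0,0,0,0,0,0,0,0,0,0]'

```text
time: 61.5
position: [0.4842, 0.0119, 0.2287]
tcp_rot: [0.704, 0.105, -0.093, -0.696]
contact_force: [-0.6, -0.8, -0.6]
gripper_width: 0.0006
```

```bash
python3 - <<'E'
from vials import *
plan(.4,.0,.25,106)
p,C=frames("scene",3)
crop(p.astype(np.uint8),(235,175,335,275),7,"pics/l1.png")
cv2.imwrite("pics/l2.png",p.astype(np.uint8)[:,:,::-1])
print(vials("scene",p,C,ztop=.155,c=(.62,.045),R=.09))
r,g,b=p[...,0],p[...,1],p[...,2]
gm=(g>1.4*r)&(g>1.3*b)&(C[...,2]>.06)&(np.hypot(C[...,0]-.487,C[...,1]-.01)<.04)
z=C[...,2];print('button',np.percentile(z[gm&(g>150)],[25,50,75]))
red=(r>2*g)&(r>80)&(np.hypot(C[...,0]-.592,C[...,1]-.272)<.07)&(z<.1);print('cap',C[red].mean(0),z[red].max(),((C[red].min(0)+C[red].max(0))/2))
E
```

```text
t 61.5 pos [0.4842 0.0119 0.2287] jaw 106.2 -> 106.0 w 0.0006 F [-0.6 -0.8 -0.6] q7 1.22
tool delta mm [-83.9 -22.7  11.7] world d [-84.2 -11.9  21.3] rotvec [0.013 0.003 0.015]
xtool [0.96  0.279 0.015] ytool [ 0.018 -0.008 -1.   ] ztool [-0.278  0.96  -0.013]
[(np.int64(91), np.float64(308.89), np.float64(211.62), array([0.5704, 0.0732, 0.1542]), array([0.5687, 0.073 , 0.1456])), (np.int64(106), np.float64(264.14), np.float64(241.04), array([0.6749, 0.016 , 0.1542]), array([0.6734, 0.0153, 0.1464])), (np.int64(111), np.float64(307.68), np.float64(243.35), array([0.6516, 0.0967, 0.1543]), array([0.6496, 0.0963, 0.1457]))]
button [0.08115941 0.08149542 0.08181071]
cap [0.60272693 0.27120012 0.04788444] 0.06587325495880386 [0.59488271 0.27141915 0.03595234]
```

View pics/l1.png

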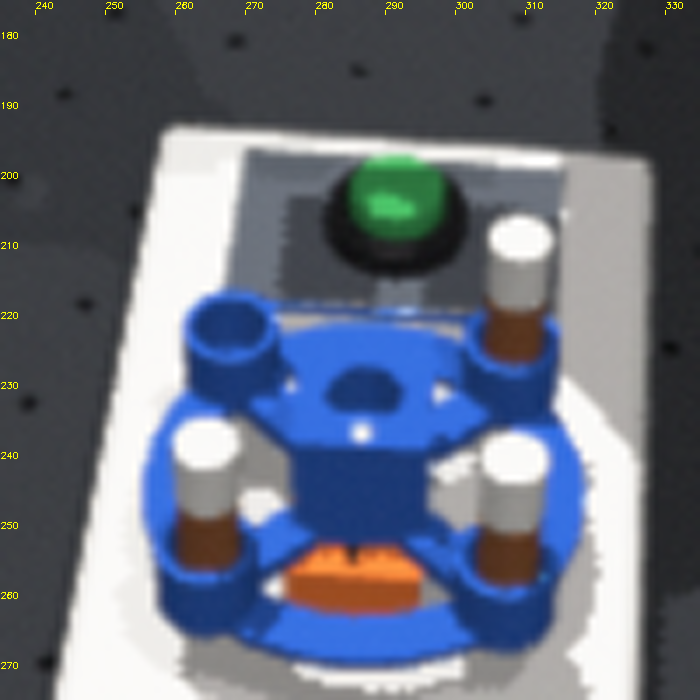

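View pics/l2.png

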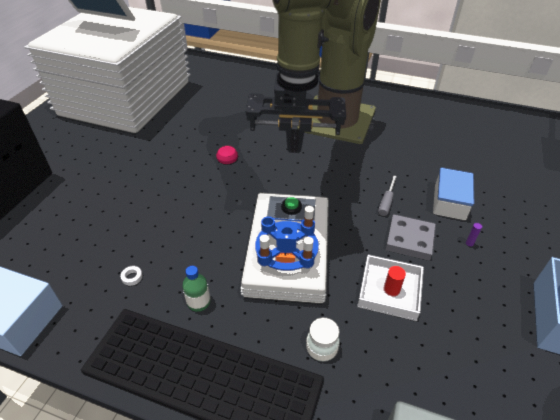

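```bash
python3 -c "
from workcell import robot
print(robot.close_job())"
```

```text
the job is handed in; nothing more can be done
None
```

The whole sequence is done and the job is handed in, at about 62 s of the 210 s allowed. I put the red cap in the tray, the spacer and carousel on the D shaft, and the three vials from the rack into cups 1, 3 and 0. Then I pressed the green button. No verdict is reported at hand-in.

**Last checks:**
- **Vials:** all three stand upright with their tops at about 0.154 m; 0.155 m was expected. The rack is empty.
- **Carousel:** its hub top measured 0.129–0.130 m after mounting, against 0.130 m expected, and it looks unchanged in the last picture.
- **Cap:** it stands near the middle of the tray. Its centre measured about 0.036 m high; the limit is 0.045 m.
- **Button:** it is back up at 0.0815 m, the same as before pressing.
- **Gripper and bystanders:** the gripper is clear of everything, and in the pictures the bystanders stand where they were.

**What disagreed or went badly:**
- **Camera disagreement:** the two cameras differed by 2–4 mm. I aligned each part to the shaft or its cup within the scene camera's view; every fit went in without noticeable force.
- **Button press:** it hit its stop at about 87 N on the wrist sensor, harder than I meant. That is under the 120 N wrist limit. The load was on the closed fingertips, so I don't expect the 40 N limit on the arm and gripper body to apply.

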